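# Ready the hexagonal menu-card holders

### The job

Get the six-sided wooden menu-card holders on the trolley ready for cards: first roll every one of them over its flats until the flat with the card groove is on top, lying on the trolley. Then take the scraper from the caddy and, going from the longest holder to the shortest, draw its tip down inside each groove from the closed end right out through the open end in one slow pass, no faster than about 3 cm/s. Finally hang the scraper back upright in its caddy slot with its collar down on the plate, with all grooves still on top and the tumblers and tin left standing where they are.

Things in the scene. Friction and masses are not known exactly. Their poses are not given: they have to be found in the camera images.
- long_bar: The longest menu-card holder, a wooden hexagonal bar 160 mm long, 56 mm across flats, 65 across corners, about 224 g. Origin on its axis at mid-length, 28 mm up when lying on a flat. Own x along the bar, own z straight out of the one grooved flat (grooved flat on top = z up). At the start another flat is on top and the bar lies roughly crosswise to the robot. May be absent.
- middle_bar: The middle-sized menu-card holder, a wooden hexagonal bar 135 mm long, 56 mm across flats, 65 across corners, about 189 g. Origin on its axis at mid-length, 28 mm up when lying on a flat. Own x along the bar, own z straight out of the one grooved flat (grooved flat on top = z up). At the start another flat is on top and the bar lies roughly crosswise to the robot. May be absent.
- short_bar: The shortest menu-card holder, a wooden hexagonal bar 110 mm long, 56 mm across flats, 65 across corners, about 154 g. Origin on its axis at mid-length, 28 mm up when lying on a flat. Own x along the bar, own z straight out of the one grooved flat (grooved flat on top = z up). At the start another flat is on top and the bar lies roughly crosswise to the robot. May be absent.
- long_bar_closed (a point): Closed end of its groove, mid-width on the groove floor (22 mm from the bar's axis): a 14 mm long wooden stop, flush with the flat, fills the groove from here to the bar's -x end. The groove is 12 mm wide and 6 mm deep, along the middle of the flat.
- middle_bar_closed (a point): Closed end of its groove, mid-width on the groove floor (22 mm from the bar's axis): a 14 mm long wooden stop, flush with the flat, fills the groove from here to the bar's -x end. The groove is 12 mm wide and 6 mm deep, along the middle of the flat.
- short_bar_closed (a point): Closed end of its groove, mid-width on the groove floor (22 mm from the bar's axis): a 14 mm long wooden stop, flush with the flat, fills the groove from here to the bar's -x end. The groove is 12 mm wide and 6 mm deep, along the middle of the flat.
- long_bar_open (a point): Open end of its groove, mid-width on the groove floor, in the bar's +x end face, where the groove shows as a notch.
- middle_bar_open (a point): Open end of its groove, mid-width on the groove floor, in the bar's +x end face, where the groove shows as a notch.
- short_bar_open (a point): Open end of its groove, mid-width on the groove floor, in the bar's +x end face, where the groove shows as a notch.
- scraper: Groove scraper, 171 mm long, 120 g, hanging upright in the caddy. Origin at the centre of its tip, own z up its axis. From the tip up: a 5 mm thick point 10 mm long, a 10 mm thick shaft from 18 to 85 mm, a 34 mm square collar from 85 to 91 mm, a 24 mm square dark wooden handle from 91 to 171 mm (sides along its own x and y).
- caddy_slot (a point): Centre, at the plate's top (105 mm up), of the scraper's slot: a 22 mm square hole through the 18 mm top plate of the fixed caddy. With the collar resting on the plate the tip hangs 85 mm below this point. The plate is 136 mm square; its other five slots, all on a 45 mm radius, hold short steel stirrers ending in balls 133 mm above the trolley.
- tumbler_a: Clear tumbler, 72 mm across, 100 mm tall, loose; origin under its centre. Bystander.
- tumbler_b: Second clear tumbler, same size, loose; origin under its centre. Bystander.
- tin: Round aluminium tin with a screwed-on lid, 88 mm across, 98 mm tall, loose; origin under its centre. Bystander.
Not all that is in view belongs to the job. Leave any blue look-alike of the scraper alone.

How it is judged (in metres and radians):
On the way, in this order (a step that is already met when the one before it is completed fails the run):
1. every holder that is there lies on the trolley with its groove uppermost (angle between each of long_bar, middle_bar, short_bar's own z axis and vertical below 0.12 rad and height (world z) of long_bar between 0.023 and 0.033 m and linear speed of each of long_bar, middle_bar, short_bar below 0.03 m/s and height (world z) of middle_bar between 0.023 and 0.033 m and height (world z) of short_bar between 0.023 and 0.033 m), for 0.3 s.
2. scraper tip down in the groove of the long holder, at its closed end (x of scraper in the frame of long_bar between -0.075 and -0.04 m and y of scraper in the frame of long_bar between -0.007 and 0.007 m and z of scraper in the frame of long_bar between 0.018 and 0.027 m and angle between long_bar's own z axis and vertical below 0.15 rad), for 0.05 s.
3. tip drawn on to the middle of the groove of the long holder (x of scraper in the frame of long_bar between -0.012 and 0.012 m and y of scraper in the frame of long_bar between -0.007 and 0.007 m and z of scraper in the frame of long_bar between 0.018 and 0.027 m and angle between long_bar's own z axis and vertical below 0.15 rad), for 0.05 s.
4. tip drawn out at the open end of the long holder (x of scraper in the frame of long_bar between 0.068 and 0.12 m and y of scraper in the frame of long_bar between -0.007 and 0.007 m and z of scraper in the frame of long_bar between 0.018 and 0.027 m and angle between long_bar's own z axis and vertical below 0.15 rad), for 0.05 s.
5. scraper tip down in the groove of the middle holder, at its closed end (x of scraper in the frame of middle_bar between -0.0625 and -0.0275 m and y of scraper in the frame of middle_bar between -0.007 and 0.007 m and z of scraper in the frame of middle_bar between 0.018 and 0.027 m and angle between middle_bar's own z axis and vertical below 0.15 rad), for 0.05 s.
6. tip drawn on to the middle of the groove of the middle holder (x of scraper in the frame of middle_bar between -0.012 and 0.012 m and y of scraper in the frame of middle_bar between -0.007 and 0.007 m and z of scraper in the frame of middle_bar between 0.018 and 0.027 m and angle between middle_bar's own z axis and vertical below 0.15 rad), for 0.05 s.
7. tip drawn out at the open end of the middle holder (x of scraper in the frame of middle_bar between 0.0555 and 0.1075 m and y of scraper in the frame of middle_bar between -0.007 and 0.007 m and z of scraper in the frame of middle_bar between 0.018 and 0.027 m and angle between middle_bar's own z axis and vertical below 0.15 rad), for 0.05 s.
8. scraper tip down in the groove of the short holder, at its closed end (x of scraper in the frame of short_bar between -0.05 and -0.015 m and y of scraper in the frame of short_bar between -0.007 and 0.007 m and z of scraper in the frame of short_bar between 0.018 and 0.027 m and angle between short_bar's own z axis and vertical below 0.15 rad), for 0.05 s.
9. tip drawn on to the middle of the groove of the short holder (x of scraper in the frame of short_bar between -0.012 and 0.012 m and y of scraper in the frame of short_bar between -0.007 and 0.007 m and z of scraper in the frame of short_bar between 0.018 and 0.027 m and angle between short_bar's own z axis and vertical below 0.15 rad), for 0.05 s.
10. tip drawn out at the open end of the short holder (x of scraper in the frame of short_bar between 0.043 and 0.095 m and y of scraper in the frame of short_bar between -0.007 and 0.007 m and z of scraper in the frame of short_bar between 0.018 and 0.027 m and angle between short_bar's own z axis and vertical below 0.15 rad), for 0.05 s.
At the end, for the whole second after the job is handed in: Every holder present lies on the trolley with its grooved flat up (within 7 degrees) and at rest; the scraper hangs upright (within 6 degrees) and at rest in its slot, tip within 12 mm of the slot's axis and collar down on the plate within 6 mm; no tumbler or tin is tipped (all of step 1 and horizontal distance between scraper and caddy_slot below 0.012 m and height (world z) of scraper between 0.014 and 0.026 m and angle between scraper's own z axis and vertical below 0.1 rad and linear speed of scraper below 0.03 m/s and angle between each of tumbler_a, tumbler_b, tin's own z axis and vertical below 0.3 rad); the robot touches nothing.
It fails at once if the scraper moves faster than 15 cm/s while its tip is down at groove depth, away from the caddy (linear speed of scraper above 0.15 m/s and height (world z) of scraper between 0.046 and 0.0545 m and horizontal distance between scraper and caddy_slot above 0.05 m).
It fails at once if a tumbler or the tin is tipped over (angle between any of tumbler_a, tumbler_b, tin's own z axis and vertical above 0.5 rad).
It fails at once if a tumbler or the tin is pushed more than 5 cm away (distance of any of tumbler_a, tumbler_b, tin from where it was at the start of the episode above 0.05 m).
Of long_bar, middle_bar, short_bar only 2 to 3 are there at a start; the rules pass over those that are not, and their reading is None.
At some moment in a run one of long_bar, middle_bar, short_bar may be knocked a few centimetres aside while the robot is not near it.
It also fails if it takes over 210 s, if anything falls off the work surface, if the arm or the gripper's body presses on something with over 40 N, if the wrist force passes 120 N, or if a joint passes its speed limit or range.

### The arm

A 6-joint arm with a two-finger parallel gripper is mounted at the origin on the work surface. World frame = base frame: x ahead of the robot, y to its left, z up, the work surface at z = 0. Lengths are in mm, angles in rad, forces in N, time in s.
With the tool pointing down it reaches from about 300 to 775 mm from the base axis. Payload 14.6 kg.
Tool frame: the origin (TCP) lies midway between the tips of the shut fingers; the grasp point (between the pads) lies 19 mm behind it; z points along the fingers, y is the direction in which the jaws open and shut (so a half turn about z gives the same grasp; the last joint's range is limited). The gripper opens to 94 mm and grips with 3 to 60 N. Pads are 16 mm wide; open, the fingers measure 119 mm over their backs; the gripper's body (75 mm by 177 mm) begins 78 mm behind the grasp point.
Start: joints at [1.219, 0.3, 1.521, -0, 1.321, -0.067], TCP at [154.529, 527.835, 205.446] pointing down, gripper open.
Joint ranges: [-3.03, 3.03], [-0.79, 2.21], [0.23, 2.52], [-1.04, 4.18], [0, 3.07], [-2.55, 2.55]. Speed limits (rad/s): [2.22, 2.22, 2.57, 3.14, 3.14, 3.14].

### API

Orientations are given as [roll, pitch, yaw] about the fixed x, y, z axes, in that order (R = Rz(yaw) Ry(pitch) Rx(roll)).
In Python, from cell import manip gives the robot as it stands.
- The arm moves only by the tool play_rows, never from a script. Its argument "commands" is a list of rows, each an object of numbers: "x", "y", "z": the shift along the tool's x, y, z in m; "wx", "wy", "wz": the turn, a rotation vector about the tool's x, y, z in degrees; "grip": the opening, from 0 (shut) to 1 (fully open). In form: [{"x": .., "y": .., "z": .., "wx": .., "wy": .., "wz": .., "grip": ..}, ...]. A call has 1 to 20 rows; each row shifts and turns the commanded pose from where the row before left it, along the tool's axes as they then stand; what a row does not reach is not made up. A row lasts 1/8 s, in which the tool goes at most 62.5 mm and 10.7 degrees, less where a joint would pass 70% of its speed; a pose out of reach is approached as far as the arm can. A call is refused whole if a number of a shift passes 0.0625 or a number of a turn 10.7, either way. A call with a gripper value outside its range is refused whole. The fingers move at their own pace and stop on an object; "squeeze" is the grip in N (left out, the last holds). Time passes only in rows, so rows that do not move let the fingers close. It gives the time, the measured TCP pose, the force and the opening at its end, in the units of the state.
- manip.read_state(): the state, without advancing time (a new reading comes with each control period).
- manip.camera(name): name is "scene" or "top"; returns (picture, depth): 384x512x3 uint8, red, green, blue; 384x512 float32, mm along the optical axis (not along the pixel's ray), 0 where there is no reading.
- manip.camera_info(name): a dict with "intrinsics" (3x3 intrinsics, pixels), "k1" (the pictures are not rectified: a ray, as slopes to the right and down, at radius r is drawn at 1 + k1 r^2 times it, then the intrinsics apply), "camera_from_world" (4x4, takes a point from world to camera coordinates). Camera axes: x right, y up, looking along -z (the intrinsics and any distortion apply to the point x, -y, -z); pixel columns grow to the right and rows downward; lengths in mm; the calibration is good to about 2 mm. A picture is of the moment at which its call begins. camera_info takes no time and is no camera call.
- manip.sign_off(): hands the job in, once; it reports no verdict.
The state is a dict: "clock": time; "joints": joint angles; "qd": joint speeds; "effort": joint torques, N m; "eef_pos": TCP position; "eef_rot": TCP orientation; "wrist_force": force on the tool from outside, world axes, zero at the start; "moment": the same for the moment, N m; "finger_gap": finger opening in mm.
Only numpy, scipy, OpenCV 4.12 (cv2) and the standard library are available. Lean on these libraries where they do the work, as an engineer would, in place of code of your own. Each camera call takes 0.05 s, during which the arm holds its last target.

## Working session

There is one attempt and no reset: what is moved stays moved. The work goes in short steps, Python scripts to look and compute and a tool call to move; the robot and the scene stay as the last step left them, time stands still between calls to the robot, and variables do not carry over. Pictures are saved under pics/ and viewed, and the job is handed in when it is done.

Besides the shell and the picture viewer there is one more tool, called after "Emit:" by a JSON object that holds its "api" and its "payload". play_rows: Moves the arm, as the interface text tells. Its arguments: {"type":"object","properties":{"commands":{"type":"array"},"squeeze":{"type":"number"}},"required":["commands"]}

```bash
ls -la; mkdir -p pics
cat > h.py <<'E'
import numpy as np, cv2
from cell import manip
def grab(n,name):
    im,d=manip.camera(n); cv2.imwrite(f'pics/{name}.png',im[:,:,::-1]); np.savez(f'pics/{name}.npz',im=im,d=d); return im,d
def pts(n,d,im=None):
    """world points for every pixel from depth"""
    ci=manip.camera_info(n);K=np.array(ci['intrinsics']);k1=ci['k1'];T=np.linalg.inv(np.array(ci['camera_from_world']))
    v,u=np.mgrid[0:d.shape[0],0:d.shape[1]]
    uv=np.stack([u,v],-1).reshape(-1,1,2).astype(np.float64)
    n_=cv2.undistortPoints(uv,K,np.array([k1,0,0,0.])).reshape(d.shape+(2,))
    P=np.stack([n_[...,0]*d,-n_[...,1]*d,-d],-1)
    return P@T[:3,:3].T+T[:3,3]
def proj(n,P):
    ci=manip.camera_info(n);K=np.array(ci['intrinsics']);k1=ci['k1'];C=np.array(ci['camera_from_world'])
    P=np.atleast_2d(P).astype(float);c=P@C[:3,:3].T+C[:3,3]
    a=c[:,0]/-c[:,2];b=-c[:,1]/-c[:,2];s=1+k1*(a*a+b*b)
    return np.stack([K[0,0]*a*s+K[0,1]*b*s+K[0,2],K[1,1]*b*s+K[1,2]],-1)
E
python3 - <<'E'
from h import *
for n in('scene','top'):
    im,d=grab(n,n+'0'); ci=manip.camera_info(n); print(n,ci['intrinsics'],ci['k1'],np.round(ci['camera_from_world'],3).tolist())
print(manip.read_state())
E
```

```text
total 12
drwxr-xr-x  3 agent agent 4096 Dec  7 15:30 .
drwxr-xr-x 23 root  root  4096 Dec  7 15:30 ..
drwxr-xr-x  2 agent agent 4096 Dec  7 15:30 pics
scene [[446.32044111   0.         255.25151747]
 [  0.         446.32044111 189.36502654]
 [  0.           0.           1.        ]] 0.03210482366142908 [[-0.193, 0.981, 0.009, 140.194], [-0.624, -0.13, 0.77, 239.035], [0.757, 0.143, 0.638, -1861.15], [0.0, 0.0, 0.0, 1.0]]
top [[462.25409061   0.         246.00820303]
 [  0.         462.25409061 191.44944589]
 [  0.           0.           1.        ]] -0.16238907974451733 [[-0.017, -1.0, -0.003, -31.991], [0.994, -0.017, 0.112, -568.657], [-0.112, -0.001, 0.994, -1333.906], [0.0, 0.0, 0.0, 1.0]]
{'clock': 0.1, 'joints': array([ 1.21940234e+00,  3.00396492e-01,  1.52152495e+00,  7.92149434e-06,
        1.32069222e+00, -6.65901666e-02]), 'qd': array([-0.00159299, -0.00212627, -0.00234397, -0.00058964,  0.00086582,
       -0.00029839]), 'effort': array([ 2.46307158e-03, -5.32634676e+01, -3.53290594e+01,  7.10313278e-02,
        2.34682899e-02, -4.53499297e-06]), 'eef_pos': array([154.44722273, 527.62333235, 204.95099554]), 'eef_rot': array([-3.14057441e+00, -7.55954360e-05,  2.85678683e+00]), 'wrist_force': array([-1.20818153,  0.08052147,  0.88480232]), 'moment': array([-0.00174324, -0.00650156, -0.00880774]), 'finger_gap': 94.15826427040204}
```

View pics/scene0.png

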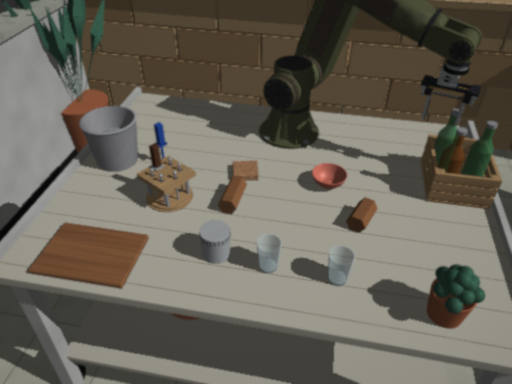

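View pics/top0.png

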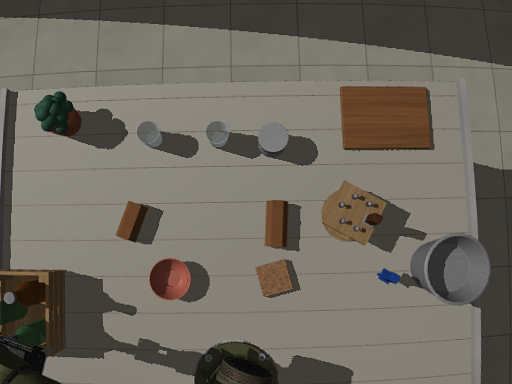

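Two holders are visible: top px (276,224) and (132,222), scene px (234,193) and (362,214). The dark scraper is in the caddy at top px (374,218), and there is a blue look-alike at top px (388,277). A cork-like block sits at top px (275,278). I'll zoom in to check.

Run:
```python
from h import *
a=np.load('pics/top0.npz');b=np.load('pics/scene0.npz')
def cr(f,u0,v0,u1,v1,s):
    return cv2.resize(f['im'][v0:v1,u0:u1,::-1],None,fx=s,fy=s,interpolation=cv2.INTER_CUBIC)
A=cr(a,110,180,210,260,4);B=cr(a,250,185,310,265,4)
C=cr(b,200,150,280,230,4);D=cr(b,335,185,400,245,5)
def pad(x,h=320,w=400):
    o=np.zeros((h,w,3),np.uint8);x=x[:h,:w];o[:x.shape[0],:x.shape[1]]=x;return o
o=np.vstack([np.hstack([pad(A,300),pad(B,300)]),np.hstack([pad(C,300),pad(D,300)])])
cv2.imwrite('pics/crop0.png',o)
cv2.imwrite('pics/crop1.png',np.hstack([pad(cr(a,310,170,410,290,4),480,400),pad(cr(b,130,110,210,215,4),480,400)]))
P=pts('top',a['d']); 
for n,u,v in [('barL',276,224),('barR',132,222),('cork',275,278),('handle',374,218),('plate',350,210),('table',230,250),('blue',388,277),('tumb',150,133),('t2',217,134),('tin',273,137)]:
    print(n,P[v,u].round(1))
Q=pts('scene',b['d'])
for n,u,v in [('barL',234,193),('barR',362,212),('cork',245,170),('handle',155,152),('plate',170,180),('table',300,210)]:
    print(n,Q[v,u].round(1))
```

```text
barL [ 469.5 -126.9   52.5]
barR [481.5 291.7  56.8]
cork [ 312.6 -122.1   26.7]
handle [ 474.2 -376.5  191.3]
plate [ 502.2 -332.2  106.8]
table [396.3   9.2  -1.9]
blue [ 316.5 -418.7  157.3]
tumb [757.2 251.1   7.8]
t2 [7.509e+02 4.450e+01 5.000e-01]
tin [ 716.3 -121.8   95.5]
barL [ 494.4 -117.5   55. ]
barR [504.6 296.5  56.6]
cork [ 322.2 -117.7   22.1]
handle [ 486.5 -376.7  175.9]
plate [ 530.  -319.5  104.3]
table [470.7 101.9  -1.2]
```

View pics/crop0.png

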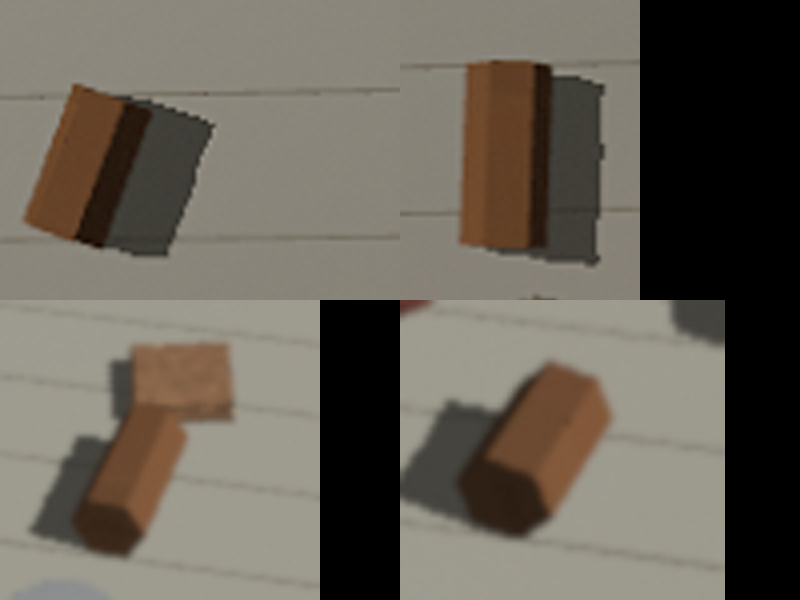

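View pics/crop1.png

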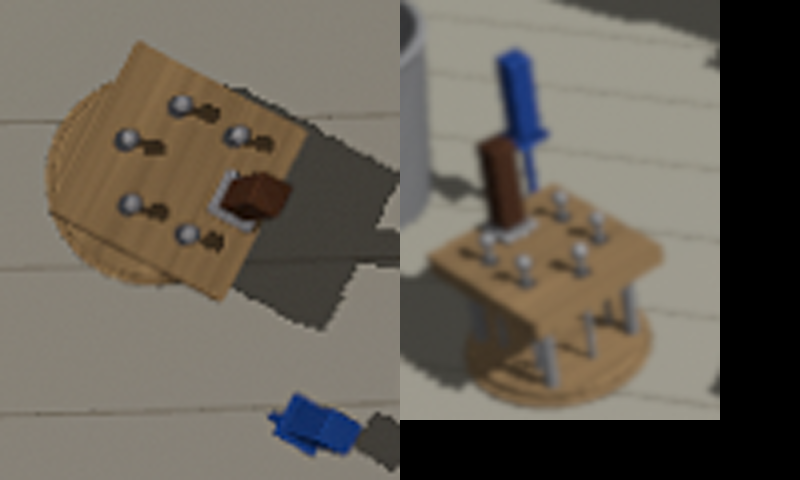

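```bash
cat >> h.py <<'E'
def barfit(P,c,R=130,zlo=46,zhi=66):
    """fit top flat region near c: returns centre, yaw, len,width"""
    m=(np.hypot(P[...,0]-c[0],P[...,1]-c[1])<R)&(P[...,2]>zlo)&(P[...,2]<zhi)
    q=P[m][:,:2].astype(np.float32)
    r=cv2.minAreaRect(q); mu=q.mean(0); w,V=np.linalg.eigh(np.cov(q.T)); a=V[:,1]; a=a*np.sign(a[0])
    t=(q-mu)@a; s=(q-mu)@np.array([-a[1],a[0]])
    return dict(n=len(q),mean=mu.round(1),yaw=np.degrees(np.arctan2(a[1],a[0])).round(1),L=np.ptp(t).round(1),W=np.percentile(s,[2,98]).round(1),rect=[np.round(x,1) for x in r],z=np.median(P[m][:,2]).round(1))
E
python3 - <<'E'
from h import *
a=np.load('pics/top0.npz');b=np.load('pics/scene0.npz')
P=pts('top',a['d']);Q=pts('scene',b['d'])
for c in[(475,-125),(490,295)]:
    print('top',barfit(P,c,R=110)); print('scene',barfit(Q,c,R=110))
im=b['im'].astype(float)
def cr(u0,v0,u1,v1,s,g):
    x=im[v0:v1,u0:u1,::-1]; return cv2.resize(np.clip((x/255)**.5*255*g,0,255).astype(np.uint8),None,fx=s,fy=s,interpolation=cv2.INTER_CUBIC)
cv2.imwrite('pics/c2.png',np.hstack([cr(212,175,262,215,8,1.3),cr(340,195,390,235,8,1.3)]))
for z,xy in [(0,(300,0)),(0,(600,300)),(0,(600,-300)),(0,(450,0))]: pass
E
```

```text
top {'n': 699, 'mean': array([ 471.6, -127. ], dtype=float32), 'yaw': np.float64(-3.2), 'L': np.float64(134.2), 'W': array([-21.6,  21.2]), 'rect': [array([ 472.5, -127.4]), array([ 45.7, 134.4]), np.float64(86.3)], 'z': np.float64(54.5)}
scene {'n': 354, 'mean': array([ 476.6, -126.2], dtype=float32), 'yaw': np.float64(-3.5), 'L': np.float64(143.5), 'W': array([-21.6,  19. ]), 'rect': [array([ 469.4, -127.5]), array([ 45.3, 143.4]), np.float64(87.1)], 'z': np.float64(54.4)}
top {'n': 548, 'mean': array([484.4, 298.5], dtype=float32), 'yaw': np.float64(-21.3), 'L': np.float64(108.8), 'W': array([-20.6,  22.8]), 'rect': [array([485.2, 298.7]), array([ 49.7, 108.8]), np.float64(68.5)], 'z': np.float64(54.9)}
scene {'n': 346, 'mean': array([488.9, 300.2], dtype=float32), 'yaw': np.float64(-20.5), 'L': np.float64(115.9), 'W': array([-22.4,  19.7]), 'rect': [array([484.1, 301.4]), array([ 47.5, 116.2]), np.float64(70.6)], 'z': np.float64(54.2)}
```

View pics/c2.png

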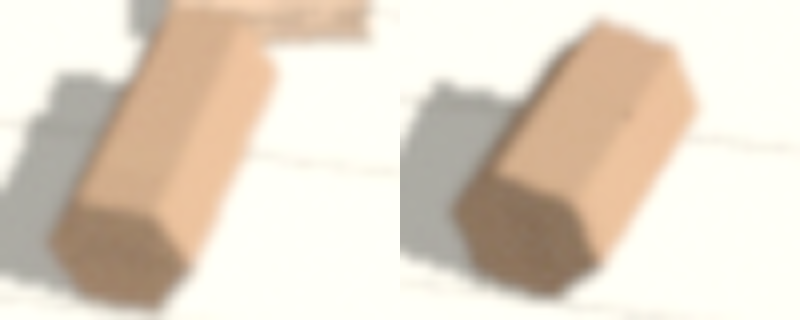

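```bash
cat >> h.py <<'E'
from scipy.spatial.transform import Rotation as Ro
def cur():
    s=manip.read_state(); return np.array(s['eef_pos']),Ro.from_euler('xyz',s['eef_rot']),s
def target_rot(yaw,lean):
    """tool x along yaw(deg), tool down, then turned lean deg about tool x (+ = body leans to tool +y side... )"""
    return Ro.from_euler('xyz',[180,0,yaw],degrees=True)*Ro.from_rotvec([lean,0,0],degrees=True)
def plan(p,R):
    p0,R0,s=cur()
    sh=R0.inv().apply(np.array(p)-p0); rv=(R0.inv()*R).as_rotvec(degrees=True)
    n=max(np.abs(sh).max()/60,np.abs(rv).max()/10,1)
    print('tool shift mm',sh.round(1),'rotvec deg',rv.round(2),'min rows',np.ceil(n)); return sh,rv
def bar_tcp(c,yaw,lean,d=16.5,zc=28):
    """TCP for grasp point d mm behind bar axis"""
    R=target_rot(yaw,lean); z=R.as_matrix()[:,2]; return np.array([c[0],c[1],zc])-z*(d-19),R
E
python3 - <<'E'
from h import *
a=np.load('pics/top0.npz');P=pts('top',a['d'])
print(cur()[2]['eef_pos'])
for n,u,v in [('bowl rim L',152,278),('bowl R',189,278),('bowl T',170,261),('crate',60,290),('crate2',55,340),('bottle',28,290),('plateT',345,183),('plateB',365,243),('plate L',325,222),('plate R',384,203),('tin',273,137),('tinedge',273,152)]: print(n,P[v,u].round())
for lean in(30,-30):
    t,R=bar_tcp((485,299),159,lean); print(lean,t.round(1),R.as_matrix()[:,2].round(2)); plan(t,R)
E
```

```text
[154.44722273 527.62333235 204.95099554]
bowl rim L [318. 237.  39.]
bowl R [318. 127.  47.]
bowl T [366. 186.  22.]
crate [282. 516.  42.]
crate2 [138. 521.  73.]
bottle [294. 552. 178.]
plateT [ 579. -321.  107.]
plateB [ 409. -372.  106.]
plate L [ 470. -261.  105.]
plate R [ 520. -431.  107.]
tin [ 716. -122.   95.]
tinedge [ 674. -121.   89.]
30 [484.6 297.8  25.8] [-0.18 -0.47 -0.87]
tool shift mm [-381.4 -127.6  179.2] rotvec deg [29.92  1.22  4.57] min rows 7.0
-30 [485.4 300.2  25.8] [ 0.18  0.47 -0.87]
tool shift mm [-381.6 -125.1  179.2] rotvec deg [-30.04  -1.23   4.57] min rows 7.0
```

Emit:
{"api": "play_rows", "payload": {"commands": [{"z":-0.05},{"z":-0.05},{}]}}

```text
$.commands[0]: bad value
```

Emit:
{"api": "play_rows", "payload": {"commands": [{"x":0,"y":0,"z":-0.05,"wx":0,"wy":0,"wz":0,"grip":1},{"x":0,"y":0,"z":-0.05,"wx":0,"wy":0,"wz":0,"grip":1}]}}

```text
clock: 0.35
eef_pos: [154.4, 527.5, 306.3]
eef_rot: [-3.14, -0.0, 2.857]
wrist_force: [0.6, 0.3, 0.9]
finger_gap: 94.3
```

Run:
```python
from h import *
t,R=bar_tcp((485,299),159,30)
z=R.as_matrix()[:,2]
pre=t-z*110; print(pre); plan(pre,R)
```

```text
[504.26227729 349.17994792 121.09773091]
tool shift mm [-385.9  -72.6  185.3] rotvec deg [29.89  1.22  4.57] min rows 7.0
```

Emit:
{"api": "play_rows", "payload": {"commands": [{"x":-0.055,"y":-0.01,"z":0,"wx":0,"wy":0,"wz":0,"grip":0.8},{"x":-0.055,"y":-0.01,"z":0,"wx":0,"wy":0,"wz":0,"grip":0.7},{"x":-0.055,"y":-0.01,"z":0,"wx":0,"wy":0,"wz":0,"grip":0.7},{"x":-0.055,"y":-0.01,"z":0,"wx":0,"wy":0,"wz":0,"grip":0.7},{"x":-0.055,"y":-0.01,"z":0,"wx":0,"wy":0,"wz":0,"grip":0.7},{"x":-0.055,"y":-0.01,"z":0,"wx":0,"wy":0,"wz":0,"grip":0.7},{"x":-0.055,"y":-0.01,"z":0.04,"wx":0,"wy":0,"wz":0,"grip":0.7},{"x":0,"y":0,"z":0.05,"wx":0,"wy":0,"wz":0,"grip":0.7},{"x":0,"y":0,"z":0.05,"wx":0,"wy":0,"wz":0,"grip":0.7},{"x":0,"y":0,"z":0.045,"wx":0,"wy":0,"wz":0,"grip":0.7},{"x":0,"y":0,"z":0,"wx":7.5,"wy":0.3,"wz":1.1,"grip":0.7},{"x":0,"y":0,"z":0,"wx":7.5,"wy":0.3,"wz":1.1,"grip":0.7},{"x":0,"y":0,"z":0,"wx":7.5,"wy":0.3,"wz":1.1,"grip":0.7},{"x":0,"y":0,"z":0,"wx":7.5,"wy":0.3,"wz":1.1,"grip":0.7},{"x":0,"y":0,"z":0,"wx":0,"wy":0,"wz":0,"grip":0.7}]}}

```text
clock: 2.22
eef_pos: [499.3, 355.3, 121.7]
eef_rot: [-2.615, -0.002, 2.779]
wrist_force: [-0.5, 0.1, -0.5]
finger_gap: 65.7
```

Run:
```python
from h import *
a,d=grab('top','top1');b,e=grab('scene','scene1')
P=pts('top',d);Q=pts('scene',e)
print(barfit(P,(485,299),R=75)); print(barfit(Q,(485,299),R=75)); print(barfit(P,(471,-127),R=110))
t,R=bar_tcp((485,299),159,30)
plan(t,R);print(cur()[2])
cv2.imwrite('pics/c3.png',np.hstack([cv2.resize(a[150:290,80:250,::-1],None,fx=2.3,fy=2.3),cv2.resize(b[100:260,280:440,::-1],None,fx=2.3,fy=2.0125)]))
```

```text
{'n': 545, 'mean': array([484.5, 298.7], dtype=float32), 'yaw': np.float64(-21.7), 'L': np.float64(109.9), 'W': array([-21. ,  22.7]), 'rect': [array([484.5, 298.9]), array([ 49.2, 110.1]), np.float64(67.5)], 'z': np.float64(54.8)}
{'n': 329, 'mean': array([489.2, 299.5], dtype=float32), 'yaw': np.float64(-20.3), 'L': np.float64(114.0), 'W': array([-21.5,  18.9]), 'rect': [array([485.3, 299.8]), array([ 44.4, 113.9]), np.float64(69.2)], 'z': np.float64(54.6)}
{'n': 695, 'mean': array([ 471.9, -126.7], dtype=float32), 'yaw': np.float64(-3.2), 'L': np.float64(134.3), 'W': array([-21.3,  21.1]), 'rect': [array([ 472.6, -126.9]), array([ 46.4, 134.4]), np.float64(86.6)], 'z': np.float64(54.8)}
tool shift mm [ -6.   -2.1 114. ] rotvec deg [0.11 0.06 0.2 ] min rows 2.0
{'clock': 2.325, 'joints': array([ 0.66998295,  0.80792103,  1.02651671, -0.26226566,  1.75957634,
       -0.52793879]), 'qd': array([-0.00902688, -0.03020964,  0.00759496, -0.00120197,  0.00357153,
        0.00018508]), 'effort': array([ 9.50320847e-01, -7.51168728e+01, -3.40439343e+01, -6.42458629e-01,
        1.35019831e+00, -1.91530921e-04]), 'eef_pos': array([499.83471377, 354.74797084, 123.58812072]), 'eef_rot': array([-2.61987541e+00, -8.61916934e-04,  2.77861711e+00]), 'wrist_force': array([-0.13494317, -0.46785463,  0.70936821]), 'moment': array([ 0.22915798, -0.0522711 ,  0.03705195]), 'finger_gap': 65.8769640005149}
```

View pics/c3.png

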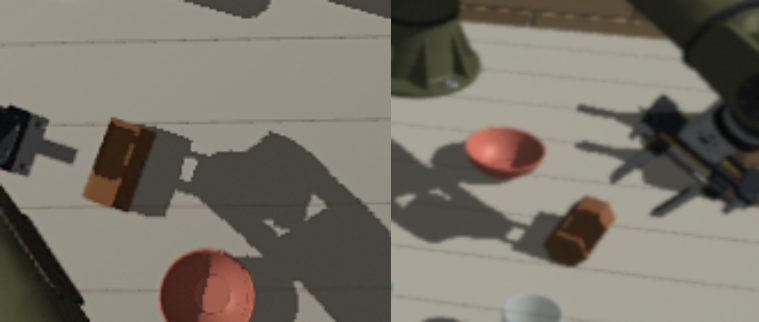

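Emit:
{"api": "play_rows", "payload": {"commands": [{"x":-0.006,"y":-0.002,"z":0,"wx":0,"wy":0,"wz":0,"grip":0.7},{"x":0,"y":0,"z":0.04,"wx":0,"wy":0,"wz":0,"grip":0.7},{"x":0,"y":0,"z":0.03,"wx":0,"wy":0,"wz":0,"grip":0.7},{"x":0,"y":0,"z":0.015,"wx":0,"wy":0,"wz":0,"grip":0.7},{"x":0,"y":0,"z":0.015,"wx":0,"wy":0,"wz":0,"grip":0.7},{"x":0,"y":0,"z":0,"wx":0,"wy":0,"wz":0,"grip":0.7}]}}

```text
clock: 3.08
eef_pos: [487.0, 303.9, 38.4]
eef_rot: [-2.618, -0.001, 2.778]
wrist_force: [-0.2, -0.0, 0.7]
finger_gap: 65.9
```

Run:
```python
from h import *
a,d=grab('top','top2');b,e=grab('scene','scene2')
t,R=bar_tcp((485,299),159,30)
plan(t,R);print(cur()[2]['eef_pos'],cur()[2]['wrist_force'])
cv2.imwrite('pics/c4.png',np.hstack([cv2.resize(a[170:270,80:200,::-1],None,fx=3.3,fy=4),cv2.resize(b[140:260,310:430,::-1],None,fx=3.3,fy=3.33333)]))
```

```text
tool shift mm [ 0.2  0.2 15.3] rotvec deg [0.05 0.1  0.15] min rows 1
[487.41056742 304.68556815  39.20269241] [-0.21522224 -0.40586192 -0.54641286]
```

View pics/c4.png

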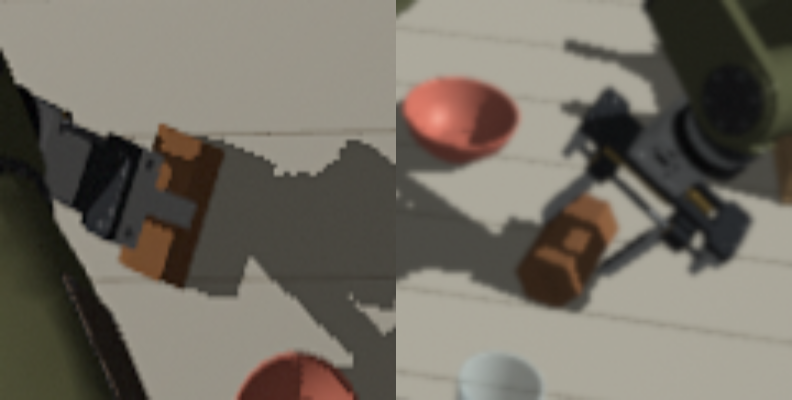

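Emit:
{"api": "play_rows", "payload": {"commands": [{"x":0,"y":0,"z":0.007,"wx":0,"wy":0,"wz":0,"grip":0.7},{"x":0,"y":0,"z":0.006,"wx":0,"wy":0,"wz":0,"grip":0.7},{"x":0,"y":0,"z":0,"wx":0,"wy":0,"wz":0,"grip":0.7}]}}

```text
clock: 3.55
eef_pos: [484.4, 297.9, 26.8]
eef_rot: [-2.617, -0.001, 2.778]
wrist_force: [-0.1, 0.5, -0.2]
finger_gap: 65.7
```

Emit:
{"api": "play_rows", "payload": {"commands": [{"x":0,"y":0,"z":0,"wx":0,"wy":0,"wz":0,"grip":0.3},{"x":0,"y":0,"z":0,"wx":0,"wy":0,"wz":0,"grip":0.3},{"x":0,"y":0,"z":0,"wx":0,"wy":0,"wz":0,"grip":0.3},{"x":0,"y":0,"z":0,"wx":0,"wy":0,"wz":0,"grip":0.3}], "squeeze": 30}}

```text
clock: 4.05
eef_pos: [484.8, 298.3, 27.3]
eef_rot: [-2.618, -0.0, 2.778]
wrist_force: [0.9, 0.8, 0.8]
finger_gap: 55.7
```

Emit:
{"api": "play_rows", "payload": {"commands": [{"x":0,"y":-0.015,"z":-0.026,"wx":0,"wy":0,"wz":0,"grip":0.3},{"x":0,"y":-0.015,"z":-0.026,"wx":0,"wy":0,"wz":0,"grip":0.3},{"x":0,"y":-0.015,"z":-0.026,"wx":0,"wy":0,"wz":0,"grip":0.3},{"x":0,"y":0,"z":0,"wx":-7.5,"wy":0,"wz":0,"grip":0.3},{"x":0,"y":0,"z":0,"wx":-7.5,"wy":0,"wz":0,"grip":0.3},{"x":0,"y":0,"z":0,"wx":-7.5,"wy":0,"wz":0,"grip":0.3},{"x":0,"y":0,"z":0,"wx":-7.5,"wy":0,"wz":0,"grip":0.3},{"x":0,"y":0,"z":0,"wx":-7.5,"wy":0,"wz":0,"grip":0.3},{"x":0,"y":0,"z":0,"wx":-7.5,"wy":0,"wz":0,"grip":0.3},{"x":0,"y":0,"z":0,"wx":-7.5,"wy":0,"wz":0,"grip":0.3},{"x":0,"y":0,"z":0,"wx":-7.5,"wy":0,"wz":0,"grip":0.3},{"x":0,"y":0,"z":0,"wx":0,"wy":0,"wz":0,"grip":0.3}]}}

```text
clock: 5.55
eef_pos: [484.2, 297.0, 116.6]
eef_rot: [2.62, -0.002, 2.776]
wrist_force: [0.1, -0.7, -1.2]
finger_gap: 55.8
```

```bash
cat >> h.py <<'E'
def two(name,ta,sa):
    a,d=grab('top','top'+name);b,e=grab('scene','scene'+name)
    f=lambda im,r:cv2.resize(np.clip((im[r[1]:r[3],r[0]:r[2],::-1]/255.)**.7*255,0,255).astype(np.uint8),(400,400),interpolation=cv2.INTER_CUBIC)
    cv2.imwrite(f'pics/two{name}.png',np.hstack([f(a,ta),f(b,sa)])); return a,d,b,e
E
python3 - <<'E'
from h import *
two('3',(80,160,190,270),(310,130,420,240)); print(cur()[2]['eef_pos'],cur()[2]['eef_rot'])
E
```

```text
[484.9201541  298.10425211 117.49211557] [ 2.62082369e+00 -3.40989741e-04  2.77792857e+00]
```

View pics/two3.png

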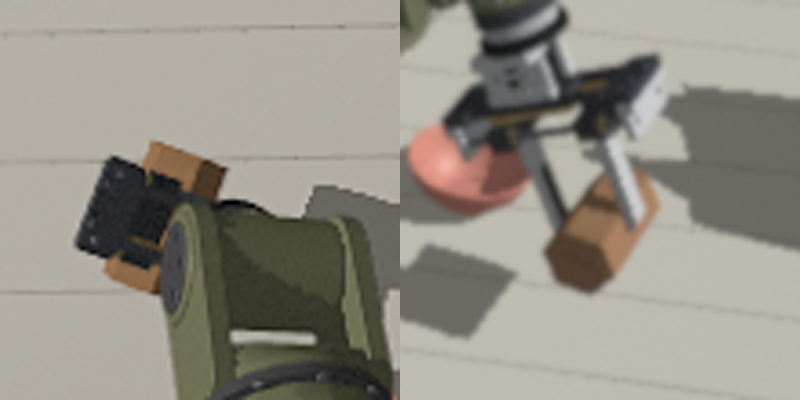

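Emit:
{"api": "play_rows", "payload": {"commands": [{"x":0,"y":0,"z":0,"wx":-7.5,"wy":0,"wz":0,"grip":0.3},{"x":0,"y":0,"z":0,"wx":-7.5,"wy":0,"wz":0,"grip":0.3},{"x":0,"y":0,"z":0,"wx":-7.5,"wy":0,"wz":0,"grip":0.3},{"x":0,"y":0,"z":0,"wx":-7.5,"wy":0,"wz":0,"grip":0.3},{"x":0,"y":0,"z":0,"wx":0,"wy":0,"wz":0,"grip":0.3}]}}

```text
clock: 6.28
eef_pos: [484.1, 298.3, 115.9]
eef_rot: [2.098, -0.004, 2.78]
wrist_force: [0.1, -0.7, -2.1]
finger_gap: 55.8
```

Run:
```python
from h import *
two('4',(80,160,190,270),(310,130,420,240)); print(cur()[2]['eef_pos'],cur()[2]['eef_rot'],cur()[2]['joints'])
```

```text
[484.83482205 298.81590196 117.36917472] [ 2.09810909e+00 -1.37614026e-03  2.78010859e+00] [ 0.10692712  0.35421133  2.07539994  1.52691789  0.88219644 -2.28388112]
```

View pics/two4.png

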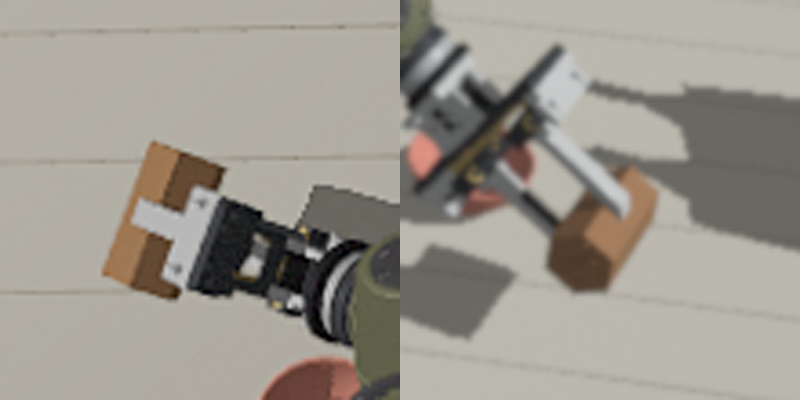

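Run:
```python
from h import *
b=np.load('pics/scene4.npz')['im']
x=b[170:215,345:390,::-1]/255.
o=cv2.resize(np.clip(x**.6*255*1.2,0,255).astype(np.uint8),(600,600),interpolation=cv2.INTER_CUBIC)
cv2.imwrite('pics/z4.png',o)
```

```text
(no output)
```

View pics/z4.png

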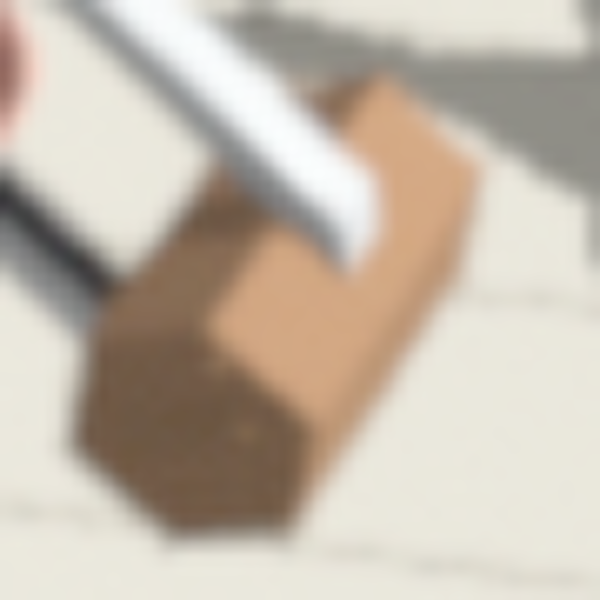

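Run:
```python
from h import *
a=np.load('pics/top0.npz')['im']
f=lambda r,g:cv2.resize(np.clip((a[r[1]:r[3],r[0]:r[2],::-1]/255.)**g*255,0,255).astype(np.uint8),(400,400),interpolation=cv2.INTER_CUBIC)
cv2.imwrite('pics/z0.png',np.hstack([f((112,198,152,248),.4),f((255,195,300,250),.4)]))
```

```text
(no output)
```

View pics/z0.png

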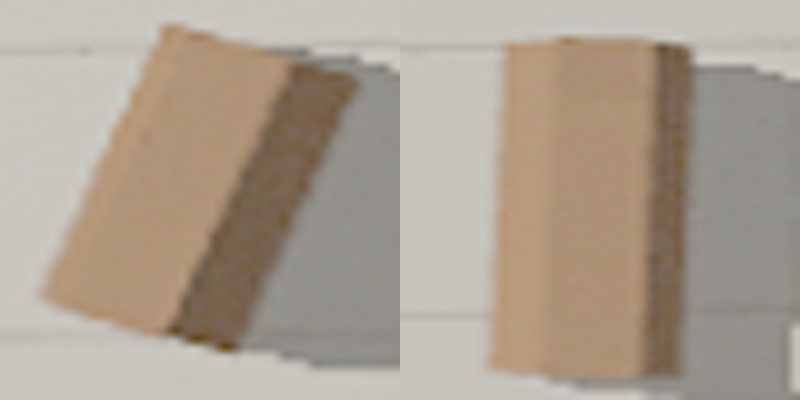

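Emit:
{"api": "play_rows", "payload": {"commands": [{"x":0,"y":0,"z":0,"wx":8,"wy":0,"wz":0,"grip":0.3},{"x":0,"y":0,"z":0,"wx":8,"wy":0,"wz":0,"grip":0.3},{"x":0,"y":0,"z":0,"wx":8,"wy":0,"wz":0,"grip":0.3},{"x":0,"y":0,"z":0,"wx":8,"wy":0,"wz":0,"grip":0.3},{"x":0,"y":0,"z":0,"wx":8,"wy":0,"wz":0,"grip":0.3},{"x":0,"y":0,"z":0,"wx":8,"wy":0,"wz":0,"grip":0.3},{"x":0,"y":0,"z":0,"wx":8,"wy":0,"wz":0,"grip":0.3},{"x":0,"y":0,"z":0,"wx":8,"wy":0,"wz":0,"grip":0.3},{"x":0,"y":0,"z":0,"wx":8,"wy":0,"wz":0,"grip":0.3},{"x":0,"y":0,"z":0,"wx":8,"wy":0,"wz":0,"grip":0.3},{"x":0,"y":0,"z":0,"wx":8,"wy":0,"wz":0,"grip":0.3},{"x":0,"y":0,"z":0,"wx":2,"wy":0,"wz":0,"grip":0.3},{"x":0,"y":0,"z":0,"wx":0,"wy":0,"wz":0,"grip":0.3},{"x":0,"y":0,"z":0,"wx":0,"wy":0,"wz":0,"grip":0.3}]}}

```text
clock: 8.12
eef_pos: [485.0, 298.1, 118.1]
eef_rot: [-2.624, 0.001, 2.778]
wrist_force: [0.6, -0.1, -2.2]
finger_gap: 55.6
```

Run:
```python
from h import *
two('5',(60,140,200,280),(310,110,440,240)); 
t,R=bar_tcp((485,299),159,30,d=18)
plan(t,R)
```

```text
tool shift mm [ 0.4 45.5 78.7] rotvec deg [0.29 0.11 0.11] min rows 2.0
```

View pics/two5.png

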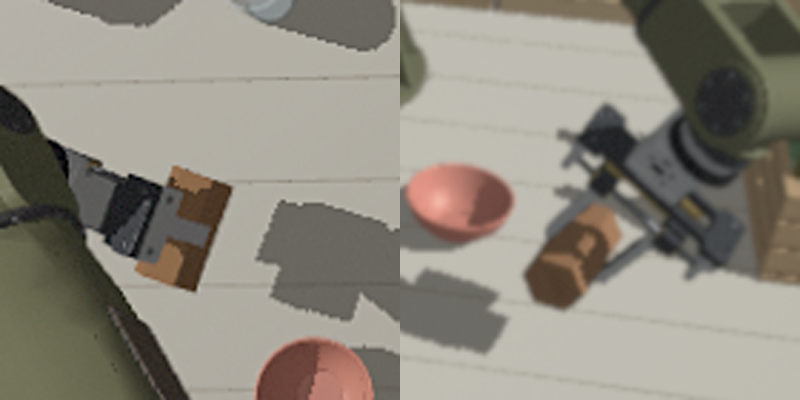

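Emit:
{"api": "play_rows", "payload": {"commands": [{"x":0,"y":0.015,"z":0.026,"wx":0,"wy":0,"wz":0,"grip":0.3},{"x":0,"y":0.015,"z":0.026,"wx":0,"wy":0,"wz":0,"grip":0.3},{"x":0,"y":0.008,"z":0.014,"wx":0,"wy":0,"wz":0,"grip":0.3},{"x":0,"y":0.006,"z":0.011,"wx":0,"wy":0,"wz":0,"grip":0.3},{"x":0,"y":0,"z":0,"wx":0,"wy":0,"wz":0,"grip":0.3},{"x":0,"y":0,"z":0,"wx":0,"wy":0,"wz":0,"grip":0.3},{"x":0,"y":0,"z":0,"wx":0,"wy":0,"wz":0,"grip":0.72},{"x":0,"y":0,"z":0,"wx":0,"wy":0,"wz":0,"grip":0.72},{"x":0,"y":0,"z":-0.03,"wx":0,"wy":0,"wz":0,"grip":0.72},{"x":0,"y":0,"z":-0.05,"wx":0,"wy":0,"wz":0,"grip":0.72},{"x":0,"y":0,"z":-0.05,"wx":0,"wy":0,"wz":0,"grip":0.72},{"x":0,"y":0,"z":0,"wx":0,"wy":0,"wz":0,"grip":0.72}]}}

```text
clock: 9.72
eef_pos: [508.6, 360.5, 144.8]
eef_rot: [-2.627, 0.003, 2.78]
wrist_force: [-0.9, -0.6, -1.2]
finger_gap: 67.8
```

Run:
```python
from h import *
a,d,b,e=two('6',(60,140,200,280),(310,110,440,240)); 
P=pts('top',d);Q=pts('scene',e)
print(barfit(P,(485,299),R=75)); print(barfit(Q,(485,299),R=75)); print(barfit(P,(471,-127),R=110))
z=np.array([0.18,.47,-.87])
t,R=bar_tcp((485,299),158.5,-30)
zz=R.as_matrix()[:,2]; plan(t-zz*110,R)
```

```text
{'n': 533, 'mean': array([484.6, 298.9], dtype=float32), 'yaw': np.float64(-21.0), 'L': np.float64(109.6), 'W': array([-20. ,  22.3]), 'rect': [array([486.1, 300.1]), array([ 51.4, 109.1]), np.float64(71.4)], 'z': np.float64(54.9)}
{'n': 336, 'mean': array([488.7, 299.9], dtype=float32), 'yaw': np.float64(-20.3), 'L': np.float64(116.2), 'W': array([-21.9,  19.3]), 'rect': [array([485.2, 300.3]), array([ 45.4, 117.1]), np.float64(71.8)], 'z': np.float64(54.6)}
{'n': 700, 'mean': array([ 472.3, -126.6], dtype=float32), 'yaw': np.float64(-3.3), 'L': np.float64(134.7), 'W': array([-21.8,  21.2]), 'rect': [array([ 472.7, -127.2]), array([ 49.4, 134.5]), np.float64(87.0)], 'z': np.float64(54.9)}
tool shift mm [  0.4 -91.9  75.6] rotvec deg [-59.85  -0.06   0.74] min rows 6.0
```

View pics/two6.png

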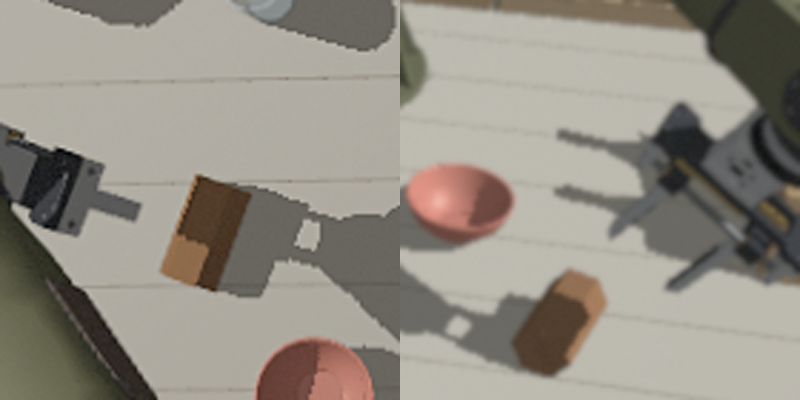

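Emit:
{"api": "play_rows", "payload": {"commands": [{"x":0,"y":0,"z":0,"wx":-7.5,"wy":0,"wz":0.1,"grip":0.72},{"x":0,"y":0,"z":0,"wx":-7.5,"wy":0,"wz":0.1,"grip":0.72},{"x":0,"y":0,"z":0,"wx":-7.5,"wy":0,"wz":0.1,"grip":0.72},{"x":0,"y":0,"z":0,"wx":-7.5,"wy":0,"wz":0.1,"grip":0.72},{"x":0,"y":0,"z":0,"wx":-7.5,"wy":0,"wz":0.1,"grip":0.72},{"x":0,"y":0,"z":0,"wx":-7.5,"wy":0,"wz":0.1,"grip":0.72},{"x":0,"y":0,"z":0,"wx":-7.5,"wy":0,"wz":0.1,"grip":0.72},{"x":0,"y":0,"z":0,"wx":-7.5,"wy":0,"wz":0.1,"grip":0.72},{"x":0,"y":-0.037,"z":-0.014,"wx":0,"wy":0,"wz":0,"grip":0.72},{"x":0,"y":-0.037,"z":-0.014,"wx":0,"wy":0,"wz":0,"grip":0.72},{"x":0,"y":-0.037,"z":-0.014,"wx":0,"wy":0,"wz":0,"grip":0.72},{"x":0,"y":0,"z":0,"wx":0,"wy":0,"wz":0,"grip":0.72},{"x":0,"y":0,"z":0,"wx":0,"wy":0,"wz":0,"grip":0.72}]}}

```text
clock: 11.45
eef_pos: [464.4, 249.7, 121.5]
eef_rot: [2.615, -0.001, 2.764]
wrist_force: [0.6, 0.0, 1.2]
finger_gap: 67.8
```

Run:
```python
from h import *
t,R=bar_tcp((485,299.5),158.8,-30); plan(t,R); print(cur()[2]['eef_pos'],cur()[2]['joints'].round(2))
```

```text
tool shift mm [ -0.9  -0.3 110.4] rotvec deg [ 0.15  0.14 -0.4 ] min rows 2.0
[464.4200814  249.69283704 121.46702684] [ 0.2   0.19  1.97  0.64  0.78 -1.4 ]
```

Emit:
{"api": "play_rows", "payload": {"commands": [{"x":0,"y":0,"z":0.045,"wx":0,"wy":0,"wz":0,"grip":0.72},{"x":0,"y":0,"z":0.03,"wx":0,"wy":0,"wz":0,"grip":0.7},{"x":0,"y":0,"z":0.02,"wx":0,"wy":0,"wz":0,"grip":0.7},{"x":0,"y":0,"z":0.013,"wx":0,"wy":0,"wz":0,"grip":0.7},{"x":0,"y":0,"z":0,"wx":0,"wy":0,"wz":0,"grip":0.7},{"x":0,"y":0,"z":0,"wx":0,"wy":0,"wz":0,"grip":0.7}]}}

```text
clock: 12.2
eef_pos: [484.6, 300.3, 29.1]
eef_rot: [2.615, -0.0, 2.765]
wrist_force: [-0.4, 0.8, -0.9]
finger_gap: 65.8
```

Emit:
{"api": "play_rows", "payload": {"commands": [{"x":0,"y":0,"z":0,"wx":0,"wy":0,"wz":0,"grip":0.3},{"x":0,"y":0,"z":0,"wx":0,"wy":0,"wz":0,"grip":0.3},{"x":0,"y":0,"z":0,"wx":0,"wy":0,"wz":0,"grip":0.3},{"x":0,"y":0,"z":0,"wx":0,"wy":0,"wz":0,"grip":0.3}]}}

```text
clock: 12.7
eef_pos: [484.8, 300.3, 29.3]
eef_rot: [2.614, 0.0, 2.765]
wrist_force: [-1.1, -0.2, 6.4]
finger_gap: 55.7
```

Emit:
{"api": "play_rows", "payload": {"commands": [{"x":0,"y":0.015,"z":-0.026,"wx":0,"wy":0,"wz":0,"grip":0.3},{"x":0,"y":0.015,"z":-0.026,"wx":0,"wy":0,"wz":0,"grip":0.3},{"x":0,"y":0.015,"z":-0.026,"wx":0,"wy":0,"wz":0,"grip":0.3},{"x":0,"y":0,"z":0,"wx":7.5,"wy":0,"wz":0,"grip":0.3},{"x":0,"y":0,"z":0,"wx":7.5,"wy":0,"wz":0,"grip":0.3},{"x":0,"y":0,"z":0,"wx":7.5,"wy":0,"wz":0,"grip":0.3},{"x":0,"y":0,"z":0,"wx":7.5,"wy":0,"wz":0,"grip":0.3},{"x":0,"y":0,"z":0,"wx":7.5,"wy":0,"wz":0,"grip":0.3},{"x":0,"y":0,"z":0,"wx":7.5,"wy":0,"wz":0,"grip":0.3},{"x":0,"y":0,"z":0,"wx":7.5,"wy":0,"wz":0,"grip":0.3},{"x":0,"y":0,"z":0,"wx":7.5,"wy":0,"wz":0,"grip":0.3},{"x":0,"y":0,"z":0,"wx":0,"wy":0,"wz":0,"grip":0.3},{"x":0,"y":0,"z":0,"wx":0,"wy":0,"wz":0,"grip":0.3}]}}

```text
clock: 14.32
eef_pos: [484.4, 299.7, 118.5]
eef_rot: [-2.624, -0.001, 2.765]
wrist_force: [-0.2, 0.0, -1.3]
finger_gap: 55.9
```

Run:
```python
from h import *
two('7',(80,160,180,260),(310,110,440,240)); print(cur()[2]['eef_pos'],cur()[2]['eef_rot'])
t,R=bar_tcp((485,299),158.4,30,d=18);plan(t,R)
```

```text
[484.5072914  299.54022443 119.19823588] [-2.62370325e+00 -4.25823303e-04  2.76449569e+00]
tool shift mm [-0.7 44.9 80.4] rotvec deg [ 0.33 -0.02  0.01] min rows 2.0
```

View pics/two7.png

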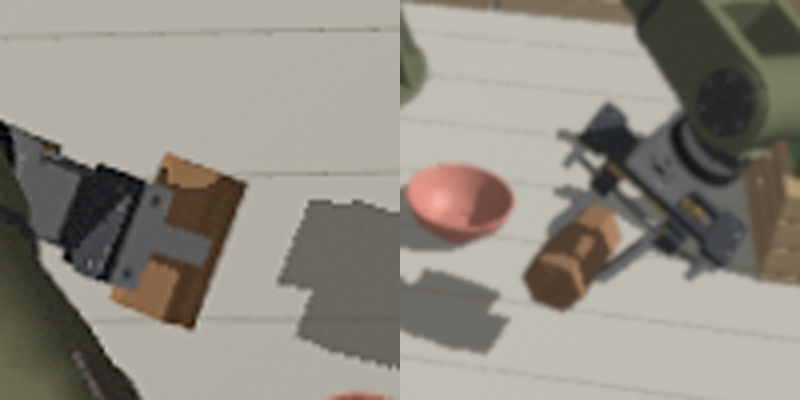

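Run:
```python
from h import *
f=lambda a,r,g:cv2.resize(np.clip((a[r[1]:r[3],r[0]:r[2],::-1]/255.)**g*255,0,255).astype(np.uint8),(400,400),interpolation=cv2.INTER_CUBIC)
cv2.imwrite('pics/z7.png',np.hstack([f(np.load('pics/top7.npz')['im'],(108,195,148,245),.4),f(np.load('pics/scene7.npz')['im'],(348,170,388,215),.5)]))
```

```text
(no output)
```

View pics/z7.png

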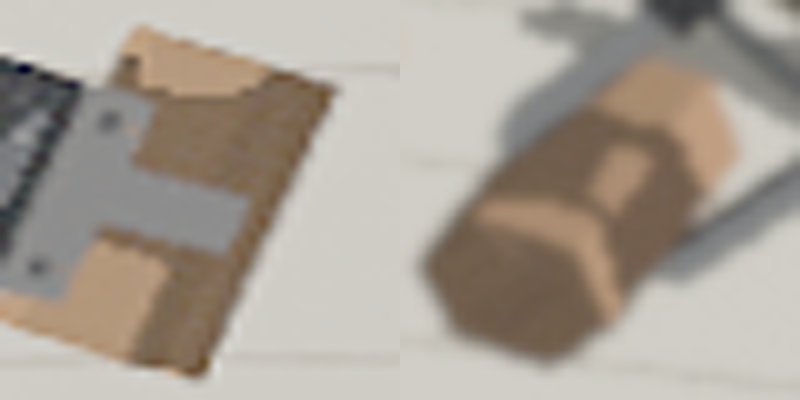

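```bash
cat >> h.py <<'E'
def prof(cam,d,c,yaw,zc,L,phi,name=None,rot0=0):
    """distance from bar axis along each flat's normal, binned across the flat (s) -> groove shows as -6. flat normals at rot0+k*60 deg from up toward +perp"""
    P=pts(cam,d); a=np.array([np.cos(np.radians(yaw)),np.sin(np.radians(yaw)),0]);b=np.array([-a[1],a[0],0]);u=np.array([0,0,1.])
    q=P-np.array([c[0],c[1],zc]); x=q@a;y=q@b;z=q@u
    f=np.radians(phi); n=y*np.sin(f)+z*np.cos(f); s=y*np.cos(f)-z*np.sin(f)
    m=(np.abs(x)<L/2-8)&(np.abs(s)<15)&(np.abs(n-27)<12)&(d>0)
    r=[]
    for lo in range(-15,15,3):
        k=m&(s>=lo)&(s<lo+3); r.append((int(k.sum()),round(float(np.median(n[k])),1) if k.sum()>3 else None))
    return r
E
python3 - <<'E'
from h import *
# phi positive -> toward +perp (b). for yaw -21: b=(.36,.93) = +y
d0=np.load('pics/top0.npz')['d'];s0=np.load('pics/scene0.npz')['d']
for ph in(-60,0,60): print('short0 top',ph,prof('top',d0,(485,299.5),-21,28,110,ph))
for ph in(0,60): print('short0 scene',ph,prof('scene',s0,(485,299.5),-21,28,110,ph))
for ph in(-60,0,60): print('mid0 top',ph,prof('top',d0,(472,-127),-3.3,28,135,ph))
for ph in(0,60): print('mid0 scene',ph,prof('scene',s0,(472,-127),-3.3,28,135,ph))
d=np.load('pics/top7.npz')['d']
z=119+28-29
for ph in(-60,): print('short7 top',ph,prof('top',d,(484.5,299.5),-21.6,z,110,ph))
d=np.load('pics/scene4.npz')['d']
for ph in(30,90): print('short4 sc',ph,prof('scene',d,(485,299),-21,117,110,ph))
d=np.load('pics/scene3.npz')['d']
for ph in(0,60): print('short3 sc',ph,prof('scene',d,(485,299),-21,117,110,ph))
E
```

```text
short0 top -60 [(17, 27.4), (30, 26.2), (13, 26.2), (22, 27.6), (22, 26.1), (24, 28.2), (27, 27.5), (18, 27.0), (19, 27.6), (29, 27.7)]
short0 top 0 [(34, 28.1), (34, 27.7), (28, 28.2), (35, 26.9), (31, 27.7), (34, 26.9), (31, 27.7), (33, 28.1), (33, 28.5), (28, 28.0)]
short0 top 60 [(27, 26.8), (11, 28.8), (9, 28.5), (10, 29.5), (8, 29.4), (11, 28.8), (4, 29.7), (14, 29.0), (6, 29.0), (6, 29.3)]
short0 scene 0 [(18, 26.6), (15, 26.9), (19, 26.3), (19, 27.0), (17, 27.6), (17, 27.4), (20, 26.8), (22, 26.4), (17, 26.9), (21, 26.6)]
short0 scene 60 [(18, 26.8), (12, 27.2), (19, 27.2), (15, 28.1), (8, 27.1), (13, 26.7), (15, 27.1), (13, 27.2), (13, 26.8), (11, 26.6)]
mid0 top -60 [(16, 28.6), (16, 28.0), (23, 28.5), (18, 27.5), (18, 28.2), (16, 28.4), (16, 28.4), (20, 28.3), (24, 28.0), (34, 27.2)]
mid0 top 0 [(39, 28.8), (45, 26.7), (44, 27.4), (41, 26.6), (42, 27.4), (37, 26.0), (46, 27.7), (39, 27.9), (41, 27.9), (43, 28.0)]
mid0 top 60 [(32, 26.5), (25, 27.6), (26, 27.8), (20, 27.5), (15, 27.8), (25, 27.2), (23, 27.1), (24, 27.1), (30, 27.6), (11, 28.0)]
mid0 scene 0 [(21, 27.6), (16
[... 196 characters left out ...]
 25.7), (12, 26.4), (17, 25.8), (15, 25.0)]
short7 top -60 [(23, 28.3), (39, 27.4), (52, 24.6), (26, 24.5), (10, 24.1), (3, None), (8, 27.3), (26, 27.6), (24, 27.9), (26, 27.4)]
short4 sc 30 [(18, 26.8), (17, 26.0), (17, 26.4), (16, 25.7), (19, 25.3), (21, 26.3), (19, 25.4), (20, 26.0), (17, 26.3), (14, 24.4)]
short4 sc 90 [(10, 24.0), (4, 24.1), (6, 24.3), (6, 24.5), (6, 24.3), (6, 24.5), (5, 24.6), (5, 24.7), (4, 24.7), (7, 24.4)]
short3 sc 0 [(15, 28.0), (16, 28.2), (13, 28.1), (13, 28.6), (12, 27.5), (10, 28.5), (11, 28.7), (14, 29.2), (11, 29.0), (22, 27.2)]
short3 sc 60 [(12, 25.5), (15, 26.0), (14, 25.9), (8, 25.2), (14, 25.3), (13, 26.0), (9, 24.9), (14, 24.9), (16, 24.6), (5, 24.5)]
```

Emit:
{"api": "play_rows", "payload": {"commands": [{"x":0,"y":0.015,"z":0.026,"wx":0,"wy":0,"wz":0,"grip":0.3},{"x":0,"y":0.015,"z":0.026,"wx":0,"wy":0,"wz":0,"grip":0.3},{"x":0,"y":0.008,"z":0.014,"wx":0,"wy":0,"wz":0,"grip":0.3},{"x":0,"y":0.007,"z":0.012,"wx":0,"wy":0,"wz":0,"grip":0.3},{"x":0,"y":0,"z":0,"wx":0,"wy":0,"wz":0,"grip":0.3},{"x":0,"y":0,"z":0,"wx":0,"wy":0,"wz":0,"grip":0.3},{"x":0,"y":0,"z":0,"wx":0,"wy":0,"wz":0,"grip":0.72},{"x":0,"y":0,"z":0,"wx":0,"wy":0,"wz":0,"grip":0.72},{"x":0,"y":0,"z":-0.03,"wx":0,"wy":0,"wz":0,"grip":0.72},{"x":0,"y":0,"z":-0.05,"wx":0,"wy":0,"wz":0,"grip":0.72},{"x":0,"y":0,"z":-0.05,"wx":0,"wy":0,"wz":0,"grip":0.72},{"x":0,"y":0,"z":0,"wx":0,"wy":0,"wz":0,"grip":0.72}]}}

```text
clock: 15.92
eef_pos: [509.2, 362.2, 144.6]
eef_rot: [-2.627, 0.002, 2.766]
wrist_force: [0.0, -0.1, -0.7]
finger_gap: 67.9
```

Run:
```python
from h import *
a,d,b,e=two('8',(60,140,200,280),(310,110,440,240)); 
P=pts('top',d);Q=pts('scene',e)
print(barfit(P,(485,299),R=75)); print(barfit(Q,(485,299),R=75)); print(barfit(P,(471,-127),R=110))
for ph in(-60,0,60): print(prof('top',d,(485,299.5),-21,28,110,ph))
t,R=bar_tcp((485,299),158.8,-30)
zz=R.as_matrix()[:,2]; sh,rv=plan(t-zz*110,R); print((cur()[1]*R.inv()).as_matrix().shape, R.inv().apply(cur()[1].apply(sh)).round(1))
```

```text
{'n': 522, 'mean': array([484.1, 298.9], dtype=float32), 'yaw': np.float64(-21.9), 'L': np.float64(109.3), 'W': array([-19.6,  21.9]), 'rect': [array([484.9, 299.6]), array([ 44.9, 109.8]), np.float64(66.8)], 'z': np.float64(55.2)}
{'n': 329, 'mean': array([488.9, 299.5], dtype=float32), 'yaw': np.float64(-21.6), 'L': np.float64(117.5), 'W': array([-20.6,  18.7]), 'rect': [array([484., 300.]), array([ 43.5, 117.5]), np.float64(68.3)], 'z': np.float64(54.3)}
{'n': 694, 'mean': array([ 472. , -126.7], dtype=float32), 'yaw': np.float64(-3.4), 'L': np.float64(134.5), 'W': array([-21.5,  20.7]), 'rect': [array([ 472.7, -126.1]), array([ 49.1, 133.6]), np.float64(88.1)], 'z': np.float64(54.9)}
[(18, 27.2), (33, 26.9), (34, 24.8), (42, 22.7), (18, 24.6), (2, None), (11, 25.5), (10, 26.9), (29, 27.1), (27, 26.0)]
[(37, 27.7), (33, 28.4), (27, 27.7), (34, 27.5), (31, 29.4), (28, 26.4), (40, 27.4), (34, 28.0), (24, 28.0), (34, 28.2)]
[(28, 26.7), (8, 29.2), (7, 28.1), (10, 28.7), (9, 29.1), (7, 29.1), (8, 28.3), (8, 29.1), (9, 28.8), (8, 28.7)]
tool shift mm [ -1.4 -93.5  76.3] rotvec deg [-59.85  -0.06  -0.37] min rows 6.0
(3, 3) [  -0.7 -113.   -42.5]
```

View pics/two8.png

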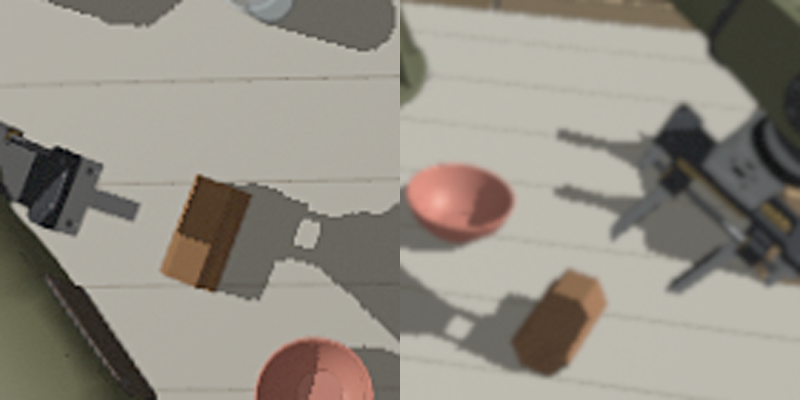

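Emit:
{"api": "play_rows", "payload": {"commands": [{"x":0,"y":0,"z":0,"wx":-7.5,"wy":0,"wz":0,"grip":0.72},{"x":0,"y":0,"z":0,"wx":-7.5,"wy":0,"wz":0,"grip":0.72},{"x":0,"y":0,"z":0,"wx":-7.5,"wy":0,"wz":0,"grip":0.72},{"x":0,"y":0,"z":0,"wx":-7.5,"wy":0,"wz":0,"grip":0.72},{"x":0,"y":0,"z":0,"wx":-7.5,"wy":0,"wz":0,"grip":0.72},{"x":0,"y":0,"z":0,"wx":-7.5,"wy":0,"wz":0,"grip":0.72},{"x":0,"y":0,"z":0,"wx":-7.5,"wy":0,"wz":-0.2,"grip":0.72},{"x":0,"y":0,"z":0,"wx":-7.5,"wy":0,"wz":-0.2,"grip":0.72},{"x":0,"y":-0.038,"z":-0.014,"wx":0,"wy":0,"wz":0,"grip":0.72},{"x":0,"y":-0.038,"z":-0.014,"wx":0,"wy":0,"wz":0,"grip":0.72},{"x":0,"y":-0.037,"z":-0.014,"wx":0,"wy":0,"wz":0,"grip":0.72},{"x":0,"y":0,"z":0,"wx":0,"wy":0,"wz":0,"grip":0.72},{"x":0,"y":0,"z":0,"wx":0,"wy":0,"wz":0,"grip":0.7}]}}

```text
clock: 17.65
eef_pos: [465.2, 249.5, 120.3]
eef_rot: [2.615, 0.001, 2.771]
wrist_force: [0.5, -0.0, 1.3]
finger_gap: 65.8
```

Run:
```python
from h import *
t,R=bar_tcp((485,299.5),158.5,-30); plan(t,R)
```

```text
tool shift mm [-2.000e-01  1.000e-01  1.094e+02] rotvec deg [ 0.14 -0.07  0.25] min rows 2.0
```

Emit:
{"api": "play_rows", "payload": {"commands": [{"x":0,"y":0,"z":0.045,"wx":0,"wy":0,"wz":0,"grip":0.7},{"x":0,"y":0,"z":0.03,"wx":0,"wy":0,"wz":0,"grip":0.7},{"x":0,"y":0,"z":0.02,"wx":0,"wy":0,"wz":0,"grip":0.7},{"x":0,"y":0,"z":0.013,"wx":0,"wy":0,"wz":0,"grip":0.7},{"x":0,"y":0,"z":0,"wx":0,"wy":0,"wz":0,"grip":0.7},{"x":0,"y":0,"z":0,"wx":0,"wy":0,"wz":0,"grip":0.7},{"x":0,"y":0,"z":0,"wx":0,"wy":0,"wz":0,"grip":0.3},{"x":0,"y":0,"z":0,"wx":0,"wy":0,"wz":0,"grip":0.3},{"x":0,"y":0,"z":0,"wx":0,"wy":0,"wz":0,"grip":0.3},{"x":0,"y":0,"z":0,"wx":0,"wy":0,"wz":0,"grip":0.3}]}}

```text
clock: 18.9
eef_pos: [485.6, 300.2, 28.3]
eef_rot: [2.614, 0.003, 2.771]
wrist_force: [-0.9, 1.0, 8.0]
finger_gap: 55.6
```

Emit:
{"api": "play_rows", "payload": {"commands": [{"x":0,"y":0.015,"z":-0.026,"wx":0,"wy":0,"wz":0,"grip":0.3},{"x":0,"y":0.015,"z":-0.026,"wx":0,"wy":0,"wz":0,"grip":0.3},{"x":0,"y":0,"z":0,"wx":7.5,"wy":0,"wz":0,"grip":0.3},{"x":0,"y":0,"z":0,"wx":7.5,"wy":0,"wz":0,"grip":0.3},{"x":0,"y":0,"z":0,"wx":7.5,"wy":0,"wz":0,"grip":0.3},{"x":0,"y":0,"z":0,"wx":7.5,"wy":0,"wz":0,"grip":0.3},{"x":0,"y":0,"z":0,"wx":7.5,"wy":0,"wz":0,"grip":0.3},{"x":0,"y":0,"z":0,"wx":7.5,"wy":0,"wz":0,"grip":0.3},{"x":0,"y":0,"z":0,"wx":7.5,"wy":0,"wz":0,"grip":0.3},{"x":0,"y":0,"z":0,"wx":7.5,"wy":0,"wz":0,"grip":0.3},{"x":0,"y":0,"z":0,"wx":0,"wy":0,"wz":0,"grip":0.3},{"x":0,"y":0,"z":0,"wx":0,"wy":0,"wz":0,"grip":0.3}]}}

```text
clock: 20.4
eef_pos: [484.9, 299.7, 87.4]
eef_rot: [-2.623, 0.002, 2.771]
wrist_force: [-0.0, -0.3, -0.6]
finger_gap: 55.6
```

Run:
```python
from h import *
t,R=bar_tcp((485,299.5),158.5,30); t[2]=28.5; plan(t,R)
```

```text
tool shift mm [-0.  27.9 51.8] rotvec deg [0.31 0.23 0.2 ] min rows 1
```

Emit:
{"api": "play_rows", "payload": {"commands": [{"x":0,"y":0.015,"z":0.026,"wx":0,"wy":0,"wz":0,"grip":0.3},{"x":0,"y":0.008,"z":0.014,"wx":0,"wy":0,"wz":0,"grip":0.3},{"x":0,"y":0.006,"z":0.011,"wx":0,"wy":0,"wz":0,"grip":0.3},{"x":0,"y":0,"z":0,"wx":0,"wy":0,"wz":0,"grip":0.3},{"x":0,"y":0,"z":0,"wx":0,"wy":0,"wz":0,"grip":0.3},{"x":0,"y":0,"z":0,"wx":0,"wy":0,"wz":0,"grip":0.72},{"x":0,"y":0,"z":0,"wx":0,"wy":0,"wz":0,"grip":0.72},{"x":0,"y":0,"z":-0.03,"wx":0,"wy":0,"wz":0,"grip":0.72},{"x":0,"y":0,"z":-0.05,"wx":0,"wy":0,"wz":0,"grip":0.72},{"x":0,"y":0,"z":-0.05,"wx":0,"wy":0,"wz":0,"grip":0.72},{"x":0,"y":0,"z":-0.05,"wx":0,"wy":0,"wz":0,"grip":0.72},{"x":0,"y":0,"z":-0.05,"wx":0,"wy":0,"wz":0,"grip":0.72},{"x":0,"y":0,"z":0,"wx":0,"wy":0,"wz":0,"grip":0.72}]}}

```text
clock: 22.02
eef_pos: [526.6, 408.2, 231.7]
eef_rot: [-2.627, 0.005, 2.773]
wrist_force: [-0.2, 0.4, -0.9]
finger_gap: 67.5
```

Run:
```python
from h import *
a,d,b,e=two('9',(90,180,170,260),(330,180,410,260)); 
P=pts('top',d);Q=pts('scene',e)
print(barfit(P,(485,299),R=75)); print(barfit(Q,(485,299),R=75)); print(barfit(P,(471,-127),R=110))
for ph in(-60,0,60): print(prof('top',d,(485,299.5),-21,28,110,ph))
print(cur()[2]['eef_pos'],cur()[2]['eef_rot'])
for l in(30,-30):
  t,R=bar_tcp((472.5,-127),176.7,l); zz=R.as_matrix()[:,2]; print(l,t-zz*110); plan(t-zz*110,R)
```

```text
{'n': 533, 'mean': array([484.4, 298.7], dtype=float32), 'yaw': np.float64(-22.4), 'L': np.float64(109.0), 'W': array([-20.5,  21.9]), 'rect': [array([485.4, 299.5]), array([ 49.3, 108.6]), np.float64(68.6)], 'z': np.float64(53.6)}
{'n': 323, 'mean': array([488.3, 299.1], dtype=float32), 'yaw': np.float64(-21.4), 'L': np.float64(115.5), 'W': array([-21.6,  20.2]), 'rect': [array([485.2, 299.6]), array([ 45.2, 115. ]), np.float64(69.6)], 'z': np.float64(53.4)}
{'n': 693, 'mean': array([ 472.1, -126.9], dtype=float32), 'yaw': np.float64(-3.3), 'L': np.float64(134.1), 'W': array([-21.2,  20.9]), 'rect': [array([ 472.8, -127.3]), array([ 46.6, 133.6]), np.float64(88.6)], 'z': np.float64(54.8)}
[(21, 26.0), (13, 27.3), (26, 26.9), (22, 27.0), (18, 27.1), (23, 27.4), (24, 26.9), (18, 27.4), (23, 26.9), (25, 28.2)]
[(32, 27.5), (31, 27.9), (28, 27.9), (22, 24.6), (34, 22.0), (24, 22.1), (40, 22.6), (44, 26.8), (30, 27.1), (31, 27.1)]
[(28, 25.9), (16, 29.3), (7, 28.5), (7, 28.5), (5, 28.5), (8, 28.6), (11, 28.6), (7, 29.0), (9, 28.9), (10, 28.4)]
[525.81798476 406.43580105 227.47347152] [-2.62028223e+00  1.37878272e-03  2.77188172e+00]
30 [475.59406645 -73.33912736 121.09773091]
tool shift mm [-126.4 -350.6  324.2] rotvec deg [  0.12  -8.86 -15.54] min rows 6.0
-30 [ 469.40593355 -180.66087264  121.09773091]
tool shift mm [-159.4 -439.3  375.2] rotvec deg [-59.38   0.1  -18.72] min rows 8.0
```

View pics/two9.png

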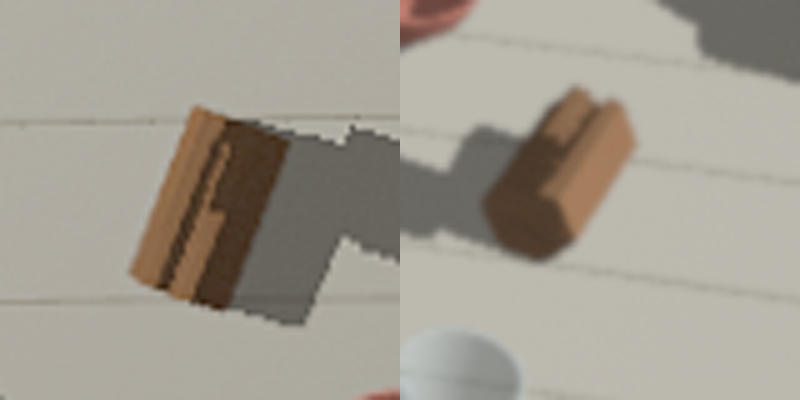

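Emit:
{"api": "play_rows", "payload": {"commands": [{"x":-0.014,"y":-0.039,"z":0.036,"wx":0,"wy":0,"wz":0,"grip":0.7},{"x":-0.014,"y":-0.039,"z":0.036,"wx":0,"wy":0,"wz":0,"grip":0.7},{"x":-0.014,"y":-0.039,"z":0.036,"wx":0,"wy":0,"wz":0,"grip":0.7},{"x":-0.014,"y":-0.039,"z":0.036,"wx":0,"wy":0,"wz":0,"grip":0.7},{"x":-0.014,"y":-0.039,"z":0.036,"wx":0,"wy":0,"wz":0,"grip":0.7},{"x":-0.014,"y":-0.039,"z":0.036,"wx":0,"wy":0,"wz":0,"grip":0.7},{"x":-0.014,"y":-0.039,"z":0.036,"wx":0,"wy":0,"wz":0,"grip":0.7},{"x":-0.014,"y":-0.039,"z":0.036,"wx":0,"wy":0,"wz":0,"grip":0.7},{"x":-0.014,"y":-0.039,"z":0.036,"wx":0,"wy":0,"wz":0,"grip":0.7},{"x":0,"y":0,"z":0,"wx":0,"wy":-3,"wz":-5.2,"grip":0.7},{"x":0,"y":0,"z":0,"wx":0,"wy":-3,"wz":-5.2,"grip":0.7},{"x":0,"y":0,"z":0,"wx":0,"wy":-3,"wz":-5.2,"grip":0.7},{"x":0,"y":0,"z":0,"wx":0,"wy":0,"wz":0,"grip":0.7},{"x":0,"y":0,"z":0,"wx":0,"wy":0,"wz":0,"grip":0.7}]}}

```text
clock: 23.88
eef_pos: [475.2, -71.1, 122.2]
eef_rot: [-2.62, 0.002, 3.084]
wrist_force: [-1.0, 0.3, 0.2]
finger_gap: 65.8
```

Run:
```python
from h import *
a,d,b,e=two('10',(220,160,340,280),(180,130,300,250)); 
P=pts('top',d);Q=pts('scene',e)
print(barfit(P,(471,-127),R=80),barfit(Q,(471,-127),R=80))
t,R=bar_tcp((472.5,-127),176.7,30); plan(t,R); print(cur()[2]['joints'].round(2))
```

```text
{'n': 680, 'mean': array([ 472.5, -127. ], dtype=float32), 'yaw': np.float64(-3.4), 'L': np.float64(134.6), 'W': array([-21.3,  21. ]), 'rect': [array([ 472.8, -127.2]), array([ 46.8, 133.6]), np.float64(88.4)], 'z': np.float64(55.1)} {'n': 347, 'mean': array([ 476.7, -126.8], dtype=float32), 'yaw': np.float64(-3.6), 'L': np.float64(142.6), 'W': array([-21.6,  19.1]), 'rect': [array([ 470.9, -127.9]), array([ 45.2, 142.5]), np.float64(86.7)], 'z': np.float64(54.3)}
tool shift mm [  0.   -1.6 112.2] rotvec deg [ 0.13  0.11 -0.04] min rows 2.0
[ 0.06  0.3   1.82 -0.57  1.15 -1.18]
```

View pics/two10.png

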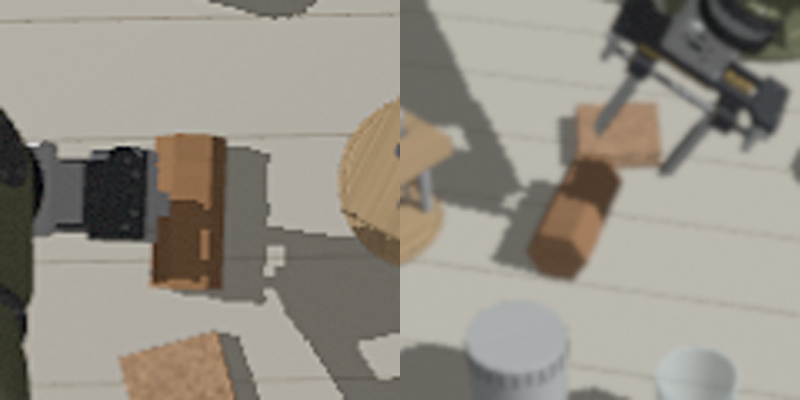

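Emit:
{"api": "play_rows", "payload": {"commands": [{"x":0,"y":-0.001,"z":0.045,"wx":0,"wy":0,"wz":0,"grip":0.7},{"x":0,"y":0,"z":0.03,"wx":0,"wy":0,"wz":0,"grip":0.7},{"x":0,"y":0,"z":0.02,"wx":0,"wy":0,"wz":0,"grip":0.7},{"x":0,"y":0,"z":0.015,"wx":0,"wy":0,"wz":0,"grip":0.7},{"x":0,"y":0,"z":0,"wx":0,"wy":0,"wz":0,"grip":0.7},{"x":0,"y":0,"z":0,"wx":0,"wy":0,"wz":0,"grip":0.7},{"x":0,"y":0,"z":0,"wx":0,"wy":0,"wz":0,"grip":0.3},{"x":0,"y":0,"z":0,"wx":0,"wy":0,"wz":0,"grip":0.3},{"x":0,"y":0,"z":0,"wx":0,"wy":0,"wz":0,"grip":0.3},{"x":0,"y":0,"z":0,"wx":0,"wy":0,"wz":0,"grip":0.3}]}}

```text
clock: 25.22
eef_pos: [473.5, -127.1, 29.1]
eef_rot: [-2.618, 0.004, 3.086]
wrist_force: [-2.0, -4.1, 8.2]
finger_gap: 55.7
```

Emit:
{"api": "play_rows", "payload": {"commands": [{"x":0,"y":-0.02,"z":-0.035,"wx":0,"wy":0,"wz":0,"grip":0.3},{"x":0,"y":-0.02,"z":-0.035,"wx":0,"wy":0,"wz":0,"grip":0.3},{"x":0,"y":-0.02,"z":-0.035,"wx":0,"wy":0,"wz":0,"grip":0.3},{"x":0,"y":0,"z":0,"wx":8,"wy":0,"wz":0,"grip":0.3},{"x":0,"y":0,"z":0,"wx":8,"wy":0,"wz":0,"grip":0.3},{"x":0,"y":0,"z":0,"wx":8,"wy":0,"wz":0,"grip":0.3},{"x":0,"y":0,"z":0,"wx":8,"wy":0,"wz":0,"grip":0.3},{"x":0,"y":0,"z":0,"wx":8,"wy":0,"wz":0,"grip":0.3},{"x":0,"y":0,"z":0,"wx":8,"wy":0,"wz":0,"grip":0.3},{"x":0,"y":0,"z":0,"wx":0,"wy":0,"wz":0,"grip":0.3},{"x":0,"y":0,"z":0,"wx":0,"wy":0,"wz":0,"grip":0.3}]}}

```text
clock: 26.6
eef_pos: [453.0, -59.9, 147.4]
eef_rot: [-1.867, -0.027, 3.006]
wrist_force: [-0.0, -0.9, -1.8]
finger_gap: 55.8
```

Run:
```python
from h import *
a,d,b,e=two('11',(220,160,340,280),(180,130,300,250)); p,R,s=cur()
print(p,s['eef_rot'],s['joints'].round(2))
l=np.degrees(np.arctan2(R.as_matrix()[2,1],-R.as_matrix()[2,2])); print('lean',l)
c=p-1.5*R.as_matrix()[:,2]
L=30+np.degrees(np.arccos(0));
```

```text
[452.89522467 -60.36707197 147.7645806 ] [-1.86712612 -0.02643009  3.00463424] [ 0.31  0.6   1.76 -1.04  1.66 -0.72]
lean -73.02155328135717
```

View pics/two11.png

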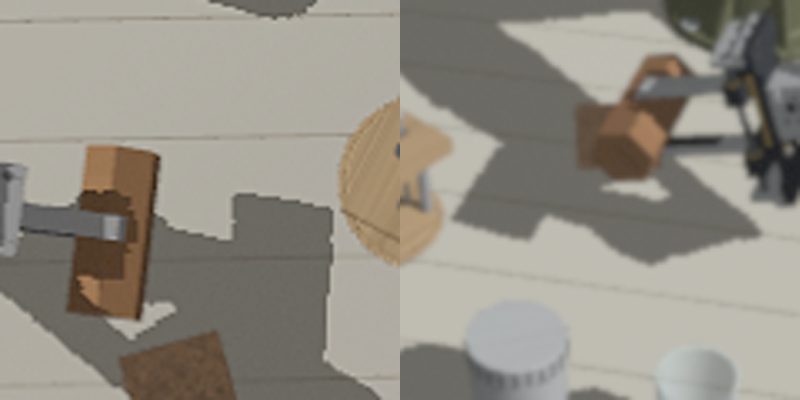

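Run:
```python
from h import *
d=np.load('pics/top11.npz')['d'];e=np.load('pics/scene11.npz')['d']; p,R,s=cur()
M=R.as_matrix(); c=p-1.5*M[:,2]; a=M[:,0];  # bar axis = tool x
def pr(cam,d,off):
    P=pts(cam,d)-c; # flat normals: tool y is flat normal (finger), others at 60
    n0=np.cos(np.radians(off))*M[:,1]+np.sin(np.radians(off))*M[:,2]; s0=-np.sin(np.radians(off))*M[:,1]+np.cos(np.radians(off))*M[:,2]
    x=P@a;n=P@n0;s=P@s0; m=(abs(x)<58)&(abs(s)<15)&(abs(n-26)<10)&(d>0)
    r=[]
    for lo in range(-15,15,3):
        k=m&(s>=lo)&(s<lo+3); r.append((int(k.sum()),round(float(np.median(n[k])),1) if k.sum()>2 else None))
    print(cam,off,'normal',n0.round(2),r)
for off in range(0,360,60): pr('top',d,off); 
for off in range(0,360,60): pr('scene',e,off)
```

```text
top 0 normal [ 0.01  0.29 -0.96] [(0, None), (0, None), (0, None), (0, None), (0, None), (0, None), (0, None), (0, None), (0, None), (0, None)]
top 60 normal [-0.11 -0.67 -0.73] [(0, None), (0, None), (0, None), (0, None), (0, None), (0, None), (0, None), (0, None), (0, None), (2, None)]
top 120 normal [-0.13 -0.97  0.23] [(7, 28.5), (11, 28.6), (14, 28.7), (5, 28.6), (9, 28.6), (14, 28.5), (7, 28.4), (6, 28.6), (18, 28.3), (38, 25.7)]
top 180 normal [-0.01 -0.29  0.96] [(53, 27.2), (45, 26.6), (50, 26.6), (48, 27.0), (47, 27.5), (44, 27.2), (41, 27.0), (46, 26.9), (44, 27.2), (48, 25.1)]
top 240 normal [0.11 0.67 0.73] [(29, 23.6), (33, 24.6), (27, 24.6), (30, 24.3), (33, 24.2), (33, 24.7), (23, 24.8), (34, 24.2), (27, 24.4), (21, 23.5)]
top 300 normal [ 0.13  0.97 -0.23] [(22, 23.3), (3, 24.3), (0, None), (0, None), (0, None), (0, None), (0, None), (0, None), (1, None), (0, None)]
scene 0 normal [ 0.01  0.29 -0.96] [(4, 28.8), (1, None), (1, None), (0, None), (0, None), (0, None), (0, None), (0, None), (0, None), (0, None)]
scene 60 normal [-0.11 -0.67 -0.73] [(0, None), (0, None), (0, None), (0, None), (0, None), (0, None), (0, None), (0, None), (0, None), (0, None)]
scene 120 normal [-0.13 -0.97  0.23] [(0, None), (0, None), (0, None), (0, None), (0, None), (0, None), (0, None), (0, None), (6, 30.1), (11, 29.5)]
scene 180 normal [-0.01 -0.29  0.96] [(12, 27.1), (19, 27.4), (19, 27.2), (9, 28.0), (16, 27.4), (11, 27.4), (19, 28.3), (14, 27.8), (17, 26.0), (24, 26.2)]
scene 240 normal [0.11 0.67 0.73] [(19, 25.7), (16, 23.8), (15, 25.0), (15, 24.4), (16, 24.3), (15, 24.2), (17, 23.5), (12, 24.8), (17, 23.3), (17, 24.4)]
scene 300 normal [ 0.13  0.97 -0.23] [(23, 22.6), (4, 25.1), (4, 25.5), (5, 25.4), (1, None), (2, None), (4, 25.3), (2, None), (8, 25.3), (7, 27.3)]
```

Emit:
{"api": "play_rows", "payload": {"commands": [{"x":0,"y":0,"z":0,"wx":-8,"wy":0,"wz":0,"grip":0.3},{"x":0,"y":0,"z":0,"wx":-8,"wy":0,"wz":0,"grip":0.3},{"x":0,"y":0,"z":0,"wx":-8,"wy":0,"wz":0,"grip":0.3},{"x":0,"y":0,"z":0,"wx":-8,"wy":0,"wz":0,"grip":0.3},{"x":0,"y":0,"z":0,"wx":-8,"wy":0,"wz":0,"grip":0.3},{"x":0,"y":0,"z":0,"wx":-8,"wy":0,"wz":0,"grip":0.3},{"x":0,"y":0,"z":0,"wx":0,"wy":0,"wz":0,"grip":0.3},{"x":0,"y":0,"z":0,"wx":0,"wy":0,"wz":0,"grip":0.3}]}}

```text
clock: 27.7
eef_pos: [452.4, -60.2, 147.3]
eef_rot: [-2.701, -0.028, 3.004]
wrist_force: [-0.5, -0.1, -1.2]
finger_gap: 55.4
```

Run:
```python
from h import *
p,R,s=cur(); M=R.as_matrix(); print(p,s['eef_rot'],s['joints'].round(2),'lean',np.degrees(np.arctan2(-M[2,1],-M[2,2])))
plan(np.array([460,-45,120]),target_rot(178,-30))
plan(np.array([460,-45,120]),R)
```

```text
[452.40250226 -60.22307984 147.26335466] [-2.70083347 -0.02775648  3.00448386] [ 0.03  0.23  1.82 -0.46  1.24 -1.22] lean 25.25364077937114
tool shift mm [-6.2 26.1 17.6] rotvec deg [-55.12  -1.4   -6.15] min rows 6.0
tool shift mm [-6.2 26.1 17.6] rotvec deg [0. 0. 0.] min rows 1
```

Emit:
{"api": "play_rows", "payload": {"commands": [{"x":0,"y":0,"z":0,"wx":-7.9,"wy":-0.2,"wz":-0.9,"grip":0.3},{"x":0,"y":0,"z":0,"wx":-7.9,"wy":-0.2,"wz":-0.9,"grip":0.3},{"x":0,"y":0,"z":0,"wx":-7.9,"wy":-0.2,"wz":-0.9,"grip":0.3},{"x":0,"y":0,"z":0,"wx":-7.9,"wy":-0.2,"wz":-0.9,"grip":0.3},{"x":0,"y":0,"z":0,"wx":-7.9,"wy":-0.2,"wz":-0.9,"grip":0.3},{"x":0,"y":0,"z":0,"wx":-7.9,"wy":-0.2,"wz":-0.9,"grip":0.3},{"x":0,"y":0,"z":0,"wx":-7.9,"wy":-0.2,"wz":-0.9,"grip":0.3},{"x":0,"y":0,"z":0,"wx":0,"wy":0,"wz":0,"grip":0.3},{"x":0,"y":0,"z":0,"wx":0,"wy":0,"wz":0,"grip":0.3}]}}

```text
clock: 28.82
eef_pos: [452.5, -59.4, 146.8]
eef_rot: [2.615, -0.002, 3.111]
wrist_force: [-0.5, 0.1, -1.9]
finger_gap: 55.4
```

```bash
cat >> h.py <<'E'
def held(names=('top','scene'),tag='h'):
    p,R,s=cur(); M=R.as_matrix(); c=p-1.5*M[:,2]; a=M[:,0]
    for cam in names:
        im,d=grab(cam,cam+tag); P=pts(cam,d)-c
        for off in range(0,360,60):
            n0=np.cos(np.radians(off))*M[:,1]+np.sin(np.radians(off))*M[:,2]; s0=-np.sin(np.radians(off))*M[:,1]+np.cos(np.radians(off))*M[:,2]
            x=P@a;n=P@n0;s=P@s0; m=(abs(x)<48)&(abs(s)<15)&(abs(n-26)<10)&(d>0)
            if m.sum()<40: continue
            r=[]
            for lo in range(-15,15,3):
                k=m&(s>=lo)&(s<lo+3); r.append((int(k.sum()),round(float(np.median(n[k])),1) if k.sum()>2 else None))
            print(cam,off,'normal',n0.round(2),r)
E
python3 - <<'E'
from h import *
held(tag='12'); print(cur()[0])
plan(np.array([460,-40,29.0]),target_rot(178,-30))
E
```

```text
top 0 normal [0.03 0.86 0.5 ] [(11, 24.1), (5, 26.4), (14, 26.4), (14, 26.0), (12, 27.0), (17, 26.1), (19, 26.5), (14, 27.1), (17, 26.2), (14, 26.9)]
top 240 normal [-0.03 -0.87  0.5 ] [(5, 25.1), (4, 24.2), (3, 25.1), (3, 24.3), (6, 25.0), (2, None), (5, 25.2), (6, 24.5), (1, None), (13, 25.1)]
top 300 normal [ 0. -0.  1.] [(12, 24.7), (10, 25.5), (8, 25.4), (10, 24.4), (8, 25.6), (8, 24.4), (8, 24.8), (13, 25.8), (9, 25.2), (8, 24.1)]
scene 0 normal [0.03 0.86 0.5 ] [(20, 25.9), (11, 27.0), (9, 28.0), (9, 27.3), (8, 27.7), (6, 27.4), (11, 27.2), (15, 26.8), (13, 27.7), (11, 27.9)]
scene 240 normal [-0.03 -0.87  0.5 ] [(7, 31.0), (1, None), (5, 26.2), (5, 25.8), (4, 26.1), (5, 26.1), (1, None), (5, 25.8), (4, 25.7), (16, 23.6)]
scene 300 normal [ 0. -0.  1.] [(16, 25.2), (13, 23.8), (15, 24.4), (13, 24.5), (13, 25.2), (11, 24.9), (10, 25.4), (10, 25.1), (12, 24.1), (8, 24.8)]
[452.67263487 -59.12817158 147.27478616]
tool shift mm [ -6.7 -42.8 112. ] rotvec deg [ 0.2  -0.13  0.23] min rows 2.0
```

Emit:
{"api": "play_rows", "payload": {"commands": [{"x":-0.007,"y":-0.013,"z":0.034,"wx":0,"wy":0,"wz":0,"grip":0.3},{"x":0,"y":-0.012,"z":0.034,"wx":0,"wy":0,"wz":0,"grip":0.3},{"x":0,"y":-0.011,"z":0.026,"wx":0,"wy":0,"wz":0,"grip":0.3},{"x":0,"y":-0.007,"z":0.017,"wx":0,"wy":0,"wz":0,"grip":0.3},{"x":0,"y":0,"z":0,"wx":0,"wy":0,"wz":0,"grip":0.3},{"x":0,"y":0,"z":0,"wx":0,"wy":0,"wz":0,"grip":0.3}]}}

```text
clock: 29.68
eef_pos: [460.7, -41.2, 30.1]
eef_rot: [2.613, 0.001, 3.11]
wrist_force: [0.5, 0.1, -1.1]
finger_gap: 55.6
```

Emit:
{"api": "play_rows", "payload": {"commands": [{"x":0,"y":-0.0005,"z":0.001,"wx":0,"wy":0,"wz":0,"grip":0.3},{"x":0,"y":0,"z":0,"wx":0,"wy":0,"wz":0,"grip":0.72},{"x":0,"y":0,"z":0,"wx":0,"wy":0,"wz":0,"grip":0.72},{"x":0,"y":0,"z":-0.03,"wx":0,"wy":0,"wz":0,"grip":0.72},{"x":0,"y":0,"z":-0.05,"wx":0,"wy":0,"wz":0,"grip":0.72},{"x":0,"y":0,"z":-0.05,"wx":0,"wy":0,"wz":0,"grip":0.72},{"x":0,"y":0,"z":0,"wx":7.5,"wy":0,"wz":0,"grip":0.72},{"x":0,"y":0,"z":0,"wx":7.5,"wy":0,"wz":0,"grip":0.72},{"x":0,"y":0,"z":0,"wx":7.5,"wy":0,"wz":0,"grip":0.72},{"x":0,"y":0,"z":0,"wx":7.5,"wy":0,"wz":0,"grip":0.72},{"x":0,"y":0,"z":0,"wx":7.5,"wy":0,"wz":0,"grip":0.72},{"x":0,"y":0,"z":0,"wx":7.5,"wy":0,"wz":0,"grip":0.72},{"x":0,"y":0,"z":0,"wx":7.5,"wy":0,"wz":0,"grip":0.72},{"x":0,"y":0,"z":0,"wx":7.5,"wy":0,"wz":0,"grip":0.72},{"x":0,"y":0.038,"z":-0.014,"wx":0,"wy":0,"wz":0,"grip":0.72},{"x":0,"y":0.038,"z":-0.014,"wx":0,"wy":0,"wz":0,"grip":0.72},{"x":0,"y":0.037,"z":-0.014,"wx":0,"wy":0,"wz":0,"grip":0.72},{"x":0,"y":0,"z":0,"wx":0,"wy":0,"wz":0,"grip":0.7},{"x":0,"y":0,"z":0,"wx":0,"wy":0,"wz":0,"grip":0.7}]}}

```text
clock: 32.05
eef_pos: [462.0, 11.9, 121.4]
eef_rot: [-2.624, 0.001, 3.11]
wrist_force: [-0.1, -0.4, -0.6]
finger_gap: 65.8
```

Run:
```python
from h import *
a,d,b,e=two('13',(200,160,320,280),(190,130,310,250)); 
P=pts('top',d);Q=pts('scene',e)
print(barfit(P,(460,-41),R=80),barfit(Q,(460,-41),R=80)); print(barfit(P,(485,299),R=75))
t,R=bar_tcp((460,-41),178,30); plan(t,R); print(cur()[2]['joints'].round(2))
for ph in(-60,0,60): print(prof('top',d,(460,-41),-2,28,135,ph))
```

```text
{'n': 665, 'mean': array([460.6, -42.9], dtype=float32), 'yaw': np.float64(-2.8), 'L': np.float64(134.0), 'W': array([-20.1,  19.7]), 'rect': [array([459.7, -43.3]), array([ 44.6, 133.6]), np.float64(87.7)], 'z': np.float64(54.7)} {'n': 349, 'mean': array([464.8, -40.7], dtype=float32), 'yaw': np.float64(-2.0), 'L': np.float64(139.2), 'W': array([-20.9,  19.5]), 'rect': [array([458.5, -40.1]), array([ 46.9, 139.2]), np.float64(88.2)], 'z': np.float64(54.7)}
{'n': 507, 'mean': array([483.8, 299.8], dtype=float32), 'yaw': np.float64(-22.0), 'L': np.float64(109.1), 'W': array([-20.3,  21.7]), 'rect': [array([485.6, 300.3]), array([ 50.2, 108.6]), np.float64(69.9)], 'z': np.float64(53.6)}
tool shift mm [  0.4   0.7 109.8] rotvec deg [0.33 0.1  0.08] min rows 2.0
[ 0.23  0.3   1.82 -0.54  1.22 -1.07]
[(14, 28.4), (20, 27.6), (14, 28.4), (25, 27.9), (19, 28.0), (19, 28.3), (24, 28.6), (15, 27.7), (23, 28.3), (37, 27.3)]
[(41, 26.7), (41, 27.7), (41, 28.2), (41, 27.8), (42, 27.4), (44, 28.5), (43, 27.1), (41, 27.7), (44, 27.5), (43, 26.5)]
[(26, 24.8), (20, 25.5), (15, 25.4), (20, 25.0), (19, 25.7), (24, 25.3), (14, 26.0), (11, 25.1), (16, 25.8), (15, 25.4)]
```

View pics/two13.png

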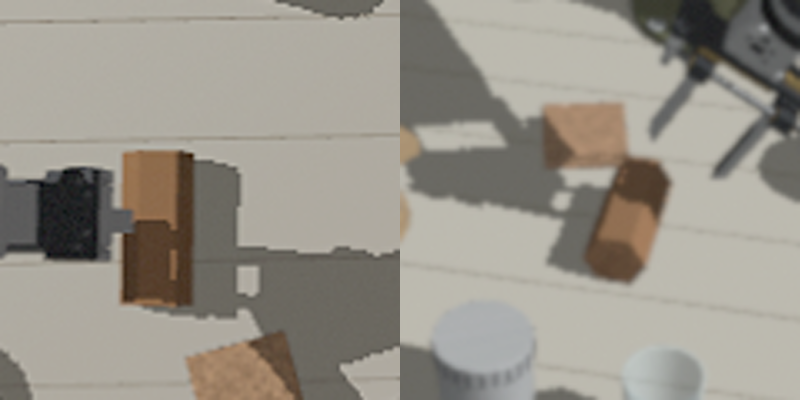

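Emit:
{"api": "play_rows", "payload": {"commands": [{"x":0,"y":0,"z":0.045,"wx":0,"wy":0,"wz":0,"grip":0.7},{"x":0,"y":0,"z":0.03,"wx":0,"wy":0,"wz":0,"grip":0.7},{"x":0,"y":0,"z":0.02,"wx":0,"wy":0,"wz":0,"grip":0.7},{"x":0,"y":0,"z":0.013,"wx":0,"wy":0,"wz":0,"grip":0.7},{"x":0,"y":0,"z":0,"wx":0,"wy":0,"wz":0,"grip":0.7},{"x":0,"y":0,"z":0,"wx":0,"wy":0,"wz":0,"grip":0.7},{"x":0,"y":0,"z":0,"wx":0,"wy":0,"wz":0,"grip":0.3},{"x":0,"y":0,"z":0,"wx":0,"wy":0,"wz":0,"grip":0.3},{"x":0,"y":0,"z":0,"wx":0,"wy":0,"wz":0,"grip":0.3},{"x":0,"y":0,"z":0,"wx":0,"wy":0,"wz":0,"grip":0.3}]}}

```text
clock: 33.4
eef_pos: [460.8, -41.2, 28.3]
eef_rot: [-2.623, 0.002, 3.11]
wrist_force: [-1.2, -2.0, 6.5]
finger_gap: 55.5
```

Emit:
{"api": "play_rows", "payload": {"commands": [{"x":0,"y":-0.015,"z":-0.026,"wx":0,"wy":0,"wz":0,"grip":0.3},{"x":0,"y":-0.015,"z":-0.026,"wx":0,"wy":0,"wz":0,"grip":0.3},{"x":0,"y":0,"z":0,"wx":-7.5,"wy":0,"wz":0,"grip":0.3},{"x":0,"y":0,"z":0,"wx":-7.5,"wy":0,"wz":0,"grip":0.3},{"x":0,"y":0,"z":0,"wx":-7.5,"wy":0,"wz":0,"grip":0.3},{"x":0,"y":0,"z":0,"wx":-7.5,"wy":0,"wz":0,"grip":0.3},{"x":0,"y":0,"z":0,"wx":-7.5,"wy":0,"wz":0,"grip":0.3},{"x":0,"y":0,"z":0,"wx":-7.5,"wy":0,"wz":0,"grip":0.3},{"x":0,"y":0,"z":0,"wx":-7.5,"wy":0,"wz":0,"grip":0.3},{"x":0,"y":0,"z":0,"wx":-7.5,"wy":0,"wz":0,"grip":0.3},{"x":0,"y":0,"z":0,"wx":0,"wy":0,"wz":0,"grip":0.3},{"x":0,"y":0,"z":0,"wx":0,"wy":0,"wz":0,"grip":0.3}]}}

```text
clock: 34.9
eef_pos: [460.3, -41.3, 87.5]
eef_rot: [2.615, 0.0, 3.11]
wrist_force: [-1.3, -0.1, -1.3]
finger_gap: 55.7
```

Run:
```python
from h import *
held(tag='14'); print(cur()[0])
plan(np.array([460,-40,29.0]),target_rot(178,-30))
```

```text
top 0 normal [0.03 0.86 0.5 ] [(11, 22.8), (6, 26.6), (2, None), (2, None), (0, None), (2, None), (18, 22.9), (33, 24.4), (29, 25.5), (13, 26.0)]
top 240 normal [-0.03 -0.87  0.5 ] [(11, 28.6), (3, 25.5), (3, 26.2), (4, 25.9), (4, 26.3), (7, 25.3), (3, 26.0), (7, 25.2), (4, 25.7), (3, 27.3)]
top 300 normal [-0. -0.  1.] [(9, 26.9), (8, 25.9), (7, 26.2), (7, 25.9), (8, 27.2), (7, 25.7), (7, 26.7), (7, 26.9), (7, 24.0), (9, 25.3)]
scene 0 normal [0.03 0.86 0.5 ] [(13, 27.3), (7, 27.8), (11, 27.5), (7, 27.5), (1, None), (3, 23.0), (4, 21.8), (25, 24.6), (15, 26.9), (10, 27.1)]
scene 240 normal [-0.03 -0.87  0.5 ] [(7, 26.9), (6, 27.1), (3, 26.2), (4, 26.4), (3, 27.0), (5, 26.5), (3, 25.9), (7, 26.9), (2, None), (14, 25.2)]
scene 300 normal [-0. -0.  1.] [(15, 26.9), (13, 25.5), (15, 25.8), (13, 26.1), (12, 26.2), (10, 25.1), (13, 25.3), (11, 24.5), (10, 25.7), (10, 26.9)]
[460.40442525 -40.96337408  87.80467925]
tool shift mm [  0.5 -28.8  51.3] rotvec deg [ 0.21 -0.07  0.25] min rows 1
```

Emit:
{"api": "play_rows", "payload": {"commands": [{"x":0,"y":-0.015,"z":0.026,"wx":0,"wy":0,"wz":0,"grip":0.3},{"x":0,"y":-0.008,"z":0.014,"wx":0,"wy":0,"wz":0,"grip":0.3},{"x":0,"y":-0.006,"z":0.011,"wx":0,"wy":0,"wz":0,"grip":0.3},{"x":0,"y":0,"z":0,"wx":0,"wy":0,"wz":0,"grip":0.3},{"x":0,"y":0,"z":0,"wx":0,"wy":0,"wz":0,"grip":0.3},{"x":0,"y":0,"z":0,"wx":0,"wy":0,"wz":0,"grip":0.72},{"x":0,"y":0,"z":0,"wx":0,"wy":0,"wz":0,"grip":0.72},{"x":0,"y":0,"z":-0.03,"wx":0,"wy":0,"wz":0,"grip":0.72},{"x":0,"y":0,"z":-0.05,"wx":0,"wy":0,"wz":0,"grip":0.72},{"x":0,"y":0,"z":-0.05,"wx":0,"wy":0,"wz":0,"grip":0.72}]}}

```text
clock: 36.25
eef_pos: [458.0, -107.0, 142.5]
eef_rot: [2.612, 0.0, 3.11]
wrist_force: [-0.3, -0.1, -0.3]
finger_gap: 68.1
```

Emit:
{"api": "play_rows", "payload": {"commands": [{"x":0,"y":0,"z":0,"wx":7.5,"wy":0,"wz":0,"grip":0.72},{"x":0,"y":0,"z":0,"wx":7.5,"wy":0,"wz":0,"grip":0.72},{"x":0,"y":0,"z":0,"wx":7.5,"wy":0,"wz":0,"grip":0.72},{"x":0,"y":0,"z":0,"wx":7.5,"wy":0,"wz":0,"grip":0.72},{"x":0,"y":0,"z":0,"wx":7.5,"wy":0,"wz":0,"grip":0.72},{"x":0,"y":0,"z":0,"wx":7.5,"wy":0,"wz":0,"grip":0.72},{"x":0,"y":0,"z":0,"wx":7.5,"wy":0,"wz":0,"grip":0.72},{"x":0,"y":0,"z":0,"wx":7.5,"wy":0,"wz":0,"grip":0.72},{"x":0,"y":0.038,"z":-0.014,"wx":0,"wy":0,"wz":0,"grip":0.72},{"x":0,"y":0.038,"z":-0.014,"wx":0,"wy":0,"wz":0,"grip":0.72},{"x":0,"y":0.037,"z":-0.014,"wx":0,"wy":0,"wz":0,"grip":0.72},{"x":0,"y":0,"z":0,"wx":0,"wy":0,"wz":0,"grip":0.7},{"x":0,"y":0,"z":0,"wx":0,"wy":0,"wz":0,"grip":0.7}]}}

```text
clock: 37.88
eef_pos: [462.0, 12.2, 121.7]
eef_rot: [-2.624, 0.001, 3.11]
wrist_force: [-0.8, 0.2, 0.6]
finger_gap: 65.7
```

Run:
```python
from h import *
a,d,b,e=two('15',(200,160,320,280),(190,130,310,250)); 
P=pts('top',d);Q=pts('scene',e)
print(barfit(P,(460,-41),R=80),barfit(Q,(460,-41),R=80)); print(barfit(P,(485,299),R=75))
t,R=bar_tcp((460,-41),178,30); plan(t,R)
for ph in(-60,0,60): print(prof('top',d,(460,-41),-2,28,135,ph))
```

```text
{'n': 674, 'mean': array([460.6, -43. ], dtype=float32), 'yaw': np.float64(-2.7), 'L': np.float64(133.5), 'W': array([-20. ,  20.3]), 'rect': [array([459.8, -44.2]), array([ 43.7, 133.1]), np.float64(88.9)], 'z': np.float64(55.0)} {'n': 340, 'mean': array([463.8, -41. ], dtype=float32), 'yaw': np.float64(-1.6), 'L': np.float64(138.7), 'W': array([-21.1,  18.7]), 'rect': [array([458.9, -41.9]), array([ 43.3, 138.7]), np.float64(88.5)], 'z': np.float64(54.4)}
{'n': 493, 'mean': array([484.4, 299.8], dtype=float32), 'yaw': np.float64(-21.7), 'L': np.float64(109.4), 'W': array([-20.3,  20.8]), 'rect': [array([485.6, 300.9]), array([ 45.9, 109.3]), np.float64(68.5)], 'z': np.float64(53.7)}
tool shift mm [  0.4   0.6 110.2] rotvec deg [0.33 0.11 0.08] min rows 2.0
[(16, 28.6), (20, 28.0), (21, 29.0), (19, 27.9), (23, 28.5), (20, 28.0), (17, 28.4), (21, 28.8), (17, 28.5), (31, 27.6)]
[(41, 27.8), (41, 27.9), (41, 28.1), (41, 26.7), (42, 28.5), (44, 27.2), (43, 27.1), (43, 28.4), (45, 27.3), (43, 27.0)]
[(31, 25.7), (17, 25.6), (15, 25.3), (6, 24.4), (4, 26.5), (20, 24.3), (33, 25.1), (24, 21.1), (23, 25.4), (11, 25.5)]
```

View pics/two15.png

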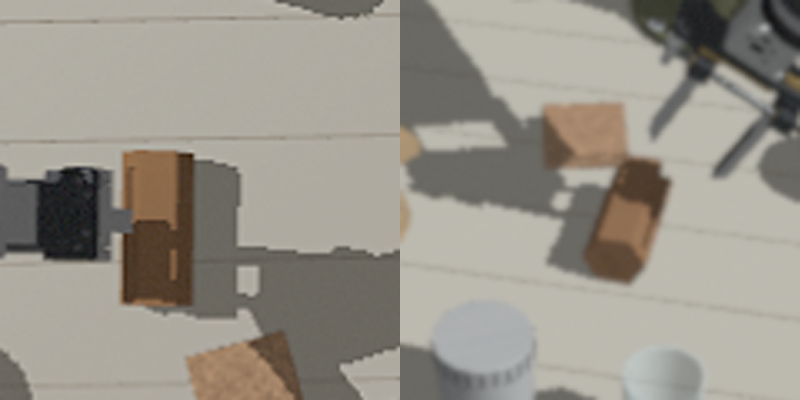

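Emit:
{"api": "play_rows", "payload": {"commands": [{"x":0,"y":0,"z":0.045,"wx":0,"wy":0,"wz":0,"grip":0.7},{"x":0,"y":0,"z":0.03,"wx":0,"wy":0,"wz":0,"grip":0.7},{"x":0,"y":0,"z":0.02,"wx":0,"wy":0,"wz":0,"grip":0.7},{"x":0,"y":0,"z":0.013,"wx":0,"wy":0,"wz":0,"grip":0.7},{"x":0,"y":0,"z":0,"wx":0,"wy":0,"wz":0,"grip":0.7},{"x":0,"y":0,"z":0,"wx":0,"wy":0,"wz":0,"grip":0.7},{"x":0,"y":0,"z":0,"wx":0,"wy":0,"wz":0,"grip":0.3},{"x":0,"y":0,"z":0,"wx":0,"wy":0,"wz":0,"grip":0.3},{"x":0,"y":0,"z":0,"wx":0,"wy":0,"wz":0,"grip":0.3},{"x":0,"y":0,"z":0,"wx":0,"wy":0,"wz":0,"grip":0.3}]}}

```text
clock: 39.22
eef_pos: [460.8, -41.0, 28.6]
eef_rot: [-2.623, 0.002, 3.11]
wrist_force: [-0.9, -2.2, 5.9]
finger_gap: 56.0
```

Emit:
{"api": "play_rows", "payload": {"commands": [{"x":0,"y":-0.015,"z":-0.026,"wx":0,"wy":0,"wz":0,"grip":0.3},{"x":0,"y":-0.015,"z":-0.026,"wx":0,"wy":0,"wz":0,"grip":0.3},{"x":0,"y":0,"z":0,"wx":-7.5,"wy":0,"wz":0,"grip":0.3},{"x":0,"y":0,"z":0,"wx":-7.5,"wy":0,"wz":0,"grip":0.3},{"x":0,"y":0,"z":0,"wx":-7.5,"wy":0,"wz":0,"grip":0.3},{"x":0,"y":0,"z":0,"wx":-7.5,"wy":0,"wz":0,"grip":0.3},{"x":0,"y":0,"z":0,"wx":-7.5,"wy":0,"wz":0,"grip":0.3},{"x":0,"y":0,"z":0,"wx":-7.5,"wy":0,"wz":0,"grip":0.3},{"x":0,"y":0,"z":0,"wx":-7.5,"wy":0,"wz":0,"grip":0.3},{"x":0,"y":0,"z":0,"wx":-7.5,"wy":0,"wz":0,"grip":0.3},{"x":0,"y":0,"z":0,"wx":0,"wy":0,"wz":0,"grip":0.3},{"x":0,"y":0,"z":0,"wx":0,"wy":0,"wz":0,"grip":0.3}]}}

```text
clock: 40.72
eef_pos: [460.3, -41.1, 87.8]
eef_rot: [2.615, 0.0, 3.11]
wrist_force: [-0.5, 0.1, -2.1]
finger_gap: 55.8
```

Emit:
{"api": "play_rows", "payload": {"commands": [{"x":0,"y":-0.015,"z":0.026,"wx":0,"wy":0,"wz":0,"grip":0.3},{"x":0,"y":-0.008,"z":0.014,"wx":0,"wy":0,"wz":0,"grip":0.3},{"x":0,"y":-0.006,"z":0.011,"wx":0,"wy":0,"wz":0,"grip":0.3},{"x":0,"y":0,"z":0,"wx":0,"wy":0,"wz":0,"grip":0.3},{"x":0,"y":0,"z":0,"wx":0,"wy":0,"wz":0,"grip":0.3},{"x":0,"y":0,"z":0,"wx":0,"wy":0,"wz":0,"grip":0.72},{"x":0,"y":0,"z":0,"wx":0,"wy":0,"wz":0,"grip":0.72},{"x":0,"y":0,"z":-0.03,"wx":0,"wy":0,"wz":0,"grip":0.72},{"x":0,"y":0,"z":-0.05,"wx":0,"wy":0,"wz":0,"grip":0.72},{"x":0,"y":0,"z":-0.05,"wx":0,"wy":0,"wz":0,"grip":0.72},{"x":0,"y":0.03,"z":-0.05,"wx":0,"wy":0,"wz":0,"grip":0.72},{"x":0,"y":0.03,"z":-0.05,"wx":0,"wy":0,"wz":0,"grip":0.72},{"x":0,"y":0,"z":0,"wx":7.5,"wy":0,"wz":0,"grip":0.72},{"x":0,"y":0,"z":0,"wx":7.5,"wy":0,"wz":0,"grip":0.72},{"x":0,"y":0,"z":0,"wx":7.5,"wy":0,"wz":0,"grip":0.72},{"x":0,"y":0,"z":0,"wx":7.5,"wy":0,"wz":0,"grip":0.72},{"x":0,"y":0,"z":0,"wx":0,"wy":0,"wz":0,"grip":0.72}]}}

```text
clock: 42.85
eef_pos: [458.3, -103.7, 258.5]
eef_rot: [3.136, 0.002, 3.112]
wrist_force: [0.0, 0.2, -0.0]
finger_gap: 67.2
```

Run:
```python
from h import *
a,d,b,e=two('16',(200,160,320,280),(190,130,310,250)); 
P=pts('top',d);Q=pts('scene',e)
print(barfit(P,(460,-41),R=80),barfit(Q,(460,-41),R=80)); print(barfit(P,(485,299),R=75))
for ph in(-60,0,60): print(prof('top',d,(460,-41),-2,28,135,ph))
p,R,s=cur();print(p,s['eef_rot'],s['joints'].round(2))
# scraper top region
for n,A,D in(('top',P,d),('scene',Q,e)):
    m=(np.hypot(A[...,0]-480,A[...,1]+377)<45)&(A[...,2]>120)&(A[...,2]<230)
    q=A[m]; hi=q[q[:,2]>np.percentile(q[:,2],98)-8] if len(q) else q
    print(n,len(q),'maxz',np.percentile(q[:,2],[50,90,99]).round(1),'top mean',hi.mean(0).round(1),len(hi))
```

```text
{'n': 115, 'mean': array([438.2, -40.9], dtype=float32), 'yaw': np.float64(-0.2), 'L': np.float64(133.6), 'W': array([-18.8,  21.9]), 'rect': [array([459.9, -41.4]), array([ 43.3, 133.2]), np.float64(89.1)], 'z': np.float64(53.9)} {'n': 341, 'mean': array([463.9, -40.2], dtype=float32), 'yaw': np.float64(-1.9), 'L': np.float64(144.3), 'W': array([-21.6,  19.5]), 'rect': [array([458.2, -41. ]), array([ 46.2, 144.3]), np.float64(88.1)], 'z': np.float64(53.5)}
{'n': 522, 'mean': array([483.5, 299.2], dtype=float32), 'yaw': np.float64(-21.2), 'L': np.float64(109.1), 'W': array([-20.2,  22.3]), 'rect': [array([485. , 299.5]), array([ 47.4, 109.4]), np.float64(68.1)], 'z': np.float64(53.6)}
[(3, None), (6, 27.2), (4, 27.5), (8, 27.5), (4, 26.4), (6, 27.2), (4, 28.2), (7, 27.4), (5, 28.2), (6, 27.3)]
[(7, 29.8), (4, 31.3), (2, None), (1, None), (0, None), (0, None), (0, None), (5, 27.3), (10, 27.7), (11, 26.4)]
[(5, 24.7), (8, 26.5), (3, None), (2, None), (10, 25.1), (6, 26.2), (5, 25.5), (6, 26.4), (6, 26.3), (5, 26.1)]
[ 458.16207811 -104.61210105  257.99358599] [3.13356669e+00 5.19050751e-04 3.11030461e+00] [-0.31  0.08  1.66  0.01  1.4  -1.85]
top 178 maxz [175.8 191.6 194.6] top mean [ 473.  -384.1  190.4] 67
scene 232 maxz [157.3 189.2 192.4] top mean [ 474.5 -383.4  189.1] 46
```

View pics/two16.png

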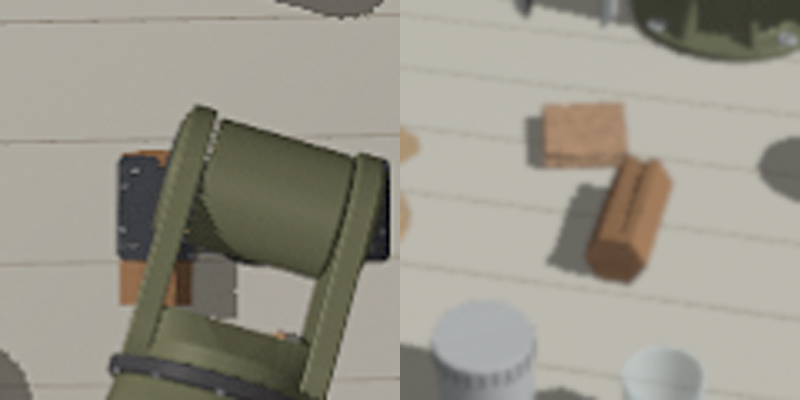

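View pics/top16.png

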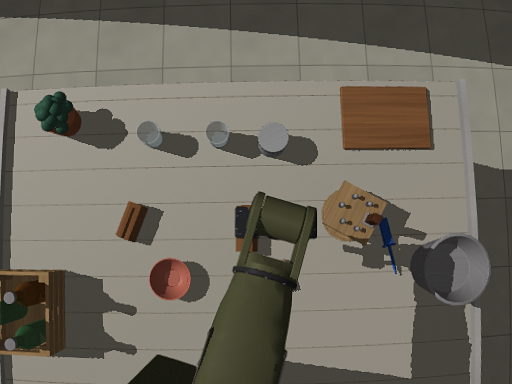

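Run:
```python
from h import *
r=[]
for k in ['0','6','9','10','13','14','15','16']:
    a=np.load(f'pics/top{k}.npz')['im'];b=np.load(f'pics/scene{k}.npz')['im']
    r.append(np.vstack([cv2.resize(a[170:300,320:440,::-1],(200,217)),cv2.resize(b[105:215,125:215,::-1],(200,244))]))
o=np.vstack([np.hstack(r[:4]),np.hstack(r[4:])]); cv2.imwrite('pics/hist.png',cv2.resize(o,(520,600)))
for k in ['0','16']:
    for n in('top','scene'):
        f=np.load(f'pics/{n}{k}.npz');im=f['im'].astype(int);P=pts(n,f['d'])
        m=(im[...,2]>im[...,0]+60)&(im[...,2]>im[...,1]+40)&(P[...,0]<700)&(P[...,0]>200)
        q=P[m];print(k,n,len(q),q.mean(0).round(),q.min(0).round(),q.max(0).round())
```

```text
0 top 187 [ 317. -426.  135.] [ 297. -445.    1.] [ 334. -413.  176.]
0 scene 125 [ 322. -426.  133.] [ 304. -442.   84.] [ 336. -416.  174.]
16 top 33 [ 365. -474.   27.] [ 317. -484.   22.] [ 421. -450.   36.]
16 scene 5 [ 335. -477.   26.] [ 322. -481.   22.] [ 346. -474.   31.]
```

View pics/hist.png

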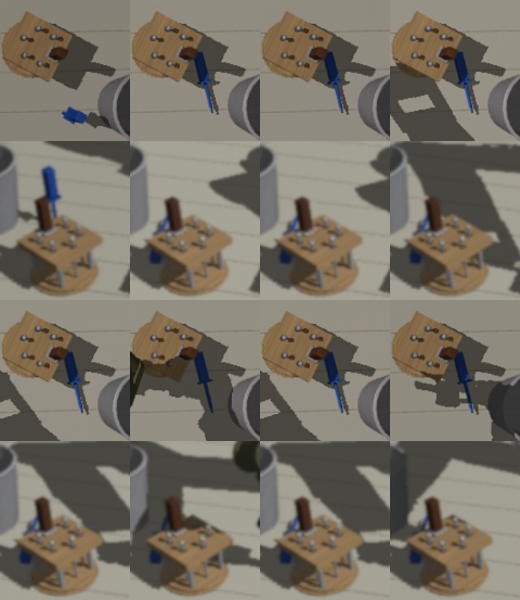

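Run:
```python
from h import *
a=np.load('pics/top16.npz');b=np.load('pics/scene16.npz')
f=lambda a,r:cv2.resize(np.clip((a[r[1]:r[3],r[0]:r[2],::-1]/255.)**.5*255,0,255).astype(np.uint8),(400,400),interpolation=cv2.INTER_CUBIC)
cv2.imwrite('pics/cad.png',np.hstack([f(a['im'],(320,180,400,260)),f(b['im'],(130,130,210,210))]))
P=pts('top',a['d']);Q=pts('scene',b['d'])
# plate from top pts z 98..112
for n,A in(('top',P),('scene',Q)):
    m=(np.hypot(A[...,0]-495,A[...,1]+350)<110)&(abs(A[...,2]-105)<6)
    q=A[m][:,:2].astype(np.float32); print(n,len(q),cv2.minAreaRect(q),np.median(A[m][:,2]))
    m=(np.hypot(A[...,0]-475,A[...,1]+380)<30)&(A[...,2]>118)&(A[...,2]<200)
    for lo in range(115,200,12):
        k=m&(A[...,2]>=lo)&(A[...,2]<lo+12)
        if k.sum()>3: print(lo,k.sum(),A[k].mean(0).round(1),A[k].min(0).round(),A[k].max(0).round())
```

```text
top 2022 ((495.7200622558594, -345.5658264160156), (136.4456329345703, 137.42156982421875), 60.747291564941406) 104.71905821670919
115 9 [ 466.9 -376.9  122.4] [ 458. -387.  120.] [ 481. -370.  126.]
127 13 [ 473.8 -374.9  133.2] [ 461. -382.  127.] [ 488. -370.  138.]
139 14 [ 473.  -376.3  146.3] [ 460. -389.  142.] [ 487. -369.  150.]
151 14 [ 471.6 -377.4  157.7] [ 459. -390.  151.] [ 487. -370.  163.]
163 13 [ 473.3 -376.2  169.2] [ 462. -382.  163.] [ 488. -370.  175.]
175 26 [ 472.5 -380.3  183.5] [ 461. -400.  175.] [ 485. -369.  187.]
187 64 [ 473.3 -384.1  190.6] [ 461. -396.  187.] [ 487. -372.  195.]
scene 988 ((494.3662414550781, -347.5501403808594), (143.44078063964844, 141.57424926757812), 60.99956512451172) 104.25807026736425
115 22 [ 479.4 -381.7  123.1] [ 467. -398.  118.] [ 488. -367.  127.]
127 28 [ 479.5 -379.9  132.9] [ 468. -397.  127.] [ 488. -369.  139.]
139 30 [ 479.3 -382.   145. ] [ 467. -399.  140.] [ 489. -369.  151.]
151 33 [ 480.3 -379.5  157.6] [ 465. -396.  151.] [ 491. -368.  163.]
163 28 [ 478.8 -381.7  169. ] [ 469. -399.  164.] [ 487. -369.  175.]
175 34 [ 478.1 -381.   180.9] [ 462. -399.  175.] [ 487. -368.  187.]
187 36 [ 473.8 -384.1  190. ] [ 459. -400.  187.] [ 488. -369.  195.]
```

View pics/cad.png

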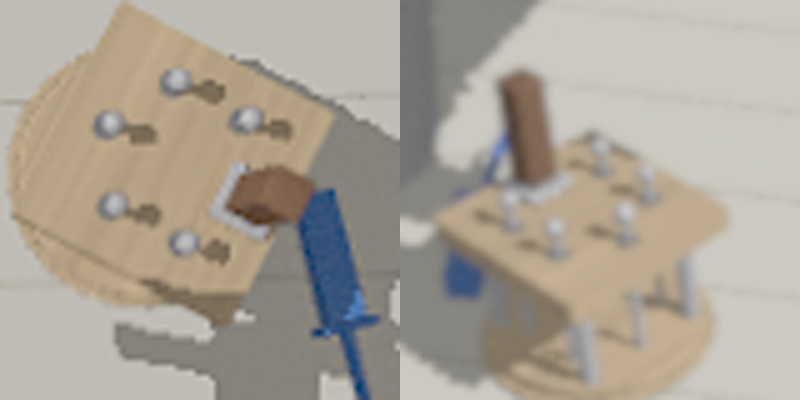

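Run:
```python
from h import *
plan([473.3,-384.8,258],target_rot(60.8,0))
```

```text
tool shift mm [ -23.9 -279.6   -2.2] rotvec deg [  0.32  -0.45 117.41] min rows 12.0
```

Emit:
{"api": "play_rows", "payload": {"commands": [{"x":-0.004,"y":-0.047,"z":0,"wx":0,"wy":0,"wz":0,"grip":0.45},{"x":-0.004,"y":-0.047,"z":0,"wx":0,"wy":0,"wz":0,"grip":0.45},{"x":-0.004,"y":-0.047,"z":0,"wx":0,"wy":0,"wz":0,"grip":0.45},{"x":-0.004,"y":-0.047,"z":0,"wx":0,"wy":0,"wz":0,"grip":0.45},{"x":-0.004,"y":-0.047,"z":0,"wx":0,"wy":0,"wz":0,"grip":0.45},{"x":-0.004,"y":-0.045,"z":0,"wx":0,"wy":0,"wz":0,"grip":0.45},{"x":0,"y":0,"z":0,"wx":0,"wy":0,"wz":9.8,"grip":0.45},{"x":0,"y":0,"z":0,"wx":0,"wy":0,"wz":9.8,"grip":0.45},{"x":0,"y":0,"z":0,"wx":0,"wy":0,"wz":9.8,"grip":0.45},{"x":0,"y":0,"z":0,"wx":0,"wy":0,"wz":9.8,"grip":0.45},{"x":0,"y":0,"z":0,"wx":0,"wy":0,"wz":9.8,"grip":0.45},{"x":0,"y":0,"z":0,"wx":0,"wy":0,"wz":9.8,"grip":0.45},{"x":0,"y":0,"z":0,"wx":0,"wy":0,"wz":9.8,"grip":0.45},{"x":0,"y":0,"z":0,"wx":0,"wy":0,"wz":9.8,"grip":0.45},{"x":0,"y":0,"z":0,"wx":0,"wy":0,"wz":9.8,"grip":0.45},{"x":0,"y":0,"z":0,"wx":0,"wy":0,"wz":9.8,"grip":0.45},{"x":0,"y":0,"z":0,"wx":0,"wy":0,"wz":9.8,"grip":0.45},{"x":0,"y":0,"z":0,"wx":0,"wy":0,"wz":9.6,"grip":0.45},{"x":0,"y":0,"z":0,"wx":0,"wy":0,"wz":0,"grip":0.45},{"x":0,"y":0,"z":0,"wx":0,"wy":0,"wz":0,"grip":0.45}]}}

```text
clock: 45.45
eef_pos: [473.0, -385.9, 256.1]
eef_rot: [-3.139, -0.006, 1.064]
wrist_force: [-0.7, 0.2, -0.3]
finger_gap: 42.6
```

Run:
```python
from h import *
plan([473.3,-384.8,151],target_rot(60.8,0)); print(cur()[2]['joints'].round(2))
a,d,b,e=two('17',(200,160,320,280),(190,130,310,250)); 
P=pts('top',d);Q=pts('scene',e)
print(barfit(P,(460,-41),R=80),barfit(Q,(460,-41),R=80)); print(barfit(P,(485,299),R=75))
for ph in(-60,0,60): print(prof('top',d,(460,-41),-2,28,135,ph))
```

```text
tool shift mm [4.000e-01 1.000e-01 1.051e+02] rotvec deg [-0.15 -0.36  0.16] min rows 2.0
[-0.75  0.41  1.26  0.01  1.48 -0.24]
{'n': 652, 'mean': array([460.1, -41.9], dtype=float32), 'yaw': np.float64(-3.0), 'L': np.float64(134.7), 'W': array([-20.5,  20.6]), 'rect': [array([459.9, -42.9]), array([ 46.5, 133.3]), np.float64(89.1)], 'z': np.float64(53.2)} {'n': 345, 'mean': array([463.8, -39.9], dtype=float32), 'yaw': np.float64(-1.0), 'L': np.float64(140.0), 'W': array([-21.6,  19.8]), 'rect': [array([457.8, -40.6]), array([ 45.7, 140. ]), np.float64(89.4)], 'z': np.float64(53.1)}
{'n': 525, 'mean': array([484.5, 298.7], dtype=float32), 'yaw': np.float64(-22.3), 'L': np.float64(109.4), 'W': array([-20.3,  21.6]), 'rect': [array([485.2, 299.3]), array([ 47. , 108.6]), np.float64(70.2)], 'z': np.float64(53.7)}
[(16, 27.7), (19, 27.0), (22, 28.1), (18, 27.6), (17, 28.2), (18, 28.2), (21, 28.4), (22, 28.8), (28, 28.1), (39, 25.5)]
[(40, 27.1), (41, 27.5), (39, 24.7), (41, 21.4), (42, 21.6), (42, 20.9), (44, 23.8), (42, 28.2), (44, 27.9), (43, 27.4)]
[(24, 25.5), (23, 26.6), (22, 25.9), (19, 26.5), (21, 26.0), (22, 26.7), (20, 26.2), (20, 26.5), (15, 25.7), (11, 26.3)]
```

View pics/two17.png

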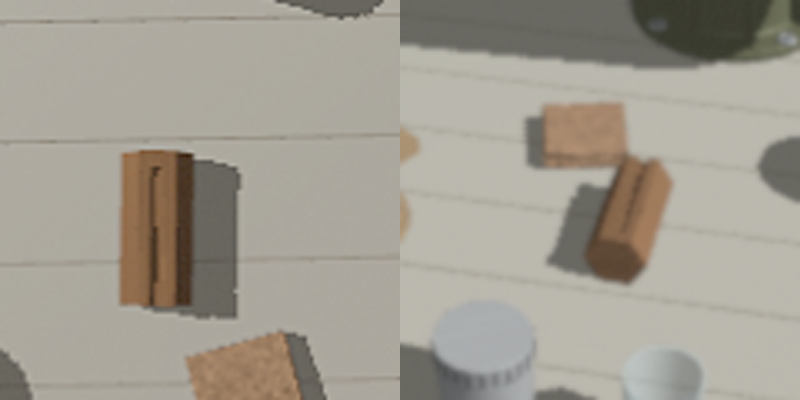

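View pics/scene17.png

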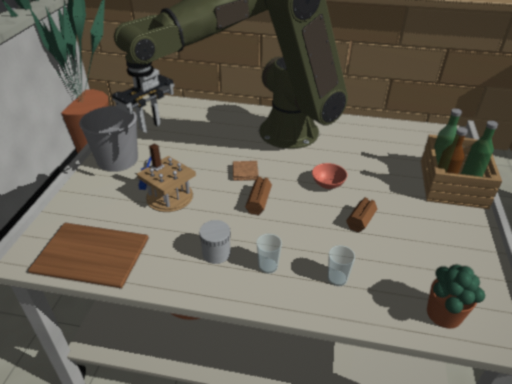

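Emit:
{"api": "play_rows", "payload": {"commands": [{"x":0,"y":0,"z":0.04,"wx":0,"wy":-0.3,"wz":0,"grip":0.45},{"x":0,"y":0,"z":0.03,"wx":0,"wy":0,"wz":0,"grip":0.45},{"x":0,"y":0,"z":0.02,"wx":0,"wy":0,"wz":0,"grip":0.45},{"x":0,"y":0,"z":0.015,"wx":0,"wy":0,"wz":0,"grip":0.45},{"x":0,"y":0,"z":0,"wx":0,"wy":0,"wz":0,"grip":0.45},{"x":0,"y":0,"z":0,"wx":0,"wy":0,"wz":0,"grip":0.45}]}}

```text
clock: 46.3
eef_pos: [473.5, -385.4, 152.3]
eef_rot: [-3.141, 0.0, 1.061]
wrist_force: [-0.1, 0.4, -0.4]
finger_gap: 42.2
```

Run:
```python
from h import *
plan([473.3,-384.8,151],target_rot(60.8,0)); print(cur()[0])
two('18',(320,180,400,260),(120,100,210,190))
```

```text
tool shift mm [ 0.4 -0.5  1.3] rotvec deg [-0.05  0.01  0.  ] min rows 1
[ 473.51918082 -385.40745114  152.29352665]
```

View pics/two18.png

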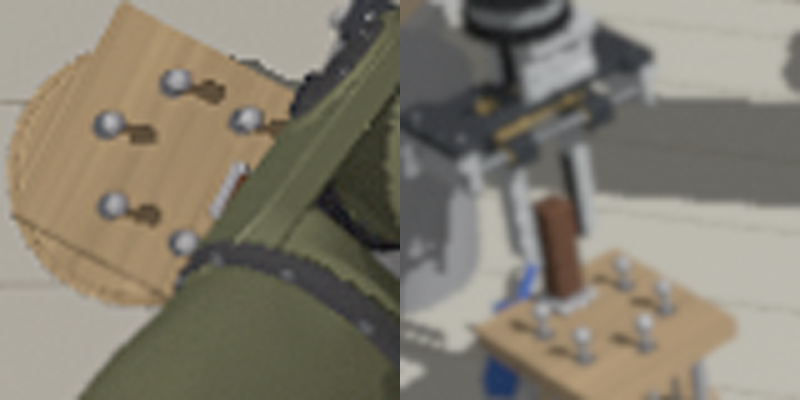

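Emit:
{"api": "play_rows", "payload": {"commands": [{"x":0,"y":0,"z":0,"wx":0,"wy":0,"wz":0,"grip":0.1},{"x":0,"y":0,"z":0,"wx":0,"wy":0,"wz":0,"grip":0.1},{"x":0,"y":0,"z":0,"wx":0,"wy":0,"wz":0,"grip":0.1},{"x":0,"y":0,"z":0,"wx":0,"wy":0,"wz":0,"grip":0.1},{"x":0,"y":0,"z":0,"wx":0,"wy":0,"wz":0,"grip":0.1}], "squeeze": 40}}

```text
clock: 47.02
eef_pos: [473.2, -385.1, 151.4]
eef_rot: [-3.139, -0.0, 1.061]
wrist_force: [-0.9, 0.2, 0.3]
finger_gap: 23.6
```

Emit:
{"api": "play_rows", "payload": {"commands": [{"x":0,"y":0,"z":-0.01,"wx":0,"wy":0,"wz":0,"grip":0.1},{"x":0,"y":0,"z":-0.02,"wx":0,"wy":0,"wz":0,"grip":0.1},{"x":0,"y":0,"z":-0.03,"wx":0,"wy":0,"wz":0,"grip":0.1},{"x":0,"y":0,"z":-0.03,"wx":0,"wy":0,"wz":0,"grip":0.1},{"x":0,"y":0,"z":-0.03,"wx":0,"wy":0,"wz":0,"grip":0.1},{"x":0,"y":0,"z":-0.02,"wx":0,"wy":0,"wz":0,"grip":0.1},{"x":0,"y":0,"z":0,"wx":0,"wy":0,"wz":0,"grip":0.1},{"x":0,"y":0,"z":0,"wx":0,"wy":0,"wz":0,"grip":0.1}]}}

```text
clock: 48.02
eef_pos: [473.3, -385.1, 290.4]
eef_rot: [-3.138, -0.0, 1.061]
wrist_force: [0.2, 0.3, -1.2]
finger_gap: 24.1
```

Run:
```python
from h import *
p,R,s=cur(); print(p,s['eef_rot'],s['wrist_force'])
two('19',(320,160,420,260),(110,60,220,170))
# expected tip & top-view pixel
tip=p-[0,0,131.4]
print(proj('scene',[tip,tip+[0,0,85],tip+[0,0,171]]).round(1),proj('top',[tip,tip+[0,0,171]]).round(1))
# target: middle closed
y=np.radians(-1.8); a=np.array([np.cos(y),np.sin(y)])
c=np.array([460,-41.0]); t=c+45*a; print('tip start',t)
plan([t[0],t[1],281],target_rot(60.8,0))
```

```text
[ 473.28267176 -385.13199227  290.41802679] [-3.13821967e+00 -4.40902211e-04  1.06083156e+00] [ 0.19945357  0.29553538 -1.23409053]
[[154.7 153.7]
 [151.  131.4]
 [147.  107. ]] [[373.9 218.9]
 [393.6 215. ]]
tip start [504.97779522 -42.41348416]
tool shift mm [ 314.6 -139.6    9.9] rotvec deg [-0.22 -0.03 -0.02] min rows 6.0
```

View pics/two19.png

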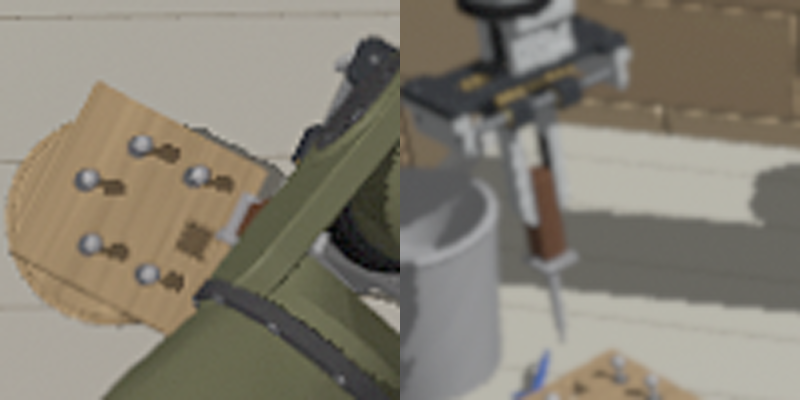

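```bash
cat >> h.py <<'E'
def ray(n,uv,z):
    ci=manip.camera_info(n);K=np.array(ci['intrinsics']);T=np.linalg.inv(np.array(ci['camera_from_world']))
    q=cv2.undistortPoints(np.array(uv,float).reshape(-1,1,2),K,np.array([ci['k1'],0,0,0.])).reshape(-1,2)
    D=np.c_[q[:,0],-q[:,1],-np.ones(len(q))]@T[:3,:3].T; o=T[:3,3]
    return o+D*((z-o[2])/D[:,2])[:,None]
E
python3 - <<'E'
from h import *
f=np.load('pics/top19.npz');im=f['im'].astype(int);g=im.sum(2)
sub=g[212:228,360:378]; print(sub)
P=pts('top',f['d'])
m=np.zeros_like(g,bool); m[212:228,360:378]=sub<300
E
```

```text
[[301 305 304 298 292 306 315 302 290 294 304 304 293 291 294 302 300 282]
 [304 304 301 293 299 317 311 285 291 296 307 296 290 290 303 304 287 294]
 [305 310 297 291 308 320 294 262 279 295 309 297 292 293 302 299 283 309]
 [309 304 293 296 319 313 241 223 205 258 290 281 295 303 307 290 295 331]
 [306 299 287 308 316 305 205 146 123 205 222 244 285 293 302 283 311 355]
 [305 287 285 312 317 262 203 159 160 151 154 186 228 254 291 302 329 362]
 [300 282 294 316 308 199 157 156 153 157 157 135 158 228 295 327 361 354]
 [291 284 309 315 267 198 162 153 160 156 153 153 173 252 281 296 346 366]
 [277 299 313 310 191 157 157 160 161 158 146 155 228 285 258 285 307 324]
 [284 312 314 282 162 149 151 160 155 150 153 189 267 317 284 306 298 252]
 [295 314 308 269 234 178 151 159 150 148 155 253 288 308 298 311 304 223]
 [309 308 299 300 309 271 235 182 139 147 192 282 311 292 308 309 256 165]
 [313 300 294 303 311 309 307 255 255 168 170 268 308 299 309 267 183 154]
 [312 303 298 306 309 301 296 302 325 255 241 265 295 306 280 180 147 150]
 [296 297 308 317 306 297 295 301 306 308 303 289 303 298 219 144 149 153]
 [283 308 262 254 305 302 297 302 304 292 291 296 302 247 161 156 149 155]]
```

Run:
```python
from h import *
f=np.load('pics/top19.npz');im=f['im'].astype(int);g=im.sum(2)
sub=(300-g[214:226,363:374]).clip(0,None)
w=(g[214:226,363:374]<230).astype(np.uint8)
ys,xs=np.nonzero(w); c=(xs.mean()+363,ys.mean()+214); print(c,len(xs))
print('slot top cam',ray('top',[c],105))
print('slot rect',cv2.minAreaRect(np.c_[xs,ys].astype(np.float32)))
print('TCP now',cur()[0])
```

```text
(np.float64(368.28333333333336), np.float64(219.38333333333333)) 60
slot top cam [[ 474.88748966 -383.8410697   105.        ]]
slot rect ((5.300000190734863, 5.399999141693115), (7.155416965484619, 7.602630138397217), 26.56505012512207)
TCP now [ 473.29383001 -385.12838458  290.24841845]
```

Emit:
{"api": "play_rows", "payload": {"commands": [{"x":0.02,"y":-0.009,"z":0.0012,"wx":0,"wy":0,"wz":0,"grip":0.1},{"x":0.04,"y":-0.0178,"z":0.0012,"wx":0,"wy":0,"wz":0,"grip":0.1},{"x":0.04,"y":-0.0178,"z":0.0012,"wx":0,"wy":0,"wz":0,"grip":0.1},{"x":0.04,"y":-0.0178,"z":0.0012,"wx":0,"wy":0,"wz":0,"grip":0.1},{"x":0.04,"y":-0.0178,"z":0.0012,"wx":0,"wy":0,"wz":0,"grip":0.1},{"x":0.04,"y":-0.0178,"z":0.0012,"wx":0,"wy":0,"wz":0,"grip":0.1},{"x":0.04,"y":-0.0178,"z":0.0012,"wx":0,"wy":0,"wz":0,"grip":0.1},{"x":0.04,"y":-0.0178,"z":0.0012,"wx":0,"wy":0,"wz":0,"grip":0.1},{"x":0.0146,"y":-0.0064,"z":0,"wx":0,"wy":0,"wz":0,"grip":0.1},{"x":0,"y":0,"z":0.03,"wx":0,"wy":0,"wz":0,"grip":0.1},{"x":0,"y":0,"z":0.03,"wx":0,"wy":0,"wz":0,"grip":0.1},{"x":0,"y":0,"z":0,"wx":0,"wy":0,"wz":0,"grip":0.1},{"x":0,"y":0,"z":0,"wx":0,"wy":0,"wz":0,"grip":0.1}]}}

```text
clock: 49.75
eef_pos: [505.1, -42.8, 223.2]
eef_rot: [-3.141, -0.0, 1.06]
wrist_force: [0.5, 0.6, -0.8]
finger_gap: 23.7
```

Run:
```python
from h import *
p,R,s=cur(); print(p,s['eef_rot'],s['wrist_force'],s['joints'].round(2))
a,d,b,e=two('20',(200,160,320,280),(210,120,300,210))
P=pts('top',d);Q=pts('scene',e)
print(barfit(P,(460,-41),R=75,zhi=60),barfit(Q,(460,-41),R=75,zhi=60)); print(barfit(P,(485,299),R=75))
tip=p-[0,0,131.4]
print('tip proj',tip,proj('scene',[tip]).round(1),proj('top',[tip]).round(1))
```

```text
[505.13876222 -42.76393851 223.21939188] [-3.14052560e+00 -4.90098575e-04  1.06031855e+00] [ 0.50301525  0.60119678 -0.77128274] [-0.16  0.19  1.62  0.    1.34  0.35]
{'n': 50, 'mean': array([459.9, -55.1], dtype=float32), 'yaw': np.float64(-30.2), 'L': np.float64(39.3), 'W': array([-10.1,   7.6]), 'rect': [array([464.6, -58.6]), array([18.1, 39. ]), np.float64(62.4)], 'z': np.float64(53.4)} {'n': 318, 'mean': array([465.5, -39.1], dtype=float32), 'yaw': np.float64(-3.1), 'L': np.float64(141.7), 'W': array([-21.1,  18.7]), 'rect': [array([458.8, -40.8]), array([ 44.2, 141.3]), np.float64(87.8)], 'z': np.float64(53.0)}
{'n': 535, 'mean': array([483.8, 298.5], dtype=float32), 'yaw': np.float64(-22.7), 'L': np.float64(109.5), 'W': array([-21.1,  22.6]), 'rect': [array([484.8, 298.5]), array([ 50., 109.]), np.float64(68.5)], 'z': np.float64(53.7)}
tip proj [505.13876222 -42.76393851  91.81939188] [[255.8 189.4]] [[246.7 211.3]]
```

View pics/two20.png

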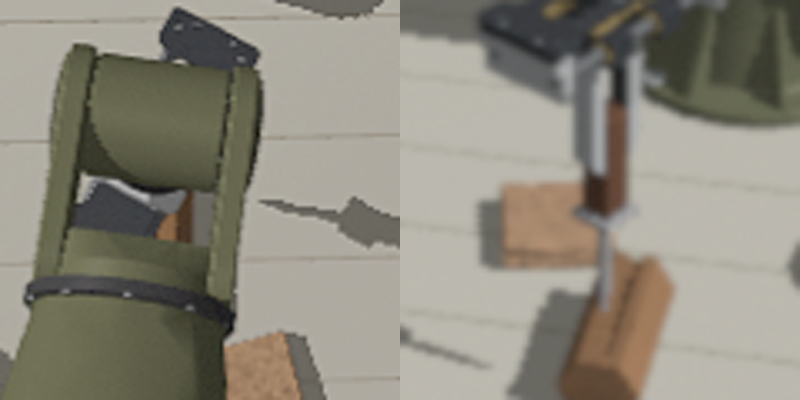

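Run:
```python
from h import *
def groove(n,tag,c,yaw,L):
    f=np.load(f'pics/{n}{tag}.npz');P=pts(n,f['d'])
    a=np.array([np.cos(np.radians(yaw)),np.sin(np.radians(yaw))]);b=np.array([-a[1],a[0]])
    q=P[...,:2]-c; x=q@a;y=q@b;z=P[...,2]
    m=(abs(x)<L/2+3)&(abs(y)<11)&(z>44)&(z<51.2)
    k=np.polyfit(x[m],y[m],1); print(n,tag,m.sum(),'offset',k[1].round(2),'slope deg',np.degrees(k[0]).round(2),'x range',np.percentile(x[m],[1,99]).round(1),'y 5/50/95',np.percentile(y[m]-np.polyval(k,x[m]),[5,50,95]).round(1))
    m=(abs(x)<L/2-8)&(abs(y)<32)&(z>30)
    # symmetric outer hex profile: upper flat edges (z>51.5)
    m2=(abs(x)<L/2-5)&(z>51.5)&(z<60)&(abs(y)<25); print('   flat y range',np.percentile(y[m2],[1,99]).round(1),'z',np.median(z[m2]).round(1))
for t in('16','17'):
  for n in('top','scene'):
    if t+n!='16top': groove(n,t,np.array([460,-41.]),-1.8,135)
for t in('16','17','20'):
  for n in('top','scene'): groove(n,t,np.array([485,299.5]),-21.2,110)
```

```text
scene 16 68 offset -1.66 slope deg 0.13 x range [-65.4  67.9] y 5/50/95 [-5.8  0.   5.2]
   flat y range [-17.9  18.3] z 55.1
top 17 135 offset -1.5 slope deg -1.51 x range [-65.7  51.9] y 5/50/95 [-5.8  0.   5.4]
   flat y range [-19.7  16.8] z 55.0
scene 17 73 offset -1.9 slope deg 0.64 x range [-68.2  67.6] y 5/50/95 [-5.1 -0.1  5.6]
   flat y range [-18.7  19.1] z 54.7
top 16 84 offset 1.95 slope deg -1.19 x range [-53.2  39.6] y 5/50/95 [-6.1  0.2  5.4]
   flat y range [-20.   19.5] z 55.0
scene 16 72 offset -1.74 slope deg 1.1 x range [-54.6  56.3] y 5/50/95 [-5.5 -0.1  6.6]
   flat y range [-18.1  18.9] z 54.9
top 17 92 offset 1.75 slope deg -1.38 x range [-48.3  44.8] y 5/50/95 [-9.  -0.2  6.3]
   flat y range [-19.6  19.5] z 55.0
scene 17 72 offset -1.8 slope deg 0.35 x range [-54.7  55.7] y 5/50/95 [-5.6 -0.2  6. ]
   flat y range [-18.3  18.1] z 55.0
top 20 84 offset 2.26 slope deg -1.26 x range [-53.3  39.6] y 5/50/95 [-6.3  0.1  5.5]
   flat y range [-20.1  19.6] z 55.0
scene 20 71 offset -1.51 slope deg 1.26 x range [-55.4  55.1] y 5/50/95 [-6.1 -0.3  7.5]
   flat y range [-17.   18.8] z 55.0
```

Emit:
{"api": "play_rows", "payload": {"commands": [{"x":0,"y":0,"z":0.012,"wx":0,"wy":0,"wz":0,"grip":0.1},{"x":0,"y":0,"z":0.012,"wx":0,"wy":0,"wz":0,"grip":0.1},{"x":0,"y":0,"z":0.005,"wx":0,"wy":0,"wz":0,"grip":0.1},{"x":0,"y":0,"z":0,"wx":0,"wy":0,"wz":0,"grip":0.1},{"x":0,"y":0,"z":0,"wx":0,"wy":0,"wz":0,"grip":0.1}]}}

```text
clock: 50.48
eef_pos: [504.8, -42.3, 193.4]
eef_rot: [-3.14, -0.0, 1.061]
wrist_force: [-0.1, -0.0, -0.6]
finger_gap: 23.3
```

Run:
```python
from h import *
p,R,s=cur(); print(p,s['wrist_force'])
a,d,b,e=two('21',(225,195,275,245),(230,160,280,210))
tip=p-[0,0,131.4]
print('tip proj',tip,proj('scene',[tip]).round(1),proj('top',[tip]).round(1))
```

```text
[504.82594652 -42.27569046 193.36497622] [-0.05409388 -0.02703982 -0.55995306]
tip proj [504.82594652 -42.27569046  61.96497622] [[255.9 196.4]] [[246.5 212.1]]
```

View pics/two21.png

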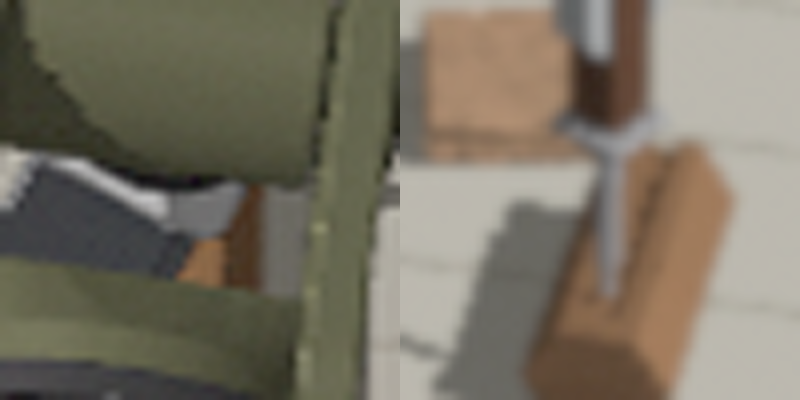

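```bash
cat >> h.py <<'E'
def overlay(n,tag,c,yaw,L,tip,box,out):
    im=np.load(f'pics/{n}{tag}.npz')['im'][:,:,::-1]
    s=8; I=cv2.resize(im[box[1]:box[3],box[0]:box[2]],None,fx=s,fy=s,interpolation=cv2.INTER_CUBIC)
    I=np.clip((I/255.)**.7*255,0,255).astype(np.uint8)
    a=np.array([np.cos(np.radians(yaw)),np.sin(np.radians(yaw)),0]);b=np.array([-a[1],a[0],0]);o=np.array([c[0],c[1],0])
    def pl(pts3,col):
        q=(proj(n,pts3)-[box[0],box[1]]+.5)*s; cv2.polylines(I,[q.round().astype(np.int32)],False,col,1,cv2.LINE_AA)
    f=lambda x,y,z:o+x*a+y*b+[0,0,z]
    pl([f(-L/2,6,56),f(L/2-14,6,56),f(L/2-14,-6,56),f(-L/2,-6,56)],(0,255,0))
    pl([f(-L/2,16.2,56),f(L/2,16.2,56),f(L/2,-16.2,56),f(-L/2,-16.2,56),f(-L/2,16.2,56)],(255,255,0))
    if tip is not None:
        for dz in(0,): 
            q=(proj(n,[tip])[0]-[box[0],box[1]]+.5)*s; cv2.circle(I,tuple(q.round().astype(int)),5,(0,0,255),1)
    cv2.imwrite(f'pics/{out}.png',I)
E
python3 - <<'E'
from h import *
c=(460,-41.6)
overlay('scene','17',c,-2,135,None,(235,165,285,220),'ovA')
overlay('scene','21',c,-2,135,(504.8,-42.3,62),(235,165,285,220),'ovB')
overlay('top','17',c,-2,135,None,(225,195,275,255),'ovC')
A=[cv2.imread(f'pics/ov{k}.png') for k in'ABC']; h=max(x.shape[0] for x in A)
o=np.hstack([cv2.copyMakeBorder(x,0,h-x.shape[0],0,0,cv2.BORDER_CONSTANT) for x in A]); cv2.imwrite('pics/ov.png',cv2.resize(o,(800,int(h*800/o.shape[1])),interpolation=cv2.INTER_AREA))
E
```

```text
(no output)
```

View pics/ov.png

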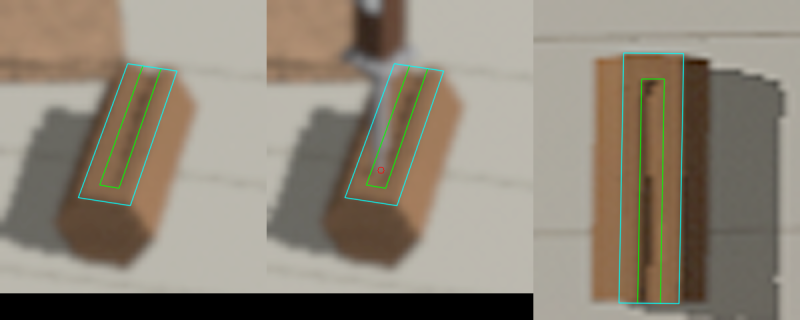

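Run:
```python
import cv2,numpy as np
A=cv2.imread('pics/ovB.png');C=cv2.imread('pics/ovC.png')
h=480;o=np.hstack([cv2.copyMakeBorder(x,0,h-x.shape[0],0,0,cv2.BORDER_CONSTANT) if x.shape[0]<h else x[:h] for x in(A,C)]); cv2.imwrite('pics/ov2.png',o)
```

```text
(no output)
```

View pics/ov2.png

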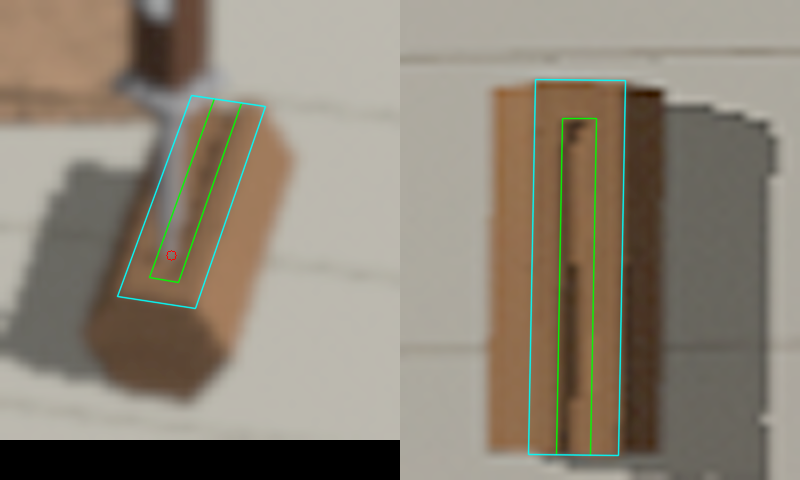

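Emit:
{"api": "play_rows", "payload": {"commands": [{"x":0,"y":0,"z":0.003,"wx":0,"wy":0,"wz":0,"grip":0.1},{"x":0,"y":0,"z":0.003,"wx":0,"wy":0,"wz":0,"grip":0.1},{"x":0,"y":0,"z":0.002,"wx":0,"wy":0,"wz":0,"grip":0.1},{"x":0,"y":0,"z":0.002,"wx":0,"wy":0,"wz":0,"grip":0.1},{"x":0,"y":0,"z":0,"wx":0,"wy":0,"wz":0,"grip":0.1},{"x":0,"y":0,"z":0,"wx":0,"wy":0,"wz":0,"grip":0.1}]}}

```text
clock: 51.32
eef_pos: [504.7, -42.3, 183.2]
eef_rot: [-3.14, -0.0, 1.061]
wrist_force: [0.1, -0.1, -1.7]
finger_gap: 23.7
```

Run:
```python
from h import *
p,R,s=cur(); print(p,s['wrist_force'],s['moment'])
grab('scene','scene22'); tip=p-[0,0,131.4]
overlay('scene','22',(460,-41.7),-1.5,135,tip,(235,165,285,220),'ovD')
t=np.radians(-1.5); end=np.array([460,-41.7])-np.array([np.cos(t),np.sin(t)])*(67.5+16)
sh,_=plan([end[0],end[1],p[2]],R); print(end)
```

```text
[504.68524385 -42.29008791 183.15773777] [ 0.07434908 -0.08160829 -1.67113958] [-0.09066317  0.09860837  0.00793258]
tool shift mm [ -60.2 -113.2    0.2] rotvec deg [-0. -0.  0.] min rows 2.0
[376.52861336 -39.51422482]
```

View pics/ovD.png

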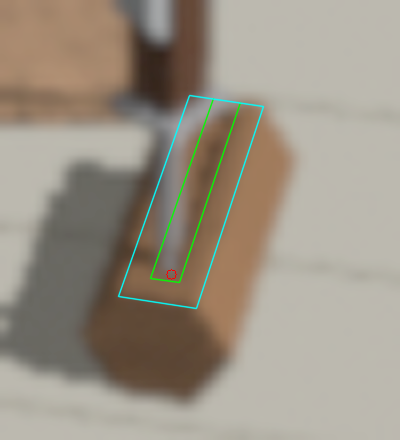

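Emit:
{"api": "play_rows", "payload": {"commands": [{"x":-0.0014,"y":-0.00263,"z":0,"wx":0,"wy":0,"wz":0,"grip":0.1},{"x":-0.0014,"y":-0.00263,"z":0,"wx":0,"wy":0,"wz":0,"grip":0.1},{"x":-0.0014,"y":-0.00263,"z":0,"wx":0,"wy":0,"wz":0,"grip":0.1},{"x":-0.0014,"y":-0.00263,"z":0,"wx":0,"wy":0,"wz":0,"grip":0.1},{"x":-0.0014,"y":-0.00263,"z":0,"wx":0,"wy":0,"wz":0,"grip":0.1},{"x":-0.0014,"y":-0.00263,"z":0,"wx":0,"wy":0,"wz":0,"grip":0.1}]}}

```text
clock: 52.12
eef_pos: [486.6, -41.9, 183.1]
eef_rot: [-3.139, -0.0, 1.061]
wrist_force: [-0.3, -0.7, -1.2]
finger_gap: 23.6
```

Run:
```python
from h import *
p,R,s=cur(); print(p,s['wrist_force'],s['moment'])
_,e=grab('scene','scene23'); print(barfit(pts('scene',e),(460,-41),R=75,zhi=60))
plan([376.53,-39.5,183.2],R)
```

```text
[486.58253351 -41.91706242 183.14948175] [-0.32846382 -0.65185507 -1.24503566] [-0.0811829   0.1032304   0.03891963]
{'n': 303, 'mean': array([469.4, -38.6], dtype=float32), 'yaw': np.float64(-4.9), 'L': np.float64(139.3), 'W': array([-22.6,  18.9]), 'rect': [array([458.9, -39.4]), array([ 46.2, 139.9]), np.float64(87.0)], 'z': np.float64(52.4)}
tool shift mm [-51.5 -97.    0.2] rotvec deg [-0.01  0.    0.  ] min rows 2.0
```

Free travel, no contact load. I'll continue the pass.

Emit:
{"api": "play_rows", "payload": {"commands": [{"x":-0.0014,"y":-0.00263,"z":0,"wx":0,"wy":0,"wz":0,"grip":0.1},{"x":-0.0014,"y":-0.00263,"z":0,"wx":0,"wy":0,"wz":0,"grip":0.1},{"x":-0.0014,"y":-0.00263,"z":0,"wx":0,"wy":0,"wz":0,"grip":0.1},{"x":-0.0014,"y":-0.00263,"z":0,"wx":0,"wy":0,"wz":0,"grip":0.1},{"x":-0.0014,"y":-0.00263,"z":0,"wx":0,"wy":0,"wz":0,"grip":0.1},{"x":-0.0014,"y":-0.00263,"z":0,"wx":0,"wy":0,"wz":0,"grip":0.1},{"x":-0.0014,"y":-0.00263,"z":0,"wx":0,"wy":0,"wz":0,"grip":0.1},{"x":-0.0014,"y":-0.00263,"z":0,"wx":0,"wy":0,"wz":0,"grip":0.1},{"x":-0.0014,"y":-0.00263,"z":0,"wx":0,"wy":0,"wz":0,"grip":0.1},{"x":-0.0014,"y":-0.00263,"z":0,"wx":0,"wy":0,"wz":0,"grip":0.1},{"x":-0.0014,"y":-0.00263,"z":0,"wx":0,"wy":0,"wz":0,"grip":0.1},{"x":-0.0014,"y":-0.00263,"z":0,"wx":0,"wy":0,"wz":0,"grip":0.1},{"x":-0.0014,"y":-0.00263,"z":0,"wx":0,"wy":0,"wz":0,"grip":0.1},{"x":-0.0014,"y":-0.00263,"z":0,"wx":0,"wy":0,"wz":0,"grip":0.1}]}}

```text
clock: 53.92
eef_pos: [444.9, -41.0, 183.2]
eef_rot: [-3.139, -0.0, 1.061]
wrist_force: [-0.4, 0.4, -1.9]
finger_gap: 24.3
```

Run:
```python
from h import *
p,R,s=cur(); print(p,s['wrist_force'],s['moment'])
_,e=grab('scene','scene24'); print(barfit(pts('scene',e),(460,-41),R=75,zhi=60))
overlay('scene','24',(460,-41.7),-1.5,135,p-[0,0,131.4],(235,155,285,215),'ovE')
plan([376.53,-39.5,183.2],R)
```

```text
[444.89073488 -41.03189192 183.21906454] [-0.35493632  0.40213799 -1.92808448] [-0.06550147  0.13161009  0.01655118]
{'n': 317, 'mean': array([467.5, -40. ], dtype=float32), 'yaw': np.float64(-3.3), 'L': np.float64(138.5), 'W': array([-22.1,  19.2]), 'rect': [array([460.2, -41.4]), array([ 45.9, 138. ]), np.float64(88.8)], 'z': np.float64(53.2)}
tool shift mm [-31.9 -60.2   0.1] rotvec deg [-0.  0.  0.] min rows 2.0
```

View pics/ovE.png

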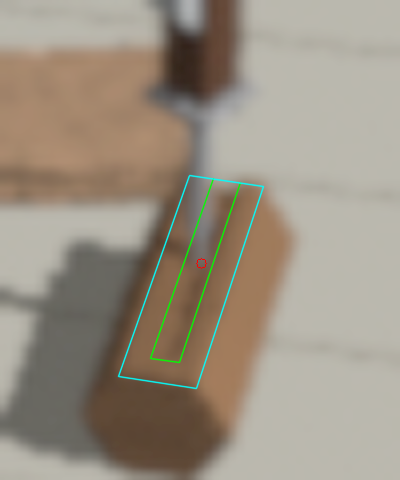

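Emit:
{"api": "play_rows", "payload": {"commands": [{"x":-0.0014,"y":-0.00263,"z":0,"wx":0,"wy":0,"wz":0,"grip":0.1},{"x":-0.0014,"y":-0.00263,"z":0,"wx":0,"wy":0,"wz":0,"grip":0.1},{"x":-0.0014,"y":-0.00263,"z":0,"wx":0,"wy":0,"wz":0,"grip":0.1},{"x":-0.0014,"y":-0.00263,"z":0,"wx":0,"wy":0,"wz":0,"grip":0.1},{"x":-0.0014,"y":-0.00263,"z":0,"wx":0,"wy":0,"wz":0,"grip":0.1},{"x":-0.0014,"y":-0.00263,"z":0,"wx":0,"wy":0,"wz":0,"grip":0.1},{"x":-0.0014,"y":-0.00263,"z":0,"wx":0,"wy":0,"wz":0,"grip":0.1},{"x":-0.0014,"y":-0.00263,"z":0,"wx":0,"wy":0,"wz":0,"grip":0.1},{"x":-0.0014,"y":-0.00263,"z":0,"wx":0,"wy":0,"wz":0,"grip":0.1},{"x":-0.0014,"y":-0.00263,"z":0,"wx":0,"wy":0,"wz":0,"grip":0.1},{"x":-0.0014,"y":-0.00263,"z":0,"wx":0,"wy":0,"wz":0,"grip":0.1},{"x":-0.0014,"y":-0.00263,"z":0,"wx":0,"wy":0,"wz":0,"grip":0.1},{"x":-0.0014,"y":-0.00263,"z":0,"wx":0,"wy":0,"wz":0,"grip":0.1},{"x":-0.0014,"y":-0.00263,"z":0,"wx":0,"wy":0,"wz":0,"grip":0.1},{"x":-0.0014,"y":-0.00263,"z":0,"wx":0,"wy":0,"wz":0,"grip":0.1},{"x":-0.0014,"y":-0.00263,"z":0,"wx":0,"wy":0,"wz":0,"grip":0.1},{"x":-0.0014,"y":-0.00263,"z":0,"wx":0,"wy":0,"wz":0,"grip":0.1},{"x":-0.0014,"y":-0.00263,"z":0,"wx":0,"wy":0,"wz":0,"grip":0.1},{"x":-0.0014,"y":-0.00263,"z":0,"wx":0,"wy":0,"wz":0,"grip":0.1},{"x":-0.0014,"y":-0.00263,"z":0,"wx":0,"wy":0,"wz":0,"grip":0.1}]}}

```text
clock: 56.48
eef_pos: [385.3, -39.8, 183.3]
eef_rot: [-3.139, -0.0, 1.061]
wrist_force: [-0.2, -1.2, -1.1]
finger_gap: 23.8
```

Emit:
{"api": "play_rows", "payload": {"commands": [{"x":-0.0014,"y":-0.00263,"z":0,"wx":0,"wy":0,"wz":0,"grip":0.1},{"x":-0.0014,"y":-0.00263,"z":0,"wx":0,"wy":0,"wz":0,"grip":0.1},{"x":-0.0014,"y":-0.00263,"z":0,"wx":0,"wy":0,"wz":0,"grip":0.1},{"x":0,"y":0,"z":0,"wx":0,"wy":0,"wz":0,"grip":0.1},{"x":0,"y":0,"z":0,"wx":0,"wy":0,"wz":0,"grip":0.1}]}}

```text
clock: 57.1
eef_pos: [376.6, -39.6, 183.3]
eef_rot: [-3.14, -0.0, 1.061]
wrist_force: [-0.9, 0.3, -0.2]
finger_gap: 23.9
```

Run:
```python
from h import *
p,R,s=cur(); print(p,s['wrist_force'],s['moment'])
_,e=grab('scene','scene25'); print(barfit(pts('scene',e),(460,-41),R=75,zhi=60))
overlay('scene','25',(460,-41.7),-1.5,135,p-[0,0,131.4],(235,145,285,215),'ovE2')
```

```text
[376.62837327 -39.61489271 183.34965587] [-0.93366528  0.31409408 -0.15476744] [-0.07547579  0.04047408  0.02997195]
{'n': 335, 'mean': array([463.6, -40. ], dtype=float32), 'yaw': np.float64(-1.9), 'L': np.float64(143.9), 'W': array([-20.5,  19. ]), 'rect': [array([460.2, -40.3]), array([ 43.7, 143.7]), np.float64(87.5)], 'z': np.float64(53.1)}
```

View pics/ovE2.png

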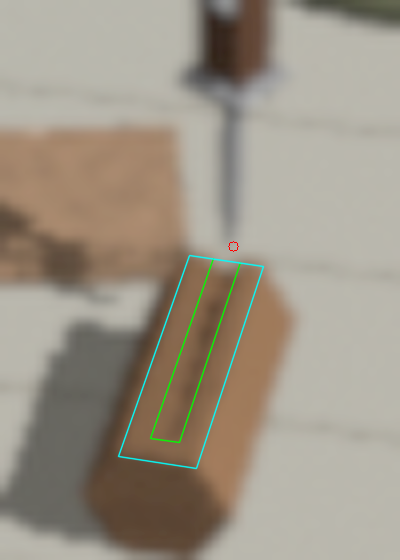

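Emit:
{"api": "play_rows", "payload": {"commands": [{"x":0,"y":0,"z":-0.008,"wx":0,"wy":0,"wz":0,"grip":0.1},{"x":0,"y":0,"z":-0.012,"wx":0,"wy":0,"wz":0,"grip":0.1},{"x":0,"y":0,"z":-0.02,"wx":0,"wy":0,"wz":0,"grip":0.1},{"x":0,"y":0,"z":-0.02,"wx":0,"wy":0,"wz":0,"grip":0.1},{"x":0,"y":0,"z":-0.02,"wx":0,"wy":0,"wz":0,"grip":0.1},{"x":0,"y":0,"z":0,"wx":0,"wy":0,"wz":0,"grip":0.1}]}}

```text
clock: 57.9
eef_pos: [377.3, -39.8, 264.8]
eef_rot: [3.141, -0.001, 1.061]
wrist_force: [0.0, -0.5, -1.4]
finger_gap: 24.0
```

Run:
```python
from h import *
a,d=grab('top','top26');b,e=grab('scene','scene26'); P=pts('top',d);Q=pts('scene',e)
print(barfit(P,(485,299),R=75),barfit(Q,(485,299),R=75,zhi=60)); print(cur()[0])
c=(485,299.5)
overlay('scene','26',c,-21.2,110,None,(340,185,390,240),'ovA')
overlay('top','26',c,-21.2,110,None,(110,195,160,250),'ovC')
A=[cv2.imread(f'pics/ov{k}.png') for k in'AC']; o=np.hstack([x[:440] for x in A]); cv2.imwrite('pics/ov3.png',o)
y=np.radians(-21.2);al=np.array([np.cos(y),np.sin(y)]); st=np.array(c)+33*al;print(st)
plan([st[0],st[1],263],target_rot(60.8,0))
```

```text
{'n': 529, 'mean': array([483.7, 298.9], dtype=float32), 'yaw': np.float64(-21.8), 'L': np.float64(109.4), 'W': array([-21. ,  22.1]), 'rect': [array([484.5, 298.7]), array([ 47.9, 109.9]), np.float64(66.8)], 'z': np.float64(53.5)} {'n': 324, 'mean': array([488.8, 299.6], dtype=float32), 'yaw': np.float64(-20.6), 'L': np.float64(117.3), 'W': array([-21.9,  20.3]), 'rect': [array([483.5, 301.7]), array([ 46.5, 117.3]), np.float64(69.4)], 'z': np.float64(53.1)}
[376.58671363 -39.6816782  263.04243136]
[515.76668544 287.56638919]
tool shift mm [ 3.535e+02 -3.830e+01  2.000e-01] rotvec deg [-0.13 -0.01 -0.02] min rows 6.0
```

View pics/ov3.png

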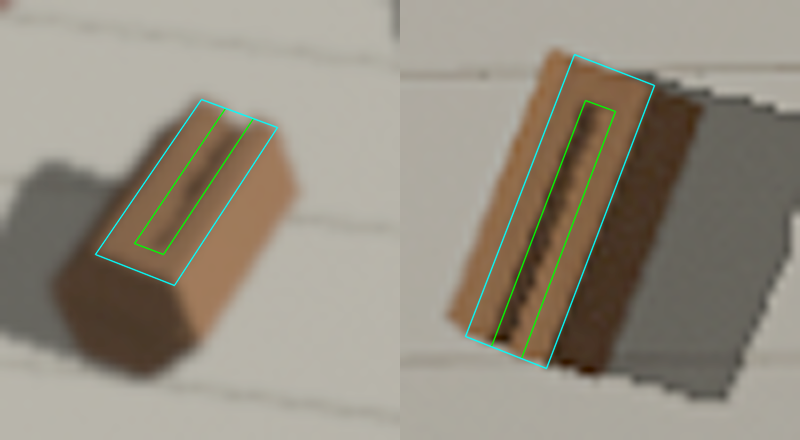

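Emit:
{"api": "play_rows", "payload": {"commands": [{"x":0.02,"y":-0.0022,"z":0,"wx":0,"wy":0,"wz":0,"grip":0.1},{"x":0.04,"y":-0.0043,"z":0,"wx":0,"wy":0,"wz":0,"grip":0.1},{"x":0.04,"y":-0.0043,"z":0,"wx":0,"wy":0,"wz":0,"grip":0.1},{"x":0.04,"y":-0.0043,"z":0,"wx":0,"wy":0,"wz":0,"grip":0.1},{"x":0.04,"y":-0.0043,"z":0,"wx":0,"wy":0,"wz":0,"grip":0.1},{"x":0.04,"y":-0.0043,"z":0,"wx":0,"wy":0,"wz":0,"grip":0.1},{"x":0.04,"y":-0.0043,"z":0,"wx":0,"wy":0,"wz":0,"grip":0.1},{"x":0.04,"y":-0.0043,"z":0,"wx":0,"wy":0,"wz":0,"grip":0.1},{"x":0.04,"y":-0.0043,"z":0,"wx":0,"wy":0,"wz":0,"grip":0.1},{"x":0.0135,"y":-0.0015,"z":0,"wx":0,"wy":0,"wz":0,"grip":0.1},{"x":0,"y":0,"z":0.025,"wx":0,"wy":0,"wz":0,"grip":0.1},{"x":0,"y":0,"z":0.025,"wx":0,"wy":0,"wz":0,"grip":0.1},{"x":0,"y":0,"z":0.012,"wx":0,"wy":0,"wz":0,"grip":0.1},{"x":0,"y":0,"z":0.006,"wx":0,"wy":0,"wz":0,"grip":0.1},{"x":0,"y":0,"z":0,"wx":0,"wy":0,"wz":0,"grip":0.1},{"x":0,"y":0,"z":0,"wx":0,"wy":0,"wz":0,"grip":0.1}]}}

```text
clock: 60.0
eef_pos: [516.2, 287.6, 196.3]
eef_rot: [-3.14, -0.001, 1.061]
wrist_force: [0.7, -0.9, -1.1]
finger_gap: 23.8
```

Run:
```python
from h import *
p,R,s=cur(); print(p,s['eef_rot'],s['wrist_force'],s['joints'].round(2))
_,d=grab('scene','scene27');c=(485,299.5);print(barfit(pts('scene',d),c,R=75,zhi=60))
overlay('scene','27',c,-21.2,110,p-[0,0,131.4],(335,165,390,240),'ovF')
plan([515.8,287.6,183.2],target_rot(60.8,0))
```

```text
[516.15995819 287.57314652 196.29633103] [-3.14016055e+00 -1.14281842e-03  1.06079793e+00] [ 0.74801493 -0.92081795 -1.10909859] [0.45 0.4  1.41 0.   1.33 0.96]
{'n': 291, 'mean': array([490.7, 300.1], dtype=float32), 'yaw': np.float64(-23.3), 'L': np.float64(116.1), 'W': array([-22.2,  17.9]), 'rect': [array([484.2, 300.1]), array([ 46.7, 116.1]), np.float64(66.9)], 'z': np.float64(53.3)}
tool shift mm [-0.2 -0.3 13. ] rotvec deg [-0.08 -0.06 -0.02] min rows 1
```

View pics/ovF.png

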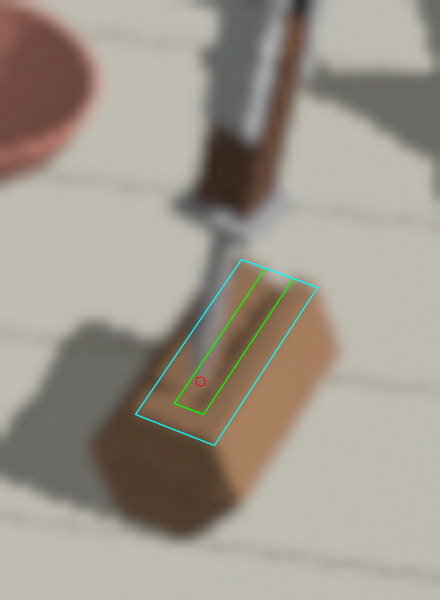

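Emit:
{"api": "play_rows", "payload": {"commands": [{"x":0,"y":0,"z":0.004,"wx":0,"wy":0,"wz":0,"grip":0.1},{"x":0,"y":0,"z":0.003,"wx":0,"wy":0,"wz":0,"grip":0.1},{"x":0,"y":0,"z":0.003,"wx":0,"wy":0,"wz":0,"grip":0.1},{"x":0,"y":0,"z":0.002,"wx":0,"wy":0,"wz":0,"grip":0.1},{"x":0,"y":0,"z":0.001,"wx":0,"wy":0,"wz":0,"grip":0.1},{"x":0,"y":0,"z":0,"wx":0,"wy":0,"wz":0,"grip":0.1},{"x":0,"y":0,"z":0,"wx":0,"wy":0,"wz":0,"grip":0.1}]}}

```text
clock: 60.92
eef_pos: [515.9, 287.5, 182.6]
eef_rot: [-3.14, -0.0, 1.061]
wrist_force: [0.1, -0.3, -2.5]
finger_gap: 24.1
```

Run:
```python
from h import *
p,R,s=cur(); print(p,s['wrist_force'],s['moment'])
_,d=grab('scene','scene28');c=np.array((485,299.5));print(barfit(pts('scene',d),c,R=75,zhi=60))
overlay('scene','28',c,-21.2,110,p-[0,0,131.4],(335,165,390,240),'ovG')
y=np.radians(-21.2);al=np.array([np.cos(y),np.sin(y)]);e=c-71*al; print(e)
sh,_=plan([e[0],e[1],p[2]],R); print(np.hypot(sh[0],sh[1]))
```

```text
[515.9248196  287.51537351 182.55780244] [ 0.068035   -0.30838905 -2.47175053] [-0.07775267  0.0852206   0.00203929]
{'n': 286, 'mean': array([491.8, 301. ], dtype=float32), 'yaw': np.float64(-24.7), 'L': np.float64(115.4), 'W': array([-22.4,  18.3]), 'rect': [array([485.1, 300.5]), array([ 45.4, 114.7]), np.float64(69.7)], 'z': np.float64(52.6)}
[418.80501011 325.17534448]
tool shift mm [ -14.6 -103.1    0.2] rotvec deg [ 0. -0.  0.] min rows 2.0
104.14783291100821
```

View pics/ovG.png

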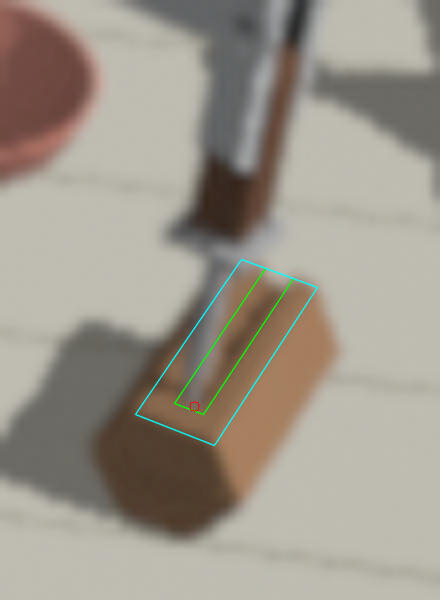

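Emit:
{"api": "play_rows", "payload": {"commands": [{"x":-0.00042,"y":-0.00297,"z":0,"wx":0,"wy":0,"wz":0,"grip":0.1},{"x":-0.00042,"y":-0.00297,"z":0,"wx":0,"wy":0,"wz":0,"grip":0.1},{"x":-0.00042,"y":-0.00297,"z":0,"wx":0,"wy":0,"wz":0,"grip":0.1},{"x":-0.00042,"y":-0.00297,"z":0,"wx":0,"wy":0,"wz":0,"grip":0.1},{"x":-0.00042,"y":-0.00297,"z":0,"wx":0,"wy":0,"wz":0,"grip":0.1},{"x":-0.00042,"y":-0.00297,"z":0,"wx":0,"wy":0,"wz":0,"grip":0.1},{"x":-0.00042,"y":-0.00297,"z":0,"wx":0,"wy":0,"wz":0,"grip":0.1},{"x":-0.00042,"y":-0.00297,"z":0,"wx":0,"wy":0,"wz":0,"grip":0.1}]}}

```text
clock: 61.98
eef_pos: [493.3, 296.2, 182.5]
eef_rot: [-3.139, -0.0, 1.061]
wrist_force: [-0.4, -0.6, -0.7]
finger_gap: 23.9
```

Run:
```python
from h import *
p,R,s=cur(); print(p,s['wrist_force'],s['moment'])
_,d=grab('scene','scene29');c=np.array((485,299.5));print(barfit(pts('scene',d),c,R=75,zhi=60))
overlay('scene','29',c,-21.2,110,p-[0,0,131.4],(335,165,390,240),'ovH')
plan([418.8,325.2,182.6],R)
```

```text
[493.30933165 296.24357776 182.50063074] [-0.35785204 -0.61583141 -0.73831396] [-0.08408432  0.06768386  0.01359822]
{'n': 288, 'mean': array([491.3, 300.2], dtype=float32), 'yaw': np.float64(-24.6), 'L': np.float64(114.7), 'W': array([-22.6,  18.3]), 'rect': [array([486.2, 299.3]), array([ 43.7, 113.4]), np.float64(69.5)], 'z': np.float64(53.5)}
tool shift mm [-11.1 -78.9   0.1] rotvec deg [-0.01 -0.    0.01] min rows 2.0
```

View pics/ovH.png

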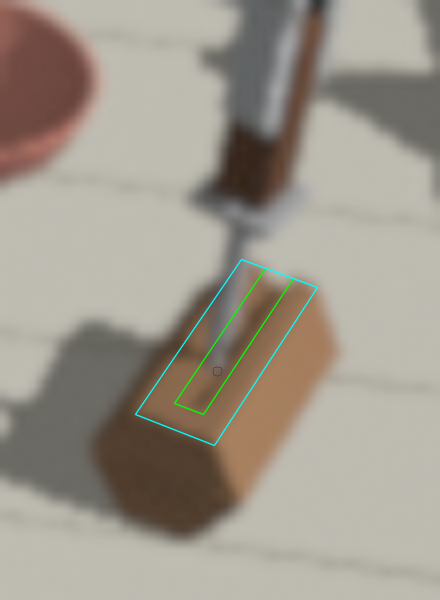

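Emit:
{"api": "play_rows", "payload": {"commands": [{"x":-0.00042,"y":-0.00297,"z":0,"wx":0,"wy":0,"wz":0,"grip":0.1},{"x":-0.00042,"y":-0.00297,"z":0,"wx":0,"wy":0,"wz":0,"grip":0.1},{"x":-0.00042,"y":-0.00297,"z":0,"wx":0,"wy":0,"wz":0,"grip":0.1},{"x":-0.00042,"y":-0.00297,"z":0,"wx":0,"wy":0,"wz":0,"grip":0.1},{"x":-0.00042,"y":-0.00297,"z":0,"wx":0,"wy":0,"wz":0,"grip":0.1},{"x":-0.00042,"y":-0.00297,"z":0,"wx":0,"wy":0,"wz":0,"grip":0.1},{"x":-0.00042,"y":-0.00297,"z":0,"wx":0,"wy":0,"wz":0,"grip":0.1},{"x":-0.00042,"y":-0.00297,"z":0,"wx":0,"wy":0,"wz":0,"grip":0.1},{"x":-0.00042,"y":-0.00297,"z":0,"wx":0,"wy":0,"wz":0,"grip":0.1},{"x":-0.00042,"y":-0.00297,"z":0,"wx":0,"wy":0,"wz":0,"grip":0.1},{"x":-0.00042,"y":-0.00297,"z":0,"wx":0,"wy":0,"wz":0,"grip":0.1},{"x":-0.00042,"y":-0.00297,"z":0,"wx":0,"wy":0,"wz":0,"grip":0.1},{"x":-0.00042,"y":-0.00297,"z":0,"wx":0,"wy":0,"wz":0,"grip":0.1},{"x":-0.00042,"y":-0.00297,"z":0,"wx":0,"wy":0,"wz":0,"grip":0.1},{"x":-0.00042,"y":-0.00297,"z":0,"wx":0,"wy":0,"wz":0,"grip":0.1},{"x":-0.00042,"y":-0.00297,"z":0,"wx":0,"wy":0,"wz":0,"grip":0.1},{"x":-0.00042,"y":-0.00297,"z":0,"wx":0,"wy":0,"wz":0,"grip":0.1},{"x":-0.00042,"y":-0.00297,"z":0,"wx":0,"wy":0,"wz":0,"grip":0.1},{"x":-0.00042,"y":-0.00297,"z":0,"wx":0,"wy":0,"wz":0,"grip":0.1},{"x":-0.00042,"y":-0.00297,"z":0,"wx":0,"wy":0,"wz":0,"grip":0.1}]}}

```text
clock: 64.53
eef_pos: [437.4, 317.9, 182.7]
eef_rot: [-3.139, -0.0, 1.061]
wrist_force: [0.4, 0.4, -1.6]
finger_gap: 24.1
```

Emit:
{"api": "play_rows", "payload": {"commands": [{"x":-0.00042,"y":-0.00297,"z":0,"wx":0,"wy":0,"wz":0,"grip":0.1},{"x":-0.00042,"y":-0.00297,"z":0,"wx":0,"wy":0,"wz":0,"grip":0.1},{"x":-0.00042,"y":-0.00297,"z":0,"wx":0,"wy":0,"wz":0,"grip":0.1},{"x":-0.00042,"y":-0.00297,"z":0,"wx":0,"wy":0,"wz":0,"grip":0.1},{"x":-0.00042,"y":-0.00297,"z":0,"wx":0,"wy":0,"wz":0,"grip":0.1},{"x":-0.00042,"y":-0.00297,"z":0,"wx":0,"wy":0,"wz":0,"grip":0.1},{"x":0,"y":0,"z":0,"wx":0,"wy":0,"wz":0,"grip":0.1},{"x":0,"y":0,"z":0,"wx":0,"wy":0,"wz":0,"grip":0.1}]}}

```text
clock: 65.53
eef_pos: [420.8, 324.3, 182.7]
eef_rot: [-3.139, -0.0, 1.061]
wrist_force: [0.3, 0.5, -1.6]
finger_gap: 23.7
```

Run:
```python
from h import *
p,R,s=cur(); print(p,s['wrist_force'],s['moment'])
_,d=grab('scene','scene30');c=np.array((485,299.5));print(barfit(pts('scene',d),c,R=75,zhi=60),barfit(pts('scene',d),(460,-41),R=75,zhi=60))
overlay('scene','30',c,-21.2,110,p-[0,0,131.4],(335,165,390,240),'ovI')
y=np.radians(-21.2);al=np.array([np.cos(y),np.sin(y)]); q=p[:2]-c; print('local x,y',-(q@al), q@[-al[1],al[0]])
```

```text
[420.82665779 324.33313084 182.6833806 ] [ 0.31151606  0.52965005 -1.64221347] [-0.08071142  0.09392228  0.06787072]
{'n': 334, 'mean': array([487.7, 299.8], dtype=float32), 'yaw': np.float64(-21.6), 'L': np.float64(126.5), 'W': array([-21.4,  19.3]), 'rect': [array([478.9, 303.7]), array([ 47.3, 126.5]), np.float64(68.4)], 'z': np.float64(53.3)} {'n': 338, 'mean': array([463.9, -40.3], dtype=float32), 'yaw': np.float64(-1.0), 'L': np.float64(140.5), 'W': array([-21. ,  19.5]), 'rect': [array([458.9, -40.5]), array([ 44.8, 140.1]), np.float64(87.6)], 'z': np.float64(53.0)}
local x,y 68.81060460582775 -0.05413834877244624
```

View pics/ovI.png

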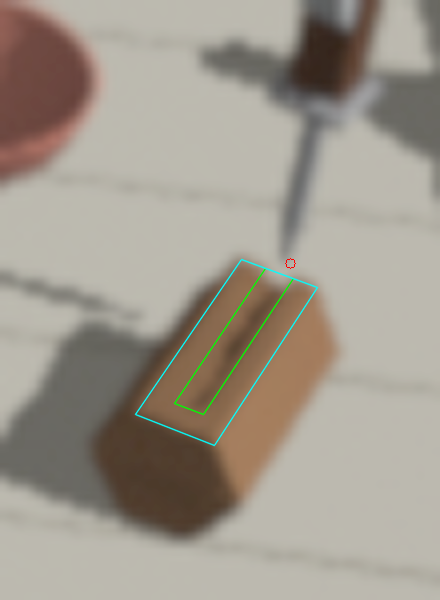

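Emit:
{"api": "play_rows", "payload": {"commands": [{"x":0,"y":0,"z":-0.008,"wx":0,"wy":0,"wz":0,"grip":0.1},{"x":0,"y":0,"z":-0.012,"wx":0,"wy":0,"wz":0,"grip":0.1},{"x":0,"y":0,"z":-0.02,"wx":0,"wy":0,"wz":0,"grip":0.1},{"x":0,"y":0,"z":-0.03,"wx":0,"wy":0,"wz":0,"grip":0.1},{"x":0,"y":0,"z":-0.03,"wx":0,"wy":0,"wz":0,"grip":0.1},{"x":0,"y":0,"z":-0.01,"wx":0,"wy":0,"wz":0,"grip":0.1},{"x":0,"y":0,"z":0,"wx":0,"wy":0,"wz":0,"grip":0.1}]}}

```text
clock: 66.45
eef_pos: [421.0, 324.2, 292.8]
eef_rot: [-3.14, -0.001, 1.061]
wrist_force: [0.1, 0.4, -1.5]
finger_gap: 23.9
```

Run:
```python
from h import *
sh,_=plan([474,-384.5,292],target_rot(60.8,0)); print(cur()[0],np.linalg.norm(sh))
f=np.load('pics/top26.npz');im=f['im'].astype(int);g=im.sum(2)
w=(g[212:227,362:375]<230); ys,xs=np.nonzero(w); c=(xs.mean()+362,ys.mean()+212); print(c,len(xs),ray('top',[c],105))
a,_=grab('top','top31')
cv2.imwrite('pics/c31.png',cv2.resize(a[180:260,320:400,::-1],None,fx=6,fy=6,interpolation=cv2.INTER_CUBIC))
cv2.imwrite('pics/slotcrop.png',cv2.resize(f['im'][205:235,355:385,::-1],None,fx=14,fy=14,interpolation=cv2.INTER_NEAREST))
P=pts('top',np.load('pics/top31.npz')['d'])
m=(np.hypot(P[...,0]-495,P[...,1]+346)<110)&(abs(P[...,2]-105)<6); print(cv2.minAreaRect(P[m][:,:2].astype(np.float32)))
```

```text
tool shift mm [-5.927e+02  3.922e+02 -4.000e-01] rotvec deg [-0.11 -0.04 -0.02] min rows 10.0
[421.02750756 324.22390423 292.79740449] 710.7012686340054
(np.float64(368.28333333333336), np.float64(219.38333333333333)) 60 [[ 474.88748966 -383.8410697   105.        ]]
((495.2310791015625, -346.5931396484375), (137.8563995361328, 137.67100524902344), 60.483123779296875)
```

View pics/c31.png

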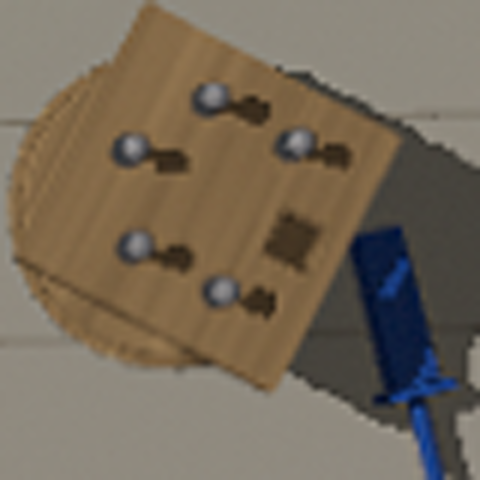

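Emit:
{"api": "play_rows", "payload": {"commands": [{"x":-0.0211,"y":0.014,"z":0,"wx":0,"wy":0,"wz":0,"grip":0.1},{"x":-0.0423,"y":0.028,"z":0,"wx":0,"wy":0,"wz":0,"grip":0.1},{"x":-0.0423,"y":0.028,"z":0,"wx":0,"wy":0,"wz":0,"grip":0.1},{"x":-0.0423,"y":0.028,"z":0,"wx":0,"wy":0,"wz":0,"grip":0.1},{"x":-0.0423,"y":0.028,"z":0,"wx":0,"wy":0,"wz":0,"grip":0.1},{"x":-0.0423,"y":0.028,"z":0,"wx":0,"wy":0,"wz":0,"grip":0.1},{"x":-0.0423,"y":0.028,"z":0,"wx":0,"wy":0,"wz":0,"grip":0.1},{"x":-0.0423,"y":0.028,"z":0,"wx":0,"wy":0,"wz":0,"grip":0.1},{"x":-0.0423,"y":0.028,"z":0,"wx":0,"wy":0,"wz":0,"grip":0.1},{"x":-0.0423,"y":0.028,"z":0,"wx":0,"wy":0,"wz":0,"grip":0.1},{"x":-0.0423,"y":0.028,"z":0,"wx":0,"wy":0,"wz":0,"grip":0.1},{"x":-0.0423,"y":0.028,"z":0,"wx":0,"wy":0,"wz":0,"grip":0.1},{"x":-0.0423,"y":0.028,"z":0,"wx":0,"wy":0,"wz":0,"grip":0.1},{"x":-0.0423,"y":0.028,"z":0,"wx":0,"wy":0,"wz":0,"grip":0.1},{"x":-0.0211,"y":0.014,"z":0,"wx":0,"wy":0,"wz":0,"grip":0.1},{"x":0,"y":0,"z":0,"wx":0,"wy":0,"wz":0,"grip":0.1},{"x":0,"y":0,"z":0,"wx":0,"wy":0,"wz":0,"grip":0.1}]}}

```text
clock: 68.62
eef_pos: [474.0, -383.1, 291.0]
eef_rot: [-3.138, -0.001, 1.061]
wrist_force: [-0.1, -0.2, -0.0]
finger_gap: 23.8
```

Run:
```python
from h import *
plan([474,-384.7,152],target_rot(60.8,0)); print(cur()[0],cur()[2]['eef_rot'])
two('32',(330,180,410,260),(110,80,210,180)); tip=cur()[0]-[0,0,131.4]; print(proj('scene',[tip]),proj('top',[tip]))
```

```text
tool shift mm [ -1.5   1.2 139. ] rotvec deg [-0.2  -0.03  0.  ] min rows 3.0
[ 474.02763656 -383.1317839   290.98840362] [-3.13818520e+00 -5.73014863e-04  1.06117242e+00]
[[155.19620427 153.59588573]] [[373.2503868 218.5693403]]
```

View pics/two32.png

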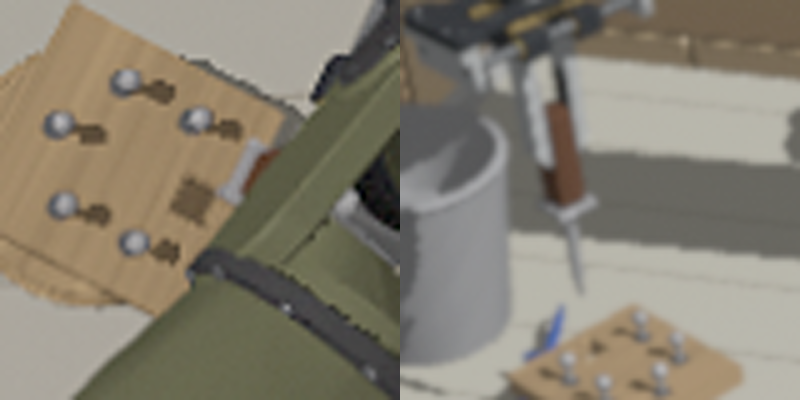

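Emit:
{"api": "play_rows", "payload": {"commands": [{"x":-0.0013,"y":0.001,"z":0.01,"wx":0,"wy":0,"wz":0,"grip":0.1},{"x":0,"y":0,"z":0.02,"wx":0,"wy":0,"wz":0,"grip":0.1},{"x":0,"y":0,"z":0.015,"wx":0,"wy":0,"wz":0,"grip":0.1},{"x":0,"y":0,"z":0,"wx":0,"wy":0,"wz":0,"grip":0.1},{"x":0,"y":0,"z":0,"wx":0,"wy":0,"wz":0,"grip":0.1}]}}

```text
clock: 69.35
eef_pos: [474.4, -385.5, 247.4]
eef_rot: [-3.14, 0.0, 1.061]
wrist_force: [0.1, 0.0, -0.8]
finger_gap: 23.7
```

Run:
```python
from h import *
plan([474,-384.7,152],target_rot(60.8,0)); print(cur()[0],cur()[2]['eef_rot'],cur()[2]['wrist_force'])
a,d,b,e=two('33',(330,180,410,260),(125,120,195,190))
sl=proj('scene',[[474,-384.7,105],[474+10,-384.7,105],[474,-374.7,105]]);print(sl, proj('scene',[cur()[0]-[0,0,131.4]]))
```

```text
tool shift mm [ 0.5 -0.6 95.4] rotvec deg [-0.07  0.   -0.01] min rows 2.0
[ 474.39397392 -385.53680477  247.4194697 ] [-3.14030800e+00  6.77540516e-05  1.06093194e+00] [ 0.0782094   0.01402853 -0.7865194 ]
[[156.95085377 167.13752132]
 [155.86525325 168.90556209]
 [159.81159004 167.50870626]] [[156.20003462 164.48450757]]
```

View pics/two33.png

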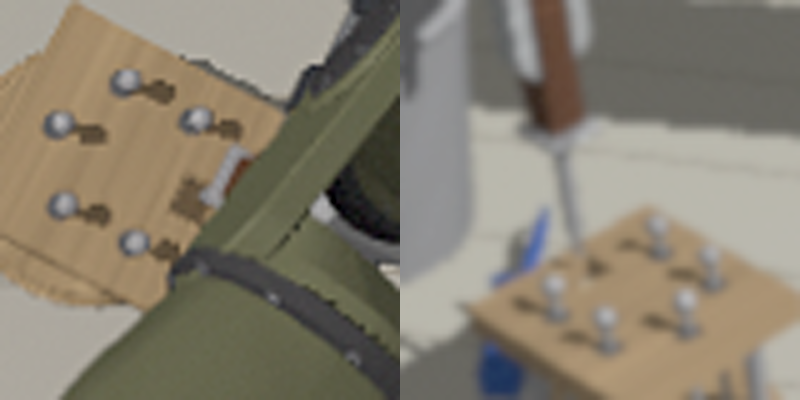

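Run:
```python
from h import *
f=np.load('pics/scene30.npz')['im']
x=cv2.resize(f[150:185,135:180,::-1],None,fx=12,fy=12,interpolation=cv2.INTER_CUBIC)
for z,col in((105,(0,255,0)),):
    b=[]
    for c,cl in(((474,-384.7),(0,255,0)),):
        t=np.radians(60.8);u=np.array([np.cos(t),np.sin(t)]);v=np.array([-u[1],u[0]])
        q=[np.r_[np.array(c)+sx*11*u+sy*11*v,z] for sx,sy in((1,1),(1,-1),(-1,-1),(-1,1),(1,1))]
        q=((proj('scene',q)-[135,150]+.5)*12).round().astype(np.int32); cv2.polylines(x,[q],False,cl,1)
y=np.load('pics/scene33.npz')['im'][150:185,135:180,::-1]; y=cv2.resize(y,None,fx=12,fy=12,interpolation=cv2.INTER_CUBIC)
g=np.load('pics/top31.npz')['im'][205:235,350:385,::-1]; g=cv2.resize(g,None,fx=12,fy=12,interpolation=cv2.INTER_CUBIC)
q=[np.r_[np.array((474,-384.7))+sx*11*u+sy*11*v,105] for sx,sy in((1,1),(1,-1),(-1,-1),(-1,1),(1,1))]
q=((proj('top',q)-[350,205]+.5)*12).round().astype(np.int32); cv2.polylines(g,[q],False,(0,255,0),1)
h=max(x.shape[0],g.shape[0]); o=np.hstack([cv2.copyMakeBorder(k,0,h-k.shape[0],0,0,cv2.BORDER_CONSTANT) for k in(x,y,g)]); cv2.imwrite('pics/slots.png',cv2.resize(o,(800,int(h*800/o.shape[1]))))
```

```text
(no output)
```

View pics/slots.png

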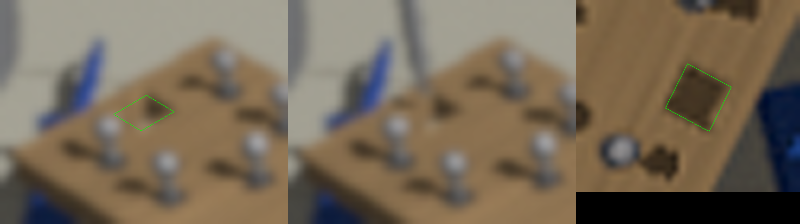

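Emit:
{"api": "play_rows", "payload": {"commands": [{"x":0,"y":0,"z":0.006,"wx":0,"wy":0,"wz":0,"grip":0.1},{"x":0,"y":0,"z":0.006,"wx":0,"wy":0,"wz":0,"grip":0.1},{"x":0,"y":0,"z":0.006,"wx":0,"wy":0,"wz":0,"grip":0.1},{"x":0,"y":0,"z":0,"wx":0,"wy":0,"wz":0,"grip":0.1}]}}

```text
clock: 69.95
eef_pos: [474.0, -385.3, 228.1]
eef_rot: [-3.138, -0.0, 1.061]
wrist_force: [-0.8, 0.5, -1.5]
finger_gap: 23.7
```

Emit:
{"api": "play_rows", "payload": {"commands": [{"x":0,"y":0,"z":0.01,"wx":0,"wy":0,"wz":0,"grip":0.1},{"x":0,"y":0,"z":0.01,"wx":0,"wy":0,"wz":0,"grip":0.1},{"x":0,"y":0,"z":0.01,"wx":0,"wy":0,"wz":0,"grip":0.1},{"x":0,"y":0,"z":0,"wx":0,"wy":0,"wz":0,"grip":0.1}]}}

```text
clock: 70.45
eef_pos: [473.8, -385.2, 197.6]
eef_rot: [-3.138, -0.001, 1.061]
wrist_force: [0.8, 0.8, -0.8]
finger_gap: 23.9
```

Emit:
{"api": "play_rows", "payload": {"commands": [{"x":0,"y":0,"z":0.012,"wx":0,"wy":0,"wz":0,"grip":0.1},{"x":0,"y":0,"z":0.012,"wx":0,"wy":0,"wz":0,"grip":0.1},{"x":0,"y":0,"z":0.012,"wx":0,"wy":0,"wz":0,"grip":0.1},{"x":0,"y":0,"z":0.006,"wx":0,"wy":0,"wz":0,"grip":0.1},{"x":0,"y":0,"z":0,"wx":0,"wy":0,"wz":0,"grip":0.1},{"x":0,"y":0,"z":0,"wx":0,"wy":0,"wz":0,"grip":0.1}]}}

```text
clock: 71.2
eef_pos: [474.2, -385.5, 157.2]
eef_rot: [-3.14, 0.0, 1.061]
wrist_force: [-0.6, 0.9, -1.2]
finger_gap: 23.8
```

Emit:
{"api": "play_rows", "payload": {"commands": [{"x":0,"y":0,"z":0.002,"wx":0,"wy":0,"wz":0,"grip":0.1},{"x":0,"y":0,"z":0.002,"wx":0,"wy":0,"wz":0,"grip":0.1},{"x":0,"y":0,"z":0,"wx":0,"wy":0,"wz":0,"grip":0.1},{"x":0,"y":0,"z":0,"wx":0,"wy":0,"wz":0,"grip":0.1}]}}

```text
clock: 71.7
eef_pos: [474.1, -385.4, 152.8]
eef_rot: [-3.14, -0.0, 1.061]
wrist_force: [0.3, 1.0, -0.7]
finger_gap: 23.6
```

Emit:
{"api": "play_rows", "payload": {"commands": [{"x":0,"y":0,"z":0.001,"wx":0,"wy":0,"wz":0,"grip":0.1},{"x":0,"y":0,"z":0,"wx":0,"wy":0,"wz":0,"grip":0.1},{"x":0,"y":0,"z":0,"wx":0,"wy":0,"wz":0,"grip":0.1}]}}

```text
clock: 72.08
eef_pos: [474.1, -385.3, 151.8]
eef_rot: [-3.139, -0.0, 1.061]
wrist_force: [-0.6, 0.7, -0.7]
finger_gap: 24.2
```

Emit:
{"api": "play_rows", "payload": {"commands": [{"x":0,"y":0,"z":0,"wx":0,"wy":0,"wz":0,"grip":0.35},{"x":0,"y":0,"z":0,"wx":0,"wy":0,"wz":0,"grip":0.45},{"x":0,"y":0,"z":0,"wx":0,"wy":0,"wz":0,"grip":0.45},{"x":0,"y":0,"z":-0.015,"wx":0,"wy":0,"wz":0,"grip":0.45},{"x":0,"y":0,"z":-0.03,"wx":0,"wy":0,"wz":0,"grip":0.45},{"x":0,"y":0,"z":-0.05,"wx":0,"wy":0,"wz":0,"grip":0.45},{"x":0,"y":0,"z":-0.05,"wx":0,"wy":0,"wz":0,"grip":0.45},{"x":0,"y":0,"z":-0.05,"wx":0,"wy":0,"wz":0,"grip":0.45},{"x":-0.06,"y":-0.0,"z":0,"wx":0,"wy":0,"wz":0,"grip":0.45},{"x":0.0,"y":-0.06,"z":0,"wx":0,"wy":0,"wz":0,"grip":0.45},{"x":0,"y":-0.06,"z":0,"wx":0,"wy":0,"wz":0,"grip":0.45},{"x":0,"y":0,"z":0,"wx":0,"wy":0,"wz":0,"grip":0.45}]}}

```text
clock: 73.58
eef_pos: [338.0, -378.0, 348.9]
eef_rot: [-3.141, 0.001, 1.059]
wrist_force: [-0.1, -0.2, 1.0]
finger_gap: 42.0
```

Run:
```python
from h import *
a,d=grab('top','top40');b,e=grab('scene','scene40'); P=pts('top',d);Q=pts('scene',e)
for A in(P,Q): print(barfit(A,(485,299),R=75),barfit(A,(460,-41),R=75))
print(prof('top',d,(460,-41.5),-2,28,135,0));print(prof('top',d,(485,299.5),-21,28,110,0))
for n,A in(('top',P),('scene',Q)):
    for lo in range(112,200,13):
        k=(np.hypot(A[...,0]-474,A[...,1]+384)<28)&(A[...,2]>=lo)&(A[...,2]<lo+13)
        if k.sum()>3: print(n,lo,k.sum(),A[k].mean(0).round(1),A[k][:,:2].min(0).round(),A[k][:,:2].max(0).round())
f=lambda a,r:cv2.resize(np.clip((a[r[1]:r[3],r[0]:r[2],::-1]/255.)**.6*255,0,255).astype(np.uint8),(400,400),interpolation=cv2.INTER_CUBIC)
cv2.imwrite('pics/fin.png',np.hstack([f(a,(320,180,400,260)),f(b,(130,110,210,190))])); print(cur()[0])
```

```text
{'n': 531, 'mean': array([484.2, 299. ], dtype=float32), 'yaw': np.float64(-22.4), 'L': np.float64(109.6), 'W': array([-20.6,  21.8]), 'rect': [array([484.5, 298.8]), array([ 49. , 110.1]), np.float64(66.3)], 'z': np.float64(53.9)} {'n': 658, 'mean': array([460.8, -42. ], dtype=float32), 'yaw': np.float64(-2.8), 'L': np.float64(134.3), 'W': array([-20.4,  20.8]), 'rect': [array([459.9, -41.7]), array([ 48.1, 135.1]), np.float64(85.9)], 'z': np.float64(53.2)}
{'n': 326, 'mean': array([488.3, 299.6], dtype=float32), 'yaw': np.float64(-21.5), 'L': np.float64(117.9), 'W': array([-21.4,  19.5]), 'rect': [array([486.2, 299.2]), array([ 44.8, 118. ]), np.float64(67.9)], 'z': np.float64(53.4)} {'n': 349, 'mean': array([464.5, -39.7], dtype=float32), 'yaw': np.float64(-1.5), 'L': np.float64(136.8), 'W': array([-21.9,  19.7]), 'rect': [array([459.8, -40.1]), array([ 45.7, 136.8]), np.float64(88.8)], 'z': np.float64(52.7)}
[(44, 28.7), (42, 27.7), (41, 23.7), (41, 21.1), (40, 21.8), (41, 21.9), (41, 22.3), (41, 27.7), (43, 28.2), (43, 27.0)]
[(34, 28.0), (31, 27.9), (28, 27.4), (21, 23.9), (33,
[... 293 characters left out ...]
. -384.] [ 487. -371.]
top 164 17 [ 473.  -377.5  169.4] [ 462. -390.] [ 489. -372.]
top 177 44 [ 473.4 -381.9  186. ] [ 461. -400.] [ 488. -371.]
top 190 42 [ 475.6 -385.9  191.5] [ 463. -397.] [ 487. -371.]
scene 112 39 [ 480.9 -381.5  118.2] [ 469. -399.] [ 491. -361.]
scene 125 28 [ 481.1 -382.3  132.2] [ 471. -402.] [ 491. -370.]
scene 138 32 [ 480.8 -381.9  144.5] [ 466. -397.] [ 491. -369.]
scene 151 31 [ 480.3 -382.7  157.1] [ 469. -399.] [ 487. -370.]
scene 164 34 [ 480.9 -380.8  170.3] [ 470. -402.] [ 491. -370.]
scene 177 47 [ 478.  -383.6  184.4] [ 459. -400.] [ 490. -367.]
scene 190 16 [ 477.4 -383.2  191.6] [ 465. -394.] [ 487. -375.]
[ 340.42602468 -379.48798278  348.55740548]
```

View pics/fin.png

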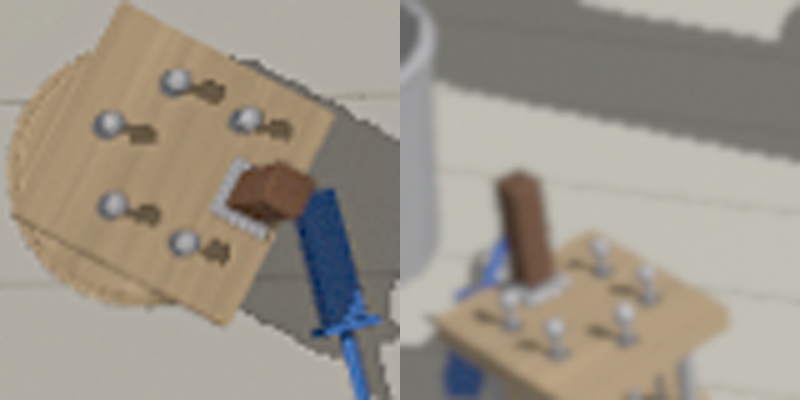

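View pics/scene40.png

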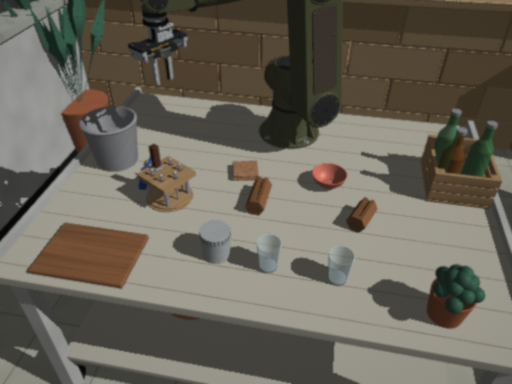

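Run:
```python
from h import *
s=manip.read_state(); print(s['clock'],s['qd'].round(3),s['wrist_force'])
print(manip.sign_off())
```

```text
73.675 [ 0.012  0.044 -0.026 -0.    -0.004 -0.001] [ 0.42517549 -0.5751885   0.25563118]
the job is handed in; nothing more can be done
None
```

The job is handed in at about 74 s of the 210 s allowed, and my last checks found no failed condition. `sign_off` returned no verdict.

**Holders:** Only the middle (135 mm) and short (110 mm) holders were there; I found no long one. I rolled each over with tilted grasps until its groove was on top: the middle by three flats, the short by two. I also moved the middle one about 85 mm away from the caddy to make room for the gripper.

**Scraping:** I took the dark scraper from the caddy and drew it down the middle groove, then the short one. Each was a single pass at about 2.4 cm/s from the closed end out past the open end. The tip was about 1–2 mm above the groove floor, and I felt no contact force.

**Last checks, from both cameras:**
- **Grooves:** both holders have the groove up; the depth profile dips about 6 mm at mid-flat. Neither had moved since it was set down.
- **Scraper:** it hangs upright with its collar on the plate and its top about 191 mm up, as it should be. The two views of the slot differed by about 2 mm, and I released the scraper at the average of them.
- **Bystanders:** the tumblers and tin are standing where they were, and the arm is clear of everything.

**Other:**
- The blue look-alike tipped over early in the run, between the first picture and one taken 10 s in. I did not work near it or touch it, and it lies beside the caddy.
- I saw no sign of a holder being knocked aside.

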